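# Change over the cone drag test and float the ram

## Task

Change over the bearing-cone drag test: put both worn cones (red grips) in the grey tray, and seat every blue-gripped cone in a blue cup and every yellow-gripped cone in a yellow cup, upright and fully home. Only then push the hydraulic lever away from you, over its stiff detent, into the float notch and leave it there; after that draw the spring gauge out until the end of its housing lies in the green band, never as far as the red, hold it there for two seconds and let it back in all the way. Leave the small steel block where it is.

Things in the scene. Friction and masses are not known exactly. Their poses are not given: they have to be found in the camera images.
- blue1_center (a point): loose steel bearing cone (64 mm across the top, 48 mm below, 300 g), small end down, with a blue plastic grip: height 62 mm, of which taper 24 mm, rim 4 mm, then the upright grip, 26 mm in diameter, from 28 to 62 mm above the underside. Site on its axis half-way up, 31 mm above its underside; z its axis, up. Stands on the bench at the start; may be absent (None)
- blue2_center (a point): loose steel bearing cone (64 mm across the top, 48 mm below, 300 g), small end down, with a blue plastic grip: height 62 mm, of which taper 24 mm, rim 4 mm, then the upright grip, 26 mm in diameter, from 28 to 62 mm above the underside. Site on its axis half-way up, 31 mm above its underside; z its axis, up. Stands on the bench at the start; may be absent (None)
- yellow1_center (a point): loose steel bearing cone (52 mm across the top, 36 mm below, 220 g), small end down, with a yellow plastic grip: height 62 mm, of which taper 24 mm, rim 4 mm, then the upright grip, 26 mm in diameter, from 28 to 62 mm above the underside. Site on its axis half-way up, 31 mm above its underside; z its axis, up. Stands on the bench at the start; may be absent (None)
- yellow2_center (a point): loose steel bearing cone (52 mm across the top, 36 mm below, 220 g), small end down, with a yellow plastic grip: height 62 mm, of which taper 24 mm, rim 4 mm, then the upright grip, 26 mm in diameter, from 28 to 62 mm above the underside. Site on its axis half-way up, 31 mm above its underside; z its axis, up. Stands on the bench at the start; may be absent (None)
- worn1_center (a point): loose steel bearing cone (52 mm across the top, 36 mm below, 220 g), small end down, with a RED plastic grip: height 62 mm, of which taper 24 mm, rim 4 mm, then the upright grip, 26 mm in diameter, from 28 to 62 mm above the underside. Site on its axis half-way up, 31 mm above its underside; z its axis, up. A worn cone: always present, at first in a yellow cup
- worn2_center (a point): loose steel bearing cone (64 mm across the top, 48 mm below, 300 g), small end down, with a RED plastic grip: height 62 mm, of which taper 24 mm, rim 4 mm, then the upright grip, 26 mm in diameter, from 28 to 62 mm above the underside. Site on its axis half-way up, 31 mm above its underside; z its axis, up. A worn cone: always present, at first in a blue cup
- cup_blue1: fixed cup painted blue, 28 mm high, tapered inside to match the blue-gripped cones, on a 15 mm grey plate 90 mm or more from the next cup; origin at the centre of its underside, z up. A matching cone is home with its underside 8 mm above this origin (its point 39 mm above), held upright by the taper; the taper centres a cone let down within 4 mm of the axis
- cup_blue2: fixed cup painted blue, 28 mm high, tapered inside to match the blue-gripped cones, on a 15 mm grey plate 90 mm or more from the next cup; origin at the centre of its underside, z up. A matching cone is home with its underside 8 mm above this origin (its point 39 mm above), held upright by the taper; the taper centres a cone let down within 4 mm of the axis
- cup_yellow1: fixed cup painted yellow, 28 mm high, tapered inside to match the yellow-gripped cones, on a 15 mm grey plate 90 mm or more from the next cup; origin at the centre of its underside, z up. A matching cone is home with its underside 8 mm above this origin (its point 39 mm above), held upright by the taper; the taper centres a cone let down within 4 mm of the axis
- cup_yellow2: fixed cup painted yellow, 28 mm high, tapered inside to match the yellow-gripped cones, on a 15 mm grey plate 90 mm or more from the next cup; origin at the centre of its underside, z up. A matching cone is home with its underside 8 mm above this origin (its point 39 mm above), held upright by the taper; the taper centres a cone let down within 4 mm of the axis
- tray: grey open reject tray, fixed, 160 (x) x 120 mm outside, walls 25 mm high and 4 mm thick, floor 4 mm thick; origin at the centre of its underside
- valve: hydraulic valve block, fixed, dark blue, 120 x 70 x 50 mm; origin at the centre of its underside. Its x axis points the way the lever must be pushed (roughly away from the robot); the lever's pivot lies along its y axis, 55 mm above the origin
- lever (a joint): lever angle, rad: 0 = leaning 0.38 back (white tick), growing as it is pushed along the valve's x axis; starts at 0 to 0.18. Stays where left (1.5 N at the knob) up to a stiff detent from about 0.25 on (up to 10 N; yellow tick); past the crest at 0.55 it snaps into the float notch at 0.76 (green tick; also its stop) and stays there
- lever_knob (a point): centre of the black ball knob, 32 mm across, at the end of the lever's 12 mm steel rod, 150 mm from the pivot; moves with the lever, about 194 mm above the bench at either end of its travel and 205 mm half-way
- gauge (a joint): how far the spring gauge's slide is drawn out, m: 0 home, 0.075 stop. The 10 mm green band on its bar (45 to 55 mm) reaches the black end of the housing when drawn out right (middle at 0.050); red starts at 62 mm. The spring pulls back with 3 N at home, 8 N at 50 mm; let go, it slides home by itself, damped
- gauge_handle (a point): middle of the gauge's upright black handle plate: 14 mm thick along the pull, 32 mm wide, from 39 to 95 mm above the bench, this point at 75 mm; moves with the slide. Its x axis points into the gauge: pull against it (roughly towards the robot). 38 mm are free behind it at home; the bar below (22 x 10 mm) tops out at 53 mm
- testblock: bystander: steel test block, 50 x 30 x 25 mm; origin under its centre
Mind the look-alikes: they are no part of the job. What is shaped like the part that bears blue2_center but pink is not meant.

How it is judged:
By the outcome, as a careful person would: the job done as asked, in the order asked, and still so for the second after the job is handed in, with the robot touching nothing.
Of blue1, blue2, yellow1, yellow2 only 2 to 4 are there at a start; the rules pass over those that are not, and their reading is None.
At some moment in a run one of blue1, blue2, yellow1, yellow2, worn1, worn2 may be knocked a few centimetres aside while the robot is not near it.
Once in a run the grip may slacken for a moment while it holds something.
It also fails if it takes over 210 s, if anything falls off the work surface, if the arm or the gripper's body presses on something with over 40 N, if the wrist force passes 120 N, or if a joint passes its speed limit or range.

## Robot

A 6-joint arm with a two-finger parallel gripper is mounted at the origin on the work surface. World frame = base frame: x ahead of the robot, y to its left, z up, the work surface at z = 0. Lengths are in mm, angles in rad, forces in N, time in s.
With the tool pointing down it reaches from about 200 to 875 mm from the base axis. Payload 3.4 kg.
Tool frame: the origin (TCP) lies on the centre line of the jaws, within the pads' length; the fingertips stand 11 mm ahead of it and the grasp point (between the pads) lies 8 mm behind it (tcp_to_tips is the distance from the TCP to the fingertips, in mm); y points along the fingers, z is the direction in which the jaws open and shut, and the axes are right-handed (so a half turn about y gives the same grasp; the last joint's range is limited). The gripper opens to 94 mm and grips with 3 to 60 N. Pads are 16 mm wide; open, the fingers measure 119 mm over their backs; the gripper's body (75 mm by 177 mm) begins 78 mm behind the grasp point.
Start: joints at [-1.401, 0.276, 1.505, -0, 1.361, -0.121], TCP at [164.862, -550.895, 216.493] pointing down, gripper open.
Joint ranges: [-2.89, 2.89], [-0.75, 2.08], [0.22, 2.7], [-1.18, 4.32], [0.11, 2.71], [-2.7, 2.7]. Speed limits (rad/s): [2.57, 2.57, 3.14, 3.14, 3.14, 3.14].

## Interface

Orientations are given as a unit quaternion [x, y, z, w].
In Python, from station import * gives the robot as it stands.
- The arm moves only by the shell command python3 -m pendant 'ROWS' [FORCE]. ROWS is JSON, a list of rows, each an object of numbers: "grip": the finger opening in m, from 0 to 0.094; "x", "y", "z": the shift along the tool's x, y, z in m; "rx", "ry", "rz": the turn, a rotation vector about the tool's x, y, z in degrees. In form: [{"grip": .., "x": .., "y": .., "z": .., "rx": .., "ry": .., "rz": ..}, ...]. A call has 1 to 10 rows; each row shifts and turns the pose as measured when the row begins, along the tool's axes as they then stand; what a row does not reach is not made up. A row lasts 1/10 s, in which the tool goes at most 50 mm and 8.59 degrees, less where a joint would pass 70% of its speed; a pose out of reach is approached as far as the arm can. A call is refused whole if a number of a shift passes 0.05 or a number of a turn 8.59, either way. A call with a gripper value outside its range is refused whole. The fingers move at their own pace and stop on an object; FORCE is the grip in N (left out, the last holds). Time passes only in rows, so rows that do not move let the fingers close. It gives the time, the measured TCP pose, the force and the opening at its end, in the units of the state.
- observe(): the state, without advancing time (a new reading comes with each control period).
- grab_frame(name): name is "scene" or "side" or "wrist"; returns a dict with "color" (384x512x3 uint8, red, green, blue), "fx", "fy", "cx", "cy" (pixels), "world_to_cam" (4x4, takes a point from world to camera coordinates); the wrist camera has in their place "mount" (4x4, takes a point from camera to tool coordinates, whose origin is the TCP and whose axes are the tool frame's). Camera axes: x right, y down, z forward; pixel columns grow to the right and rows downward; lengths in mm; the calibration is good to about 2 mm. A picture is of the moment at which its call begins: read the wrist's pose just before it. There is no depth.
- close_job(): hands the job in, once; it reports no verdict.
The state is a dict: "time_s": time; "joints": joint angles; "qd": joint speeds; "tau": joint torques, N m; "position": TCP position; "tcp_rot": TCP orientation; "ft_force": force on the tool from outside, world axes, zero at the start; "torque": the same for the moment, N m; "width": finger opening in mm.
Only numpy, scipy, OpenCV 4.12 (cv2) and the standard library are available. Lean on these libraries where they do the work, as an engineer would, in place of code of your own. Each camera call takes 0.05 s, during which the arm holds its last target.

## Working session

There is one attempt and no reset: what is moved stays moved. The work goes in short steps, Python scripts to look and compute and a shell command to move; the robot and the scene stay as the last step left them, time stands still between calls to the robot, and variables do not carry over. Pictures are saved under pics/ and viewed, and the job is handed in when it is done.

```bash
ls; mkdir -p pics; python3 - <<'E'
from station import *
import cv2
s=observe();print({k:s[k] for k in ['time_s','position','tcp_rot','ft_force','width']})
for n in ['scene','side','wrist']:
    f=grab_frame(n);cv2.imwrite(f'pics/{n}0.png',cv2.resize(f['color'][:,:,::-1],(800,600),interpolation=cv2.INTER_CUBIC))
    print(n,f['fx'],f['fy'],f['cx'],f['cy'],f.get('world_to_cam'),f.get('mount'))
E
```

```text
pics
{'time_s': 0.0, 'position': array([ 164.7561571 , -550.3342116 ,  215.63535593]), 'tcp_rot': array([-0.1024611 ,  0.70026755, -0.69902546,  0.10242307]), 'ft_force': array([ 0.64429743, -0.13630162, -0.44812114]), 'width': 93.8286020327585}
scene 368.2758820459518 368.2758820459518 256.8351064000057 190.18530582726345 [[ 7.76682952e-02  9.96788967e-01  1.94779845e-02 -5.53934400e+01]
 [ 7.23686258e-01 -4.29290321e-02 -6.88792638e-01 -2.28220281e+02]
 [-6.85744731e-01  6.75932996e-02 -7.24696702e-01  1.28302563e+03]
 [ 0.00000000e+00  0.00000000e+00  0.00000000e+00  1.00000000e+00]] None
side 371.5047740492207 371.5047740492207 256.7110202080076 191.65702351209492 [[-9.73797079e-01 -2.27411889e-01  1.75518624e-03  4.45118455e+02]
 [-1.32169185e-01  5.59645341e-01 -8.18124929e-01  1.70825019e+02]
 [ 1.85069054e-01 -7.96919648e-01 -5.75037842e-01  1.10359058e+03]
 [ 0.00000000e+00  0.00000000e+00  0.00000000e+00  1.00000000e+00]] None
wrist 306.9206117915807 306.9206117915807 256.4006072820693 187.81100323682506 None [[-2.80951001e-05  9.59308203e-01  2.82361066e-01 -8.16949513e+01]
 [-8.48484280e-04 -2.82360987e-01  9.59307851e-01 -1.68465097e+02]
 [ 9.99999640e-01 -2.12627075e-04  8.21890890e-04  3.38538753e-01]
 [ 0.00000000e+00  0.00000000e+00  0.00000000e+00  1.00000000e+00]]
```

View pics/scene0.png

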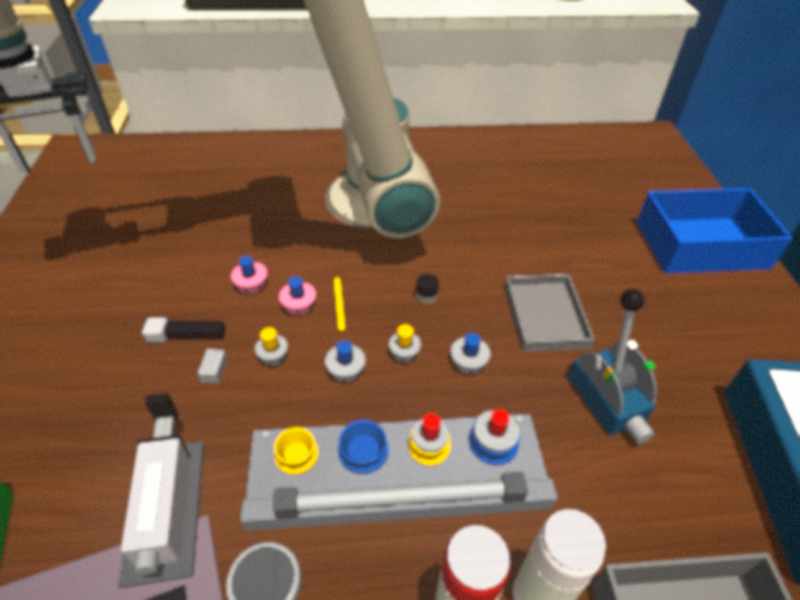

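View pics/side0.png

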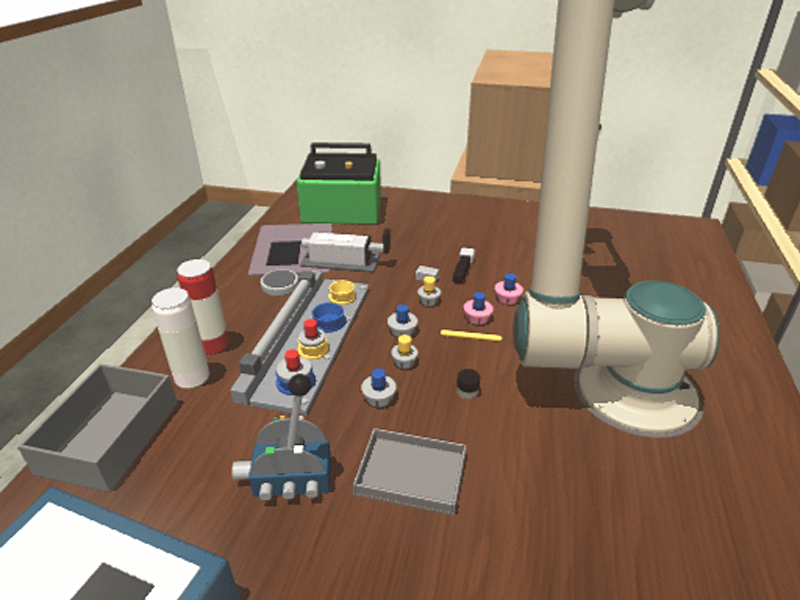

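View pics/wrist0.png

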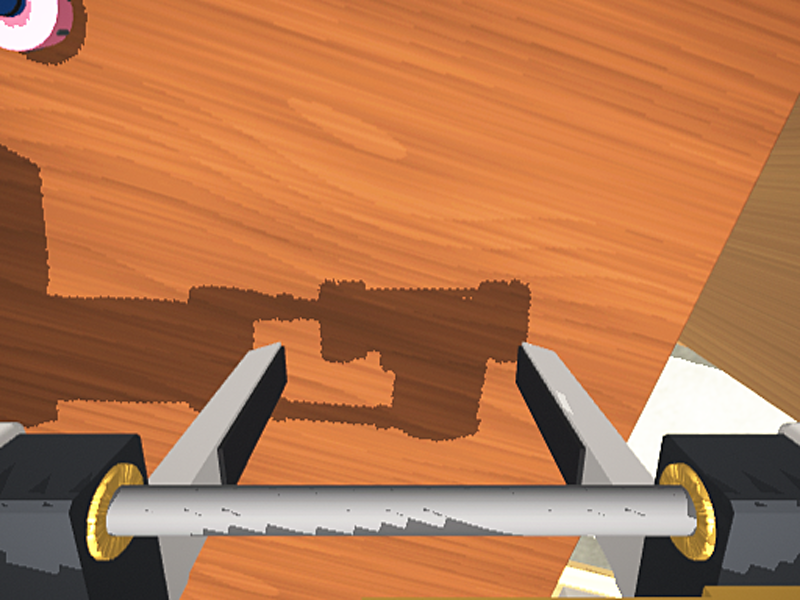

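```bash
cat > h.py <<'E'
from station import *
import numpy as np, cv2
from scipy.spatial.transform import Rotation as R
def cam(n):
    s=observe(); f=grab_frame(n)
    K=np.array([[f['fx'],0,f['cx']],[0,f['fy'],f['cy']],[0,0,1]])
    if n=='wrist':
        T=np.eye(4);T[:3,:3]=R.from_quat(s['tcp_rot']).as_matrix();T[:3,3]=s['position']
        W=np.linalg.inv(T@f['mount'])
    else: W=np.array(f['world_to_cam'])
    return f['color'],K,W
def onz(K,W,u,v,z):
    d=W[:3,:3].T@np.linalg.inv(K)@np.array([u,v,1]); c=-W[:3,:3].T@W[:3,3]
    return c+d*(z-c[2])/d[2]
def tri(l):
    A=np.zeros((3,3));b=np.zeros(3)
    for K,W,u,v in l:
        d=W[:3,:3].T@np.linalg.inv(K)@np.array([u,v,1]);d/=np.linalg.norm(d);c=-W[:3,:3].T@W[:3,3]
        P=np.eye(3)-np.outer(d,d);A+=P;b+=P@c
    return np.linalg.solve(A,b)
def proj(K,W,p):
    q=W[:3,:3]@np.array(p)+W[:3,3]; q=K@q; return q[:2]/q[2]
def blobs(im,mn=8):
    h=cv2.cvtColor(im,cv2.COLOR_RGB2HSV);out=[]
    for c,lo,hi in [('r',0,5),('r',172,180),('y',22,32),('b',108,122)]:
        m=cv2.inRange(h,(lo,150,60),(hi,255,255))
        n,L,st,ce=cv2.connectedComponentsWithStats(m)
        for i in range(1,n):
            if mn<=st[i,4]<900: out.append((c,ce[i].round(1).tolist(),st[i].tolist()))
    return out
def crop(im,x0,y0,x1,y1,k,name):
    cv2.imwrite('pics/'+name,cv2.resize(im[y0:y1,x0:x1,::-1],None,fx=k,fy=k,interpolation=cv2.INTER_CUBIC))
E
python3 - <<'E'
from h import *
for n in ['scene','side']:
    im,K,W=cam(n)
    print(n)
    for b in blobs(im): print(b, onz(K,W,*b[1],45).round()[:2],onz(K,W,*b[1],68).round()[:2])
    if n=='scene':
        crop(im,150,240,350,340,4,'sc1.png');crop(im,310,170,440,290,5,'sc2.png');crop(im,70,190,200,310,5,'sc3.png')
    else:
        crop(im,170,140,340,270,4,'sd1.png');crop(im,140,220,310,330,4,'sd2.png')
E
```

```text
scene
('r', [319.1, 269.1], [314, 261, 12, 17, 149]) [615. 149.] [629. 143.]
('r', [275.5, 271.6], [270, 264, 12, 17, 154]) [615.  49.] [629.  46.]
('r', [300.1, 376.1], [283, 357, 43, 27, 338]) [837.  70.] [844.  66.]
('y', [216.8, 194.5], [214, 177, 7, 35, 167]) [369. -82.] [391. -81.]
('y', [259.0, 213.4], [254, 207, 11, 15, 109]) [442.  26.] [462.  24.]
('y', [171.8, 215.5], [166, 209, 11, 15, 117]) [ 436. -197.] [ 455. -192.]
('y', [388.7, 238.1], [387, 236, 4, 6, 15]) [540. 337.] [556. 325.]
('y', [188.8, 288.0], [176, 273, 27, 30, 660]) [ 643. -144.] [ 656. -140.]
('y', [274.3, 290.7], [262, 282, 26, 16, 217]) [662.  41.] [674.  39.]
('b', [64.5, 38.6], [61, 37, 8, 3, 8]) [-604. -744.] [-552. -722.]
('b', [157.6, 169.0], [154, 165, 7, 10, 54]) [ 259. -251.] [ 284. -244.]
('b', [189.1, 182.0], [186, 178, 7, 11, 52]) [ 317. -159.] [ 340. -155.]
('b', [301.8, 219.4], [298, 214, 9, 12, 75]) [469. 133.] [487. 128.]
('b', [220.0, 224.3], [216, 219, 8, 12, 79]) [472. -75.] [490. -74.]
('b', [232.1, 285.7], [218, 270, 30, 32, 787]) [644. -50.] [657. -49.]
('b', [314.8, 290.1], [302, 2
[... 260 characters left out ...]
r', [186.8, 229.7], [183, 224, 9, 14, 93]) [644. 115.] [632. 139.]
('y', [220.4, 183.1], [214, 180, 12, 8, 55]) [ 623. -146.] [ 611. -114.]
('b', [506.5, 89.0], [503, 89, 8, 1, 8]) [ -656. -1429.] [ -627. -1356.]
('b', [326.6, 176.6], [324, 175, 6, 4, 19]) [ 262. -275.] [ 261. -238.]
('b', [306.6, 188.6], [304, 187, 6, 4, 20]) [ 323. -182.] [ 321. -148.]
('b', [211.3, 199.9], [201, 195, 19, 11, 118]) [622. -44.] [610. -15.]
('b', [257.3, 196.9], [254, 195, 7, 5, 22]) [477. -95.] [470. -64.]
('b', [208.0, 210.6], [204, 209, 9, 3, 9]) [613.  13.] [602.  40.]
('b', [241.7, 238.8], [238, 236, 8, 7, 40]) [475. 116.] [468. 140.]
('b', [180.2, 247.7], [177, 242, 10, 11, 29]) [633. 191.] [621. 213.]
```

View pics/sc1.png

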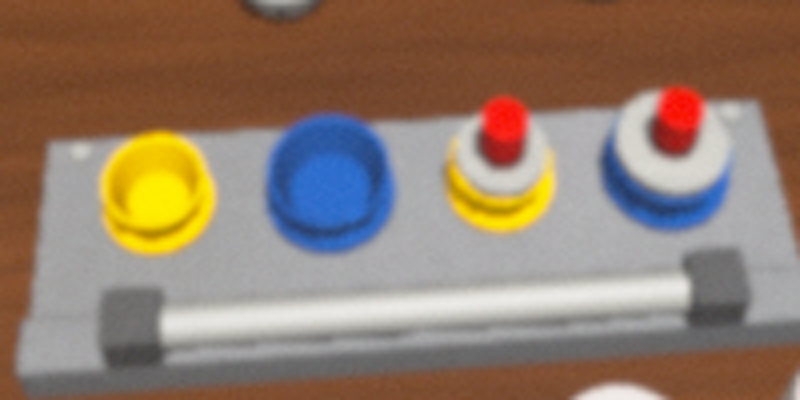

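View pics/sc2.png

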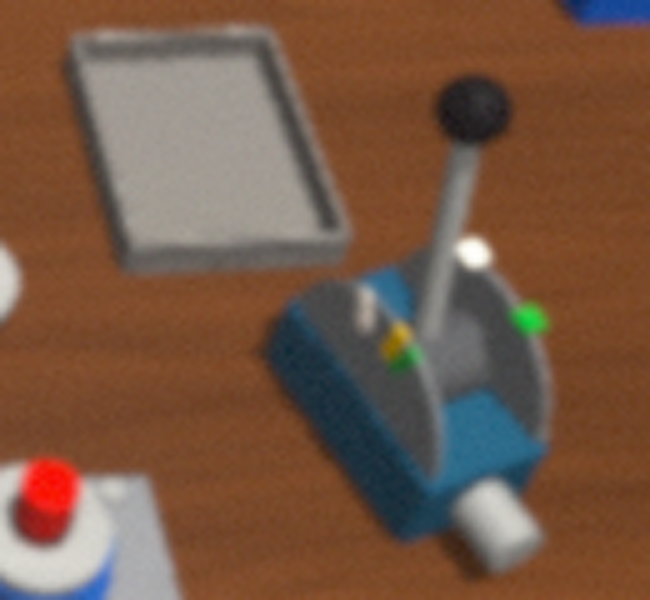

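View pics/sc3.png

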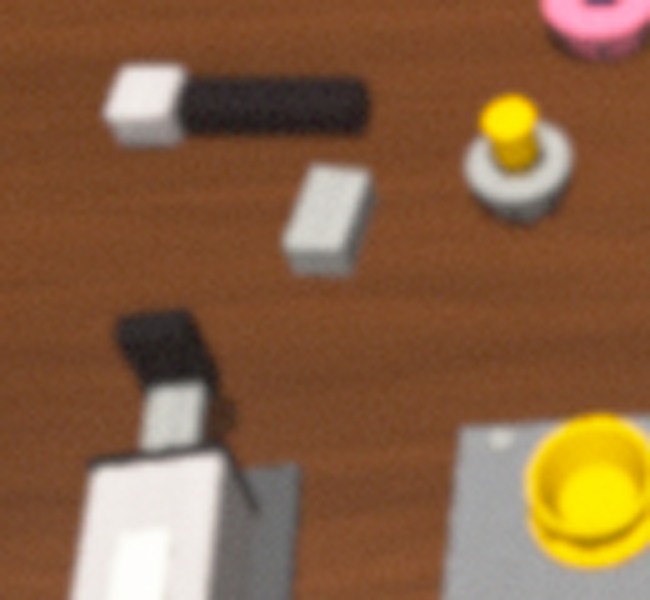

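View pics/sd1.png

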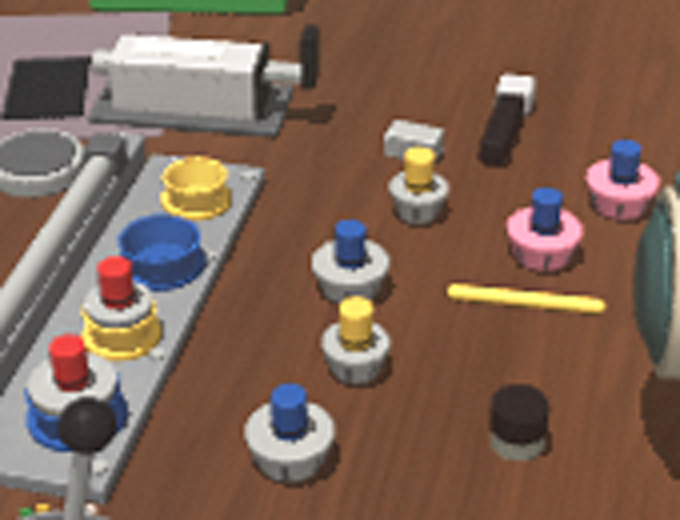

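View pics/sd2.png

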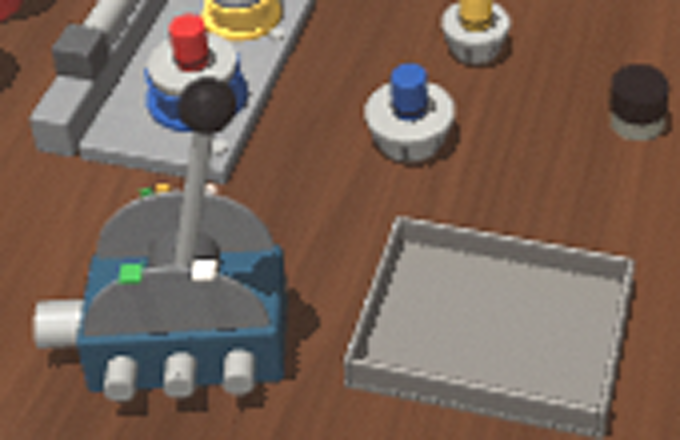

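```bash
python3 - <<'E'
from h import *
s=observe();M=R.from_quat(s['tcp_rot']).as_matrix();print(M.round(3))
a,Ka,Wa=cam('scene');b,Kb,Wb=cam('side')
def sc1(u,v):return 150+u/4,240+v/4
def sc2(u,v):return 310+u/5,170+v/5
def sc3(u,v):return 70+u/5,190+v/5
def sd1(u,v):return 170+u/4,140+v/4
def sd2(u,v):return 140+u/4,220+v/4
for n,p,q in [('redY',sc1(506,110),sd1(115,265)),('redB',sc1(682,100),sd1(68,345)),('knob',sc2(474,108),sd1(87,424)),
 ('handle top',sc3(150,318),sd1(310,33)),('yl1 top',sc3(510,118),sd1(420,153))]:
    print(n,tri([(Ka,Wa,*p),(Kb,Wb,*q)]).round(1))
for n,p,z in [('ycup',sc1(159,172),43),('bcup',sc1(331,162),43),('trayTL',sc2(72,35),25),('trayTR',sc2(270,30),25),('trayBR',sc2(347,238),25),('trayBL',sc2(127,255),25)]:
    print(n,onz(Ka,Wa,*p,z).round(1))
for n,p,z in [('tray',sd2(400,218),25),('t',sd2(633,262),25),('t',sd2(607,405),25),('t',sd2(349,357),25),('bc',sd1(160,238),43),('yc',sd1(197,178),43)]:
    print(n,onz(Kb,Wb,*p,z).round(1))
E
```

```text
[[-0.958 -0.     0.287]
 [-0.287  0.001 -0.958]
 [-0.    -1.    -0.001]]
redY [628.4  47.1  84.7]
redB [628.2 143.3  84.5]
knob [529.4 330.3 201.3]
handle top [ 572.  -334.    90.6]
yl1 top [ 438.7 -195.2   59.6]
ycup [ 630.  -142.4   43. ]
bcup [630.1 -47.9  43. ]
trayTL [299.6 229.6  25. ]
trayTR [302.2 347.2  25. ]
trayBR [459.6 344.1  25. ]
trayBL [463.7 224.9  25. ]
tray [448.8 231.   25. ]
t [292.8 232.8  25. ]
t [292.8 342.8  25. ]
t [449.6 345.1  25. ]
bc [627.5 -47.7  43. ]
yc [ 625.  -139.7   43. ]
```

```bash
cat > d.py <<'E'
import sys
from h import *
s=observe();M=R.from_quat(s['tcp_rot']).as_matrix()
t=np.array([float(a) for a in sys.argv[1:4]])
print('t',round(s['time_s'],1),'pos',s['position'].round(1),'w',round(s['width'],1),'F',s['ft_force'].round(1),'tool d mm',(M.T@(t-s['position'])).round(1),'tooly',M[:,1].round(3),'toolx',M[:,0].round(3))
E
python3 -m pendant '[{"ry":8.4},{"ry":8.4},{"x":-0.029,"z":-0.037},{"x":-0.029,"z":-0.037},{"x":-0.029,"z":-0.037},{"x":-0.029,"z":-0.037},{"x":-0.029,"z":-0.037},{"x":-0.029,"z":-0.037},{"x":-0.029,"z":-0.037},{"x":-0.029,"z":-0.037}]'; python3 d.py 628 47 150
```

```text
t 0.3 pos [ 164.8 -550.8  216.3] w 94.0 F [-0.1 -0.1  0.1] tool d mm [-615.1   66.5 -439.9] tooly [-0.  0. -1.] toolx [-0.958 -0.287 -0.   ]invalid input
```

```bash
python3 -m pendant '[{"grip":0.094,"x":0,"y":0,"z":0,"rx":0,"ry":8.4,"rz":0},{"grip":0.094,"x":0,"y":0,"z":0,"rx":0,"ry":8.3,"rz":0},{"grip":0.06,"x":-0.029,"y":0,"z":-0.037,"rx":0,"ry":0,"rz":0},{"grip":0.06,"x":-0.029,"y":0,"z":-0.037,"rx":0,"ry":0,"rz":0}]'; python3 d.py 628 47 150
```

```text
time_s: 0.75
position: [222.1, -480.9, 215.2]
tcp_rot: [-0.007, -0.706, 0.708, 0.008]
ft_force: [0.5, 0.5, -0.5]
width: 81.5
t 0.8 pos [ 222.1 -480.9  215.2] w 81.5 F [ 0.5  0.5 -0.5] tool d mm [-395.    63.5 -536.3] tooly [-0.001 -0.002 -1.   ] toolx [-1.     0.021  0.001]
```

```bash
python3 -m pendant '[{"grip":0.06,"x":-0.029,"z":-0.038,"ry":-1.2},{"grip":0.06,"x":-0.029,"z":-0.038},{"grip":0.06,"x":-0.029,"z":-0.038},{"grip":0.06,"x":-0.029,"z":-0.038},{"grip":0.06,"x":-0.029,"z":-0.038},{"grip":0.06,"x":-0.029,"z":-0.038},{"grip":0.06,"x":-0.029,"z":-0.038},{"grip":0.06,"x":-0.029,"z":-0.038},{"grip":0.06,"x":-0.029,"z":-0.038},{"grip":0.06,"x":-0.029,"z":-0.038}]'; python3 d.py 628 47 150
```

```text
t 0.8 pos [ 222.1 -480.9  215.2] w 81.5 F [ 0.5  0.5 -0.5] tool d mm [-395.    63.5 -536.3] tooly [-0.001 -0.002 -1.   ] toolx [-1.     0.021  0.001]invalid input
```

```bash
python3 -m pendant '[{"grip":0.06,"x":-0.029,"y":0,"z":-0.038,"rx":0,"ry":-1.2,"rz":0},{"grip":0.06,"x":-0.029,"y":0,"z":-0.038,"rx":0,"ry":0,"rz":0},{"grip":0.06,"x":-0.029,"y":0,"z":-0.038,"rx":0,"ry":0,"rz":0},{"grip":0.06,"x":-0.029,"y":0,"z":-0.038,"rx":0,"ry":0,"rz":0},{"grip":0.06,"x":-0.029,"y":0,"z":-0.038,"rx":0,"ry":0,"rz":0},{"grip":0.06,"x":-0.029,"y":0,"z":-0.038,"rx":0,"ry":0,"rz":0},{"grip":0.06,"x":-0.029,"y":0,"z":-0.038,"rx":0,"ry":0,"rz":0},{"grip":0.06,"x":-0.029,"y":0,"z":-0.038,"rx":0,"ry":0,"rz":0},{"grip":0.06,"x":-0.029,"y":0,"z":-0.038,"rx":0,"ry":0,"rz":0},{"grip":0.06,"x":-0.029,"y":0,"z":-0.038,"rx":0,"ry":0,"rz":0}]'; python3 d.py 628 47 150
```

```text
time_s: 1.75
position: [522.7, -86.9, 215.6]
tcp_rot: [-0.003, -0.705, 0.709, -0.0]
ft_force: [0.4, -0.9, -0.3]
width: 60.2
t 1.8 pos [522.7 -86.9 215.6] w 60.2 F [ 0.4 -0.9 -0.3] tool d mm [-104.4   65.3 -134.8] tooly [ 0.005 -0.006 -1.   ] toolx [-1.     0.004 -0.005]
```

```bash
python3 - <<'E'
from h import *
im,K,W=cam('wrist'); crop(im,0,0,512,384,1.56,'w1.png'); np.savez('w1.npz',K=K,W=W)
E
```

```text
(no output)
```

View pics/w1.png

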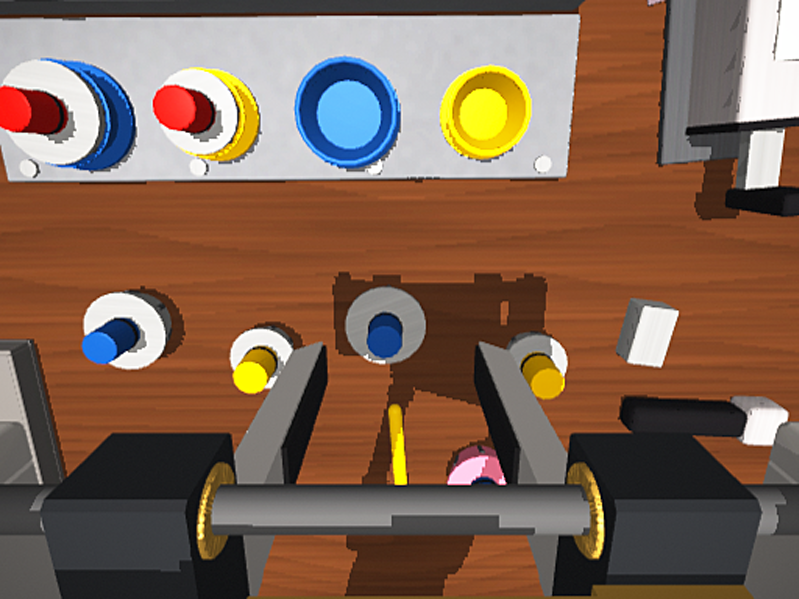

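```bash
python3 - <<'E'
from h import *
d=np.load('w1.npz');K,W=d['K'],d['W']
for n,u,v,z in [('bcup',348,111,43),('ycup',486,112,43),('redY',183,107,85),('redB',15,108,85),('b1',101,347,62),('y1',251,376,62),('b2',385,341,62),('y2',544,383,62)]:
    print(n,onz(K,W,u/1.5625,v/1.5625,z).round(1))
E
```

```text
bcup [632.  -54.2  43. ]
ycup [ 631.  -146.4   43. ]
redY [631.   37.8  85. ]
redB [630.9 135.3  85. ]
b1 [471.8 127.2  62. ]
y1 [448.1  21.6  62. ]
b2 [474.9 -77.2  62. ]
y2 [ 440.7 -194.7   62. ]
```

```bash
python3 -m pendant '[{"grip":0.06,"x":-0.026,"y":0.01,"z":-0.033,"rx":0,"ry":0,"rz":0},{"grip":0.06,"x":-0.026,"y":0.01,"z":-0.033,"rx":0,"ry":0,"rz":0},{"grip":0.06,"x":-0.026,"y":0.01,"z":-0.033,"rx":0,"ry":0,"rz":0},{"grip":0.06,"x":-0.026,"y":0.01,"z":-0.033,"rx":0,"ry":0,"rz":0},{"grip":0.06,"x":0,"y":0,"z":0,"rx":0,"ry":0,"rz":0},{"grip":0.06,"x":0,"y":0,"z":0,"rx":0,"ry":0,"rz":0}]'; python3 d.py 628 46 67;python3 - <<'E'
from h import *
im,K,W=cam('wrist'); crop(im,0,0,512,384,1.5625,'w2.png'); np.savez('w2.npz',K=K,W=W)
E
```

```text
time_s: 2.4
position: [634.9, 57.0, 175.2]
tcp_rot: [-0.002, -0.707, 0.708, -0.006]
ft_force: [-0.8, 0.8, 0.6]
width: 59.9
t 2.4 pos [634.9  57.  175.2] w 59.9 F [-0.8  0.8  0.6] tool d mm [  8.2 108.2  10.8] tooly [ 0.011 -0.001 -1.   ] toolx [-1.    -0.007 -0.011]
```

View pics/w2.png

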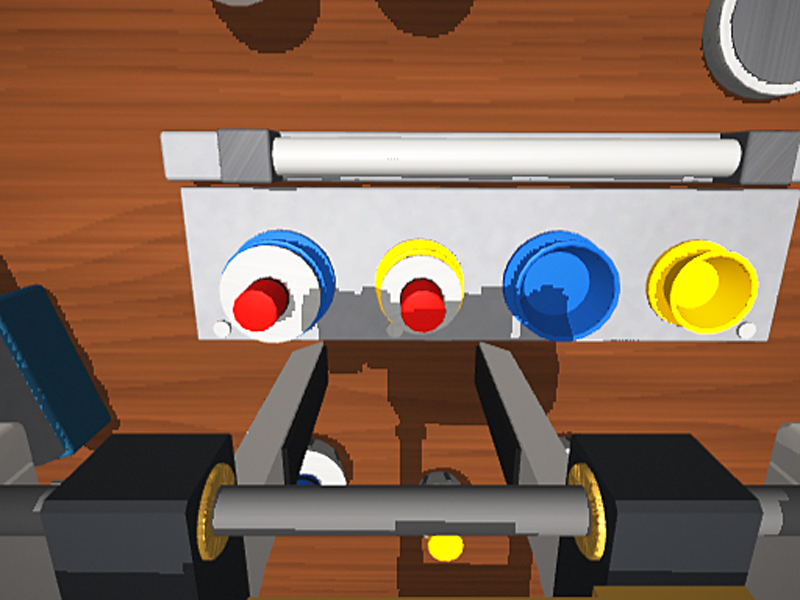

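```bash
python3 - <<'E'
from h import *
d=np.load('w2.npz');K,W=d['K'],d['W']
for n,u,v,z in [('redY',423,309,85),('redB',258,312,85),('bcup',567,291,43),('ycup',710,293,43),('knobplateL',222,329,15),('R',747,330,15)]:
    print(n,onz(K,W,u/1.5625,v/1.5625,z).round(1))
print(onz(K,W,423/1.5625,309/1.5625,85))
E
```

```text
redY [632.5  43.4  85. ]
redB [630.2 137.1  85. ]
bcup [632.1 -52.7  43. ]
ycup [ 631.3 -146.4   43. ]
knobplateL [594.2 185.8  15. ]
R [ 595.6 -197.5   15. ]
[632.54217571  43.36347472  85.        ]
```

```bash
python3 -m pendant '[{"grip":0.06,"x":0.005,"y":0.02,"z":0.012,"rx":0,"ry":0,"rz":0},{"grip":0.06,"x":0,"y":0.025,"z":0,"rx":0,"ry":0,"rz":0},{"grip":0.06,"x":0,"y":0.015,"z":0,"rx":0,"ry":0,"rz":0},{"grip":0.06,"x":0,"y":0,"z":0,"rx":0,"ry":0,"rz":0},{"grip":0.06,"x":0,"y":0,"z":0,"rx":0,"ry":0,"rz":0}]'; python3 d.py 630 45 66;python3 - <<'E'
from h import *
for n in ['wrist','side','scene']:
    im,K,W=cam(n); crop(im,*([0,0,512,384,1.5625] if n=='wrist' else [150,130,310,260,5] if n=='side' else [200,180,360,300,5]),n+'3.png'); np.savez(n+'3.npz',K=K,W=W)
E
```

```text
time_s: 2.95
position: [628.5, 37.7, 117.8]
tcp_rot: [-0.006, -0.706, 0.708, -0.005]
ft_force: [-0.3, -0.5, 0.1]
width: 60.0
t 3.0 pos [628.5  37.7 117.8] w 60.0 F [-0.3 -0.5  0.1] tool d mm [-0.7 51.8 -7.4] tooly [ 0.016 -0.003 -1.   ] toolx [-1.     0.001 -0.016]
```

View pics/wrist3.png

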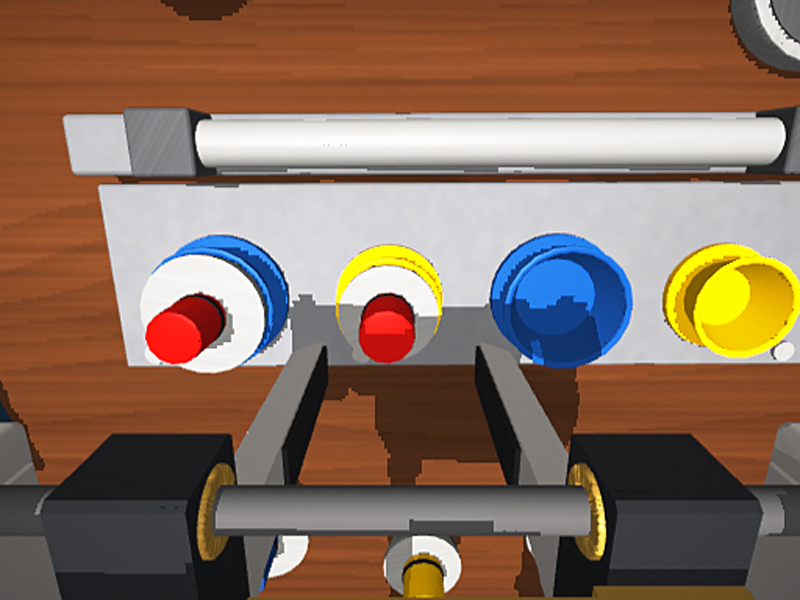

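View pics/side3.png

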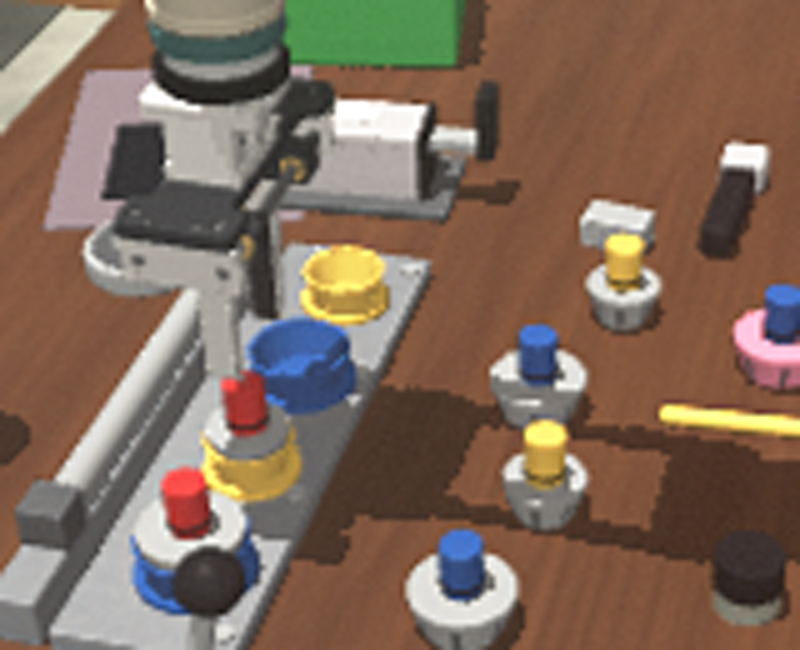

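```bash
python3 - <<'E'
from h import *
for i in range(5):
    s=observe();print(s['time_s'],s['position'].round(1),R.from_quat(s['tcp_rot']).as_matrix()[:,1].round(3),s['qd'].round(3));grab_frame('side')
d=np.load('wrist3.npz');K,W=d['K'],d['W']
print(onz(K,W,387/1.5625,338/1.5625,85))
E
```

```text
3.1 [629.2  38.4 118.2] [ 0.017 -0.003 -1.   ] [ 0.008  0.002 -0.005  0.004 -0.005 -0.001]
3.15 [629.3  38.6 118.1] [ 0.017 -0.003 -1.   ] [ 0.005  0.004 -0.     0.001 -0.001 -0.   ]
3.2 [629.3  38.8 118. ] [ 0.017 -0.003 -1.   ] [ 0.005  0.005  0.003  0.    -0.002  0.   ]
3.25 [629.3  38.9 117.8] [ 0.017 -0.003 -1.   ] [ 0.004  0.003  0.004 -0.001  0.001 -0.001]
3.3 [629.2  39.  117.6] [ 0.017 -0.003 -1.   ] [ 0.     0.004  0.006 -0.     0.    -0.001]
[630.77870929  42.99821516  85.        ]
```

```bash
python3 -m pendant '[{"grip":0.06,"x":-0.001,"y":0.02,"z":-0.005,"rx":0,"ry":0,"rz":-1},{"grip":0.06,"x":0,"y":0.018,"z":0,"rx":0,"ry":0,"rz":0},{"grip":0.06,"x":0,"y":0.008,"z":0,"rx":0,"ry":0,"rz":0},{"grip":0.06,"x":0,"y":0,"z":0,"rx":0,"ry":0,"rz":0},{"grip":0.06,"x":0,"y":0,"z":0,"rx":0,"ry":0,"rz":0}]' 25; python3 d.py 630 43.5 66
```

```text
time_s: 3.85
position: [630.6, 45.8, 66.7]
tcp_rot: [0.002, -0.706, 0.708, 0.001]
ft_force: [0.0, -0.3, 0.5]
width: 60.3
t 3.9 pos [630.6  45.8  66.7] w 60.3 F [ 0.  -0.3  0.5] tool d mm [0.6 0.7 2.3] tooly [-0.005 -0.002 -1.   ] toolx [-1.    -0.002  0.005]
```

Close on it gradually and watch the side force.

```bash
python3 -m pendant '[{"grip":0.02,"x":0,"y":0,"z":0.001,"rx":0,"ry":0,"rz":0},{"grip":0.02,"x":0,"y":0,"z":0,"rx":0,"ry":0,"rz":0},{"grip":0.02,"x":0,"y":0,"z":0,"rx":0,"ry":0,"rz":0},{"grip":0.02,"x":0,"y":0,"z":0,"rx":0,"ry":0,"rz":0}]' 25; python3 d.py 630 43.5 66
```

```text
time_s: 4.25
position: [631.8, 44.7, 68.1]
tcp_rot: [0.001, -0.706, 0.708, 0.0]
ft_force: [0.5, -0.7, -0.6]
width: 31.2
t 4.2 pos [631.8  44.7  68.1] w 31.2 F [ 0.5 -0.7 -0.6] tool d mm [1.8 2.1 1.2] tooly [-0.002 -0.002 -1.   ] toolx [-1.    -0.002  0.002]
```

```bash
python3 -m pendant '[{"grip":0.015,"x":0.001,"y":0.001,"z":0,"rx":0,"ry":0,"rz":0},{"grip":0.015,"x":0,"y":0,"z":0,"rx":0,"ry":0,"rz":0},{"grip":0.015,"x":0,"y":0,"z":0,"rx":0,"ry":0,"rz":0}]' 40; python3 d.py 630 43.5 66;python3 - <<'E'
from h import *
im,K,W=cam('wrist'); crop(im,0,0,512,384,1.5625,'w4.png')
E
```

```text
time_s: 4.55
position: [631.5, 44.4, 67.9]
tcp_rot: [0.0, -0.706, 0.708, -0.001]
ft_force: [1.2, 1.1, 0.3]
width: 25.2
t 4.5 pos [631.5  44.4  67.9] w 25.2 F [1.2 1.1 0.3] tool d mm [1.5 1.9 0.9] tooly [ 0.    -0.002 -1.   ] toolx [-1.    -0.002 -0.   ]
```

View pics/w4.png

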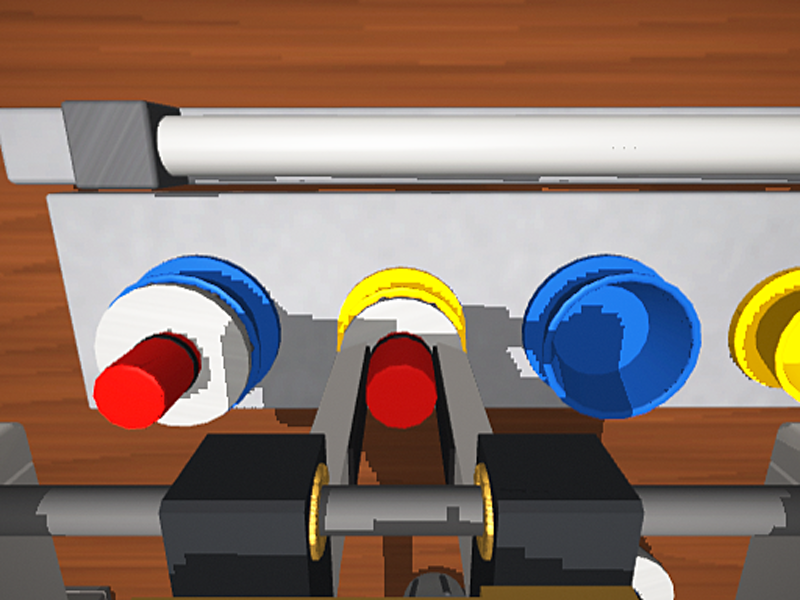

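```bash
python3 -m pendant '[{"grip":0.015,"x":0,"y":-0.015,"z":0,"rx":0,"ry":0,"rz":0},{"grip":0.015,"x":0,"y":-0.03,"z":0,"rx":0,"ry":0,"rz":0},{"grip":0.015,"x":0,"y":-0.03,"z":0,"rx":0,"ry":0,"rz":0},{"grip":0.015,"x":0.036,"y":0,"z":-0.028,"rx":0,"ry":0,"rz":0},{"grip":0.015,"x":0.036,"y":0,"z":-0.028,"rx":0,"ry":0,"rz":0},{"grip":0.015,"x":0.036,"y":0,"z":-0.028,"rx":0,"ry":0,"rz":0}]' 40; python3 d.py 335 275 70;python3 - <<'E'
from h import *
im,K,W=cam('wrist'); crop(im,0,0,512,384,1.5625,'w5.png')
E
```

```text
time_s: 5.2
position: [524.2, 127.2, 142.1]
tcp_rot: [-0.001, -0.706, 0.708, 0.003]
ft_force: [0.3, 0.2, -2.5]
width: 25.1
t 5.2 pos [524.2 127.2 142.1] w 25.1 F [ 0.3  0.2 -2.5] tool d mm [ 189.8   72.1 -147. ] tooly [-0.002 -0.003 -1.   ] toolx [-1.     0.005  0.002]
```

View pics/w5.png

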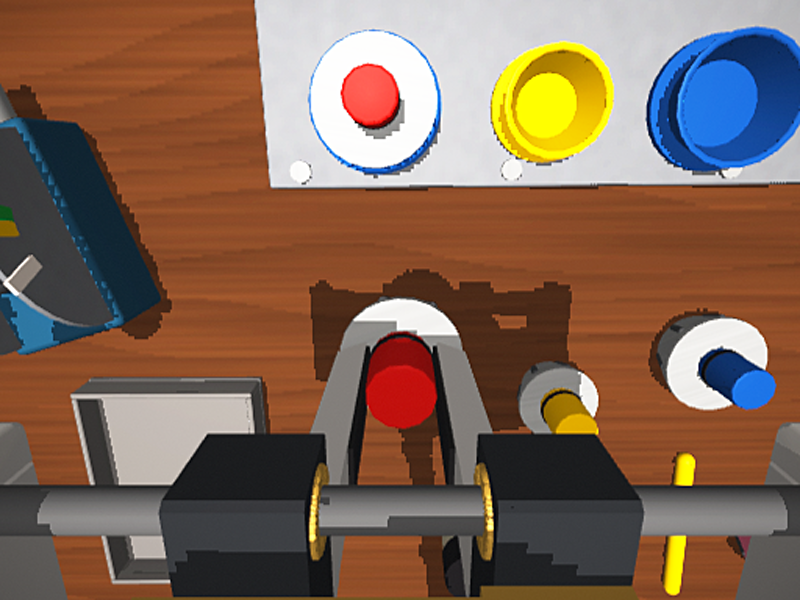

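```bash
python3 -m pendant '[{"grip":0.015,"x":0.036,"y":0,"z":-0.028,"rx":0,"ry":0,"rz":0},{"grip":0.015,"x":0.036,"y":0,"z":-0.028,"rx":0,"ry":0,"rz":0},{"grip":0.015,"x":0.036,"y":0,"z":-0.028,"rx":0,"ry":0,"rz":0},{"grip":0.015,"x":0.036,"y":0,"z":-0.028,"rx":0,"ry":0,"rz":0},{"grip":0.015,"x":0.02,"y":0,"z":-0.02,"rx":0,"ry":0,"rz":0},{"grip":0.015,"x":0,"y":0,"z":0,"rx":0,"ry":0,"rz":0},{"grip":0.015,"x":0,"y":0,"z":0,"rx":0,"ry":0,"rz":0}]' 40; python3 d.py 335 275 49;python3 - <<'E'
from h import *
im,K,W=cam('wrist'); crop(im,0,0,512,384,1.5625,'w6.png')
E
```

```text
time_s: 5.95
position: [345.5, 263.6, 141.9]
tcp_rot: [0.007, -0.707, 0.707, 0.007]
ft_force: [0.2, 0.9, -2.6]
width: 25.2
t 6.0 pos [345.5 263.6 141.9] w 25.2 F [ 0.2  0.9 -2.6] tool d mm [  8.7  93.  -11.5] tooly [-0.02  -0.001 -1.   ] toolx [-1.   -0.    0.02]
```

View pics/w6.png

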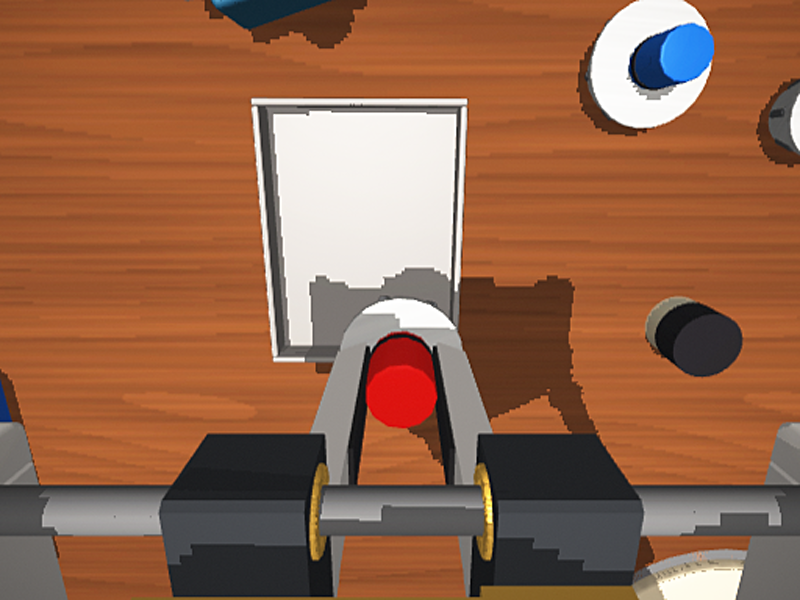

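```bash
python3 - <<'E'
from h import *
_,K,W=cam('wrist')
for u,v in [(252,102),(466,102),(272,360)]: print(onz(K,W,u/1.5625,v/1.5625,25).round(1))
E
python3 d.py 338 282 49
```

```text
[451.8 344.3  25. ]
[451.7 226.4  25. ]
[296. 346.  25.]
t 6.0 pos [346.3 263.1 141.8] w 25.4 F [-0.4 -0.1 -2.6] tool d mm [  6.5  93.  -18.9] tooly [-0.02 -0.   -1.  ] toolx [-1.     0.002  0.02 ]
```

```bash
python3 -m pendant '[{"grip":0.015,"x":0.005,"y":0.02,"z":-0.011,"rx":0,"ry":0,"rz":1.1},{"grip":0.015,"x":0.005,"y":0.025,"z":-0.011,"rx":0,"ry":0,"rz":0},{"grip":0.015,"x":0,"y":0.022,"z":0,"rx":0,"ry":0,"rz":0},{"grip":0.015,"x":0,"y":0.016,"z":0,"rx":0,"ry":0,"rz":0},{"grip":0.015,"x":0,"y":0,"z":0,"rx":0,"ry":0,"rz":0},{"grip":0.015,"x":0,"y":0,"z":0,"rx":0,"ry":0,"rz":0}]' 40; python3 d.py 336 285 49
```

```text
time_s: 6.65
position: [344.9, 283.1, 57.0]
tcp_rot: [-0.006, -0.707, 0.707, 0.002]
ft_force: [-0.6, -0.3, -3.5]
width: 25.1
t 6.7 pos [344.9 283.1  57. ] w 25.1 F [-0.6 -0.3 -3.5] tool d mm [ 9.   7.9 -1.8] tooly [ 0.006 -0.    -1.   ] toolx [-1.     0.012 -0.006]
```

```bash
python3 -m pendant '[{"grip":0.015,"x":0.008,"y":0.004,"z":0,"rx":0,"ry":0,"rz":0},{"grip":0.015,"x":0,"y":0.005,"z":0,"rx":0,"ry":0,"rz":0},{"grip":0.015,"x":0,"y":0,"z":0,"rx":0,"ry":0,"rz":0}]' 40; python3 d.py 336 285 49
```

```text
time_s: 6.95
position: [339.0, 283.3, 49.3]
tcp_rot: [0.009, 0.708, -0.706, -0.002]
ft_force: [0.5, 0.1, -2.1]
width: 25.4
t 7.0 pos [339.  283.3  49.3] w 25.4 F [ 0.5  0.1 -2.1] tool d mm [ 3.   0.3 -1.6] tooly [ 0.01   0.002 -1.   ] toolx [-1.     0.015 -0.01 ]
```

Open and rise, then look.

```bash
python3 -m pendant '[{"grip":0.06,"x":0,"y":0,"z":0,"rx":0,"ry":0,"rz":0},{"grip":0.06,"x":0,"y":0,"z":0,"rx":0,"ry":0,"rz":0},{"grip":0.06,"x":0,"y":0,"z":0,"rx":0,"ry":0,"rz":0},{"grip":0.06,"x":0,"y":-0.04,"z":0,"rx":0,"ry":0,"rz":-0.6},{"grip":0.06,"x":0,"y":-0.045,"z":0,"rx":0,"ry":0,"rz":0},{"grip":0.06,"x":-0.036,"y":-0.03,"z":0.02,"rx":0,"ry":0,"rz":0},{"grip":0.06,"x":-0.04,"y":0,"z":0.02,"rx":0,"ry":0,"rz":0}]' 25; python3 d.py 630 139 68;python3 - <<'E'
from h import *
im,K,W=cam('scene'); crop(im,150,140,450,320,2.6,'s7.png')
im,K,W=cam('wrist'); crop(im,0,0,512,384,1.5625,'w7.png')
E
```

```text
time_s: 7.65
position: [411.5, 244.0, 169.2]
tcp_rot: [0.002, 0.708, -0.706, -0.003]
ft_force: [0.3, 1.0, -0.3]
width: 60.0
t 7.7 pos [411.5 244.  169.2] w 60.0 F [ 0.3  1.  -0.3] tool d mm [-219.2  100.7  103.9] tooly [-0.001  0.004 -1.   ] toolx [-1.     0.006  0.001]
```

View pics/s7.png

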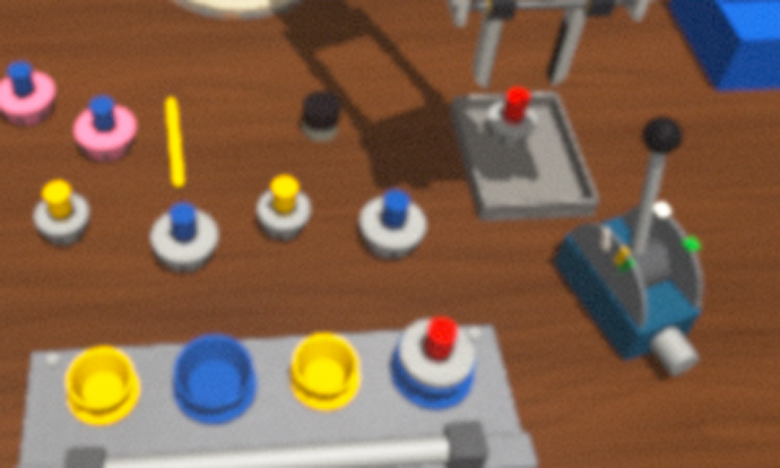

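View pics/w7.png

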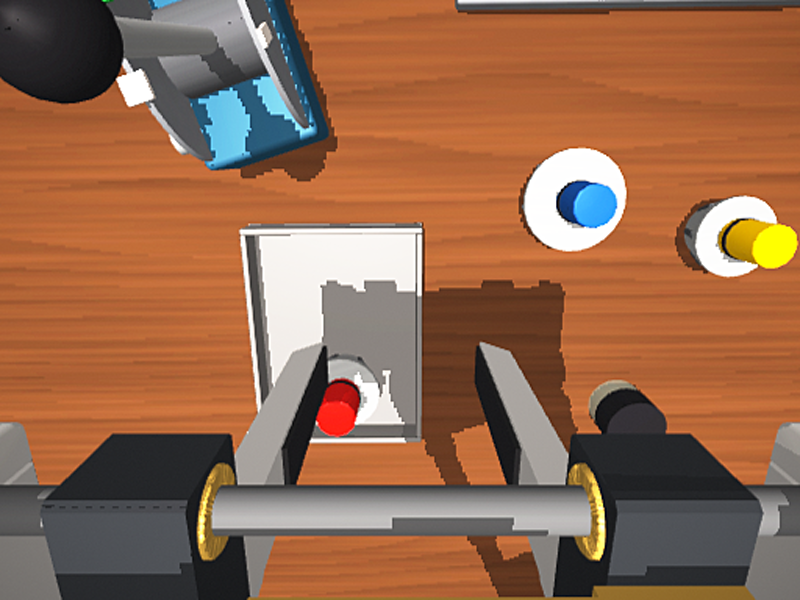

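```bash
python3 -m pendant '[{"grip":0.06,"x":-0.042,"y":0,"z":0.02,"rx":0,"ry":0,"rz":0},{"grip":0.06,"x":-0.042,"y":0,"z":0.02,"rx":0,"ry":0,"rz":0},{"grip":0.06,"x":-0.042,"y":0.01,"z":0.02,"rx":0,"ry":0,"rz":0},{"grip":0.06,"x":-0.042,"y":0.01,"z":0.02,"rx":0,"ry":0,"rz":0},{"grip":0.06,"x":-0.03,"y":0.01,"z":0.012,"rx":0,"ry":0,"rz":0},{"grip":0.06,"x":0,"y":0.01,"z":0,"rx":0,"ry":0,"rz":0},{"grip":0.06,"x":0,"y":0,"z":0,"rx":0,"ry":0,"rz":0}]' 25; python3 d.py 630 139.5 68
```

```text
time_s: 8.45
position: [610.4, 147.0, 120.9]
tcp_rot: [0.001, 0.708, -0.706, -0.008]
ft_force: [-1.1, 0.6, -0.3]
width: 60.0
t 8.4 pos [610.4 147.  120.9] w 60.0 F [-1.1  0.6 -0.3] tool d mm [-20.2  52.7   7.4] tooly [-0.01   0.004 -1.   ] toolx [-1.     0.013  0.01 ]
```

```bash
python3 -m pendant '[{"grip":0.06,"x":-0.02,"y":0.005,"z":0.007,"rx":0,"ry":-0.7,"rz":0.5},{"grip":0.06,"x":0,"y":0,"z":0,"rx":0,"ry":0,"rz":0}]' 25; python3 d.py 630.5 139.5 68
python3 - <<'E'
from h import *
im,K,W=cam('wrist'); crop(im,0,0,512,384,1.5625,'w8.png'); np.savez('w8.npz',K=K,W=W)
E
```

```text
time_s: 8.65
position: [629.3, 140.9, 115.4]
tcp_rot: [-0.002, 0.708, -0.706, 0.0]
ft_force: [-0.2, 0.3, 0.6]
width: 59.9
t 8.7 pos [629.3 140.9 115.4] w 59.9 F [-0.2  0.3  0.6] tool d mm [-1.3 47.4  1.6] tooly [-0.002  0.004 -1.   ] toolx [-1.    -0.002  0.002]
```

View pics/w8.png

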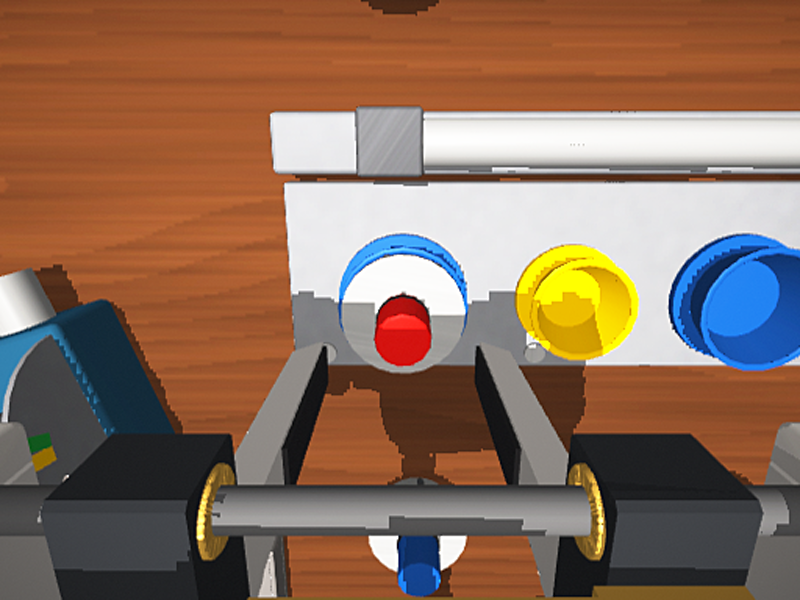

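```bash
python3 -m pendant '[{"grip":0.05,"x":-0.001,"y":0.022,"z":0.001,"rx":0,"ry":0,"rz":0},{"grip":0.05,"x":0,"y":0.018,"z":0,"rx":0,"ry":0,"rz":0},{"grip":0.04,"x":0,"y":0.008,"z":0,"rx":0,"ry":0,"rz":0},{"grip":0.035,"x":0,"y":0,"z":0,"rx":0,"ry":0,"rz":0},{"grip":0.03,"x":0,"y":0,"z":0,"rx":0,"ry":0,"rz":0}]' 40; python3 d.py 630.5 139.5 67.5
python3 - <<'E'
from h import *
d=np.load('w8.npz');K,W=d['K'],d['W']
print(onz(K,W,403/1.5625,338/1.5625,85),onz(K,W,577/1.5625,302/1.5625,43))
E
```

```text
time_s: 9.2
position: [627.8, 143.3, 71.2]
tcp_rot: [-0.002, 0.709, -0.705, 0.003]
ft_force: [0.3, -3.7, 0.2]
width: 31.5
t 9.2 pos [627.8 143.3  71.2] w 31.5 F [ 0.3 -3.7  0.2] tool d mm [-2.7  3.7  3.8] tooly [ 0.001  0.005 -1.   ] toolx [-1.    -0.006 -0.001]
[631.96574912 139.20630526  85.        ] [635.77927529  47.70076924  43.        ]
```

```bash
python3 -m pendant '[{"grip":0.035,"x":-0.003,"y":0.003,"z":0.004,"rx":0,"ry":0,"rz":0},{"grip":0.015,"x":0,"y":0,"z":0,"rx":0,"ry":0,"rz":0},{"grip":0.015,"x":0,"y":0,"z":0,"rx":0,"ry":0,"rz":0},{"grip":0.015,"x":0,"y":0,"z":0,"rx":0,"ry":0,"rz":0}]' 40; python3 d.py 408 285 49
```

```text
time_s: 9.6
position: [632.0, 140.1, 70.5]
tcp_rot: [-0.0, 0.71, -0.705, 0.004]
ft_force: [-0.3, 0.1, -2.5]
width: 25.0
t 9.6 pos [632.  140.1  70.5] w 25.0 F [-0.3  0.1 -2.5] tool d mm [ 223.3   21.5 -146. ] tooly [ 0.005  0.007 -1.   ] toolx [-1.    -0.006 -0.005]
```

```bash
python3 -m pendant '[{"grip":0.015,"x":0,"y":-0.015,"z":0,"rx":0,"ry":0,"rz":0},{"grip":0.015,"x":0,"y":-0.035,"z":0,"rx":0,"ry":0,"rz":0},{"grip":0.015,"x":0.02,"y":-0.035,"z":0,"rx":0,"ry":0,"rz":0},{"grip":0.015,"x":0.036,"y":0,"z":-0.02,"rx":0,"ry":0,"rz":0},{"grip":0.015,"x":0.036,"y":0,"z":-0.03,"rx":0,"ry":0,"rz":0},{"grip":0.015,"x":0.036,"y":0,"z":-0.03,"rx":0,"ry":0,"rz":0},{"grip":0.015,"x":0.036,"y":0,"z":-0.025,"rx":0,"ry":0,"rz":0},{"grip":0.015,"x":0.03,"y":0,"z":-0.015,"rx":0,"ry":0,"rz":0},{"grip":0.015,"x":0,"y":0,"z":0,"rx":0,"ry":0,"rz":0},{"grip":0.015,"x":0,"y":0,"z":0,"rx":0,"ry":0,"rz":0}]' 40; python3 d.py 408 285 51.5
```

```text
time_s: 10.6
position: [428.8, 259.2, 154.2]
tcp_rot: [-0.002, 0.708, -0.706, 0.0]
ft_force: [1.0, -0.1, -2.8]
width: 25.3
t 10.6 pos [428.8 259.2 154.2] w 25.3 F [ 1.  -0.1 -2.8] tool d mm [ 20.6 102.8 -25.5] tooly [-0.002  0.004 -1.   ] toolx [-1.    -0.003  0.002]
```

```bash
python3 -m pendant '[{"grip":0.015,"x":0.012,"y":0.02,"z":-0.015,"rx":0,"ry":0,"rz":0},{"grip":0.015,"x":0.009,"y":0.02,"z":-0.012,"rx":0,"ry":0,"rz":0},{"grip":0.015,"x":0,"y":0.025,"z":0,"rx":0,"ry":0,"rz":0},{"grip":0.015,"x":0,"y":0.015,"z":0,"rx":0,"ry":0,"rz":0},{"grip":0.015,"x":0,"y":0,"z":0,"rx":0,"ry":0,"rz":0},{"grip":0.015,"x":0,"y":0,"z":0,"rx":0,"ry":0,"rz":0}]' 40; python3 d.py 408 285 51.5
python3 - <<'E'
from h import *
im,K,W=cam('wrist'); crop(im,0,0,512,384,1.5625,'w9.png'); np.savez('w8.npz',K=K,W=W)
E
```

```text
time_s: 11.2
position: [415.6, 285.4, 72.3]
tcp_rot: [0.003, 0.708, -0.706, 0.001]
ft_force: [-0.1, -0.7, -3.2]
width: 25.2
t 11.2 pos [415.6 285.4  72.3] w 25.2 F [-0.1 -0.7 -3.2] tool d mm [ 7.7 20.7  0.5] tooly [ 0.006  0.004 -1.   ] toolx [-1.     0.002 -0.006]
```

View pics/w9.png

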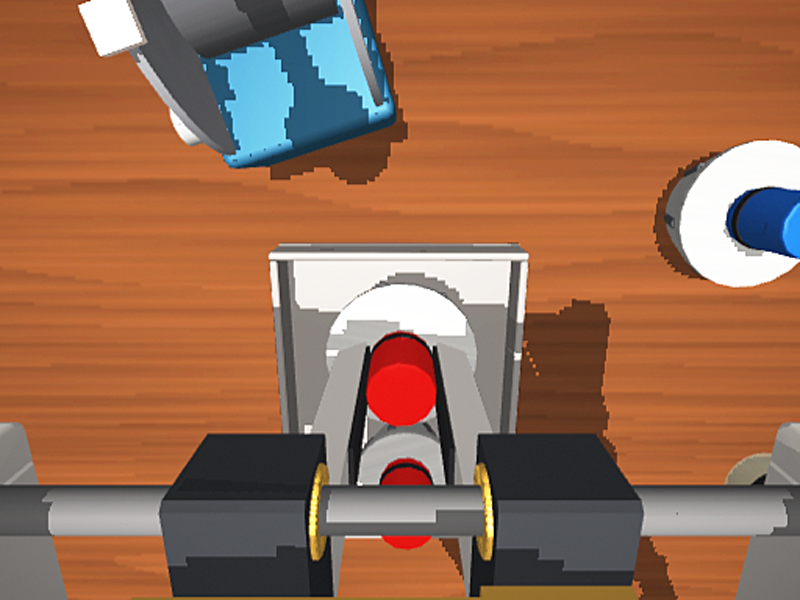

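```bash
python3 -m pendant '[{"grip":0.015,"x":0.006,"y":0.008,"z":0,"rx":0,"ry":0,"rz":0},{"grip":0.015,"x":0,"y":0.008,"z":0,"rx":0,"ry":0,"rz":0},{"grip":0.015,"x":0,"y":0.003,"z":0,"rx":0,"ry":0,"rz":0},{"grip":0.015,"x":0,"y":0,"z":0,"rx":0,"ry":0,"rz":0}]' 40; python3 d.py 409 285 51.5
```

```text
time_s: 11.65
position: [411.7, 285.6, 54.0]
tcp_rot: [0.005, 0.709, -0.705, 0.002]
ft_force: [0.2, 0.4, -3.1]
width: 25.5
t 11.7 pos [411.7 285.6  54. ] w 25.5 F [ 0.2  0.4 -3.1] tool d mm [2.7 2.5 0.6] tooly [ 0.01   0.006 -1.   ] toolx [-1.     0.004 -0.01 ]
```

```bash
python3 -m pendant '[{"grip":0.015,"x":0.001,"y":0.003,"z":0,"rx":0,"ry":0,"rz":0},{"grip":0.015,"x":0,"y":0,"z":0,"rx":0,"ry":0,"rz":0},{"grip":0.06,"x":0,"y":0,"z":0,"rx":0,"ry":0,"rz":0},{"grip":0.06,"x":0,"y":0,"z":0,"rx":0,"ry":0,"rz":0},{"grip":0.06,"x":0,"y":0,"z":0,"rx":0,"ry":0,"rz":0},{"grip":0.06,"x":0,"y":-0.04,"z":0,"rx":0,"ry":0,"rz":0},{"grip":0.06,"x":0,"y":-0.04,"z":0.02,"rx":0.3,"ry":0,"rz":-0.3},{"grip":0.06,"x":0,"y":-0.01,"z":0.045,"rx":0,"ry":0,"rz":0},{"grip":0.06,"x":0,"y":0,"z":0.045,"rx":0,"ry":0,"rz":0},{"grip":0.06,"x":0,"y":0,"z":0.035,"rx":0,"ry":0,"rz":0}]' 40; python3 d.py 472 128 46
```

```text
time_s: 12.65
position: [413.4, 140.9, 146.8]
tcp_rot: [0.003, 0.708, -0.706, 0.007]
ft_force: [0.7, -0.2, 0.3]
width: 60.2
t 12.7 pos [413.4 140.9 146.8] w 60.2 F [ 0.7 -0.2  0.3] tool d mm [-57.1 101.6  13.6] tooly [ 0.014  0.003 -1.   ] toolx [-1.    -0.005 -0.014]
```

```bash
python3 -m pendant '[{"grip":0.06,"x":-0.02,"y":0,"z":0.01,"rx":0,"ry":0,"rz":0},{"grip":0.06,"x":0,"y":0,"z":0,"rx":0,"ry":0,"rz":0},{"grip":0.06,"x":0,"y":0,"z":0,"rx":0,"ry":0,"rz":0}]' 40; python3 d.py 472 128 46
python3 - <<'E'
from h import *
im,K,W=cam('wrist'); crop(im,0,0,512,384,1.5625,'w10.png'); np.savez('w10.npz',K=K,W=W)
im,K,W=cam('scene'); crop(im,150,140,450,320,2.6,'s10.png')
print(blobs(im))
E
```

```text
time_s: 12.95
position: [433.0, 126.9, 148.5]
tcp_rot: [0.006, 0.708, -0.706, 0.005]
ft_force: [-0.8, 0.5, 0.6]
width: 60.3
t 12.9 pos [433.  126.9 148.5] w 60.3 F [-0.8  0.5  0.6] tool d mm [-37.4 103.2  -0.9] tooly [ 0.016  0.002 -1.   ] toolx [-1.     0.001 -0.016]
[('r', [348.3, 179.0], [344, 173, 10, 14, 104]), ('r', [356.1, 198.4], [352, 193, 10, 13, 95]), ('r', [299.8, 376.0], [283, 356, 43, 28, 337]), ('y', [216.8, 194.3], [213, 177, 8, 35, 171]), ('y', [259.0, 213.0], [254, 207, 11, 15, 113]), ('y', [171.8, 215.7], [166, 209, 11, 15, 117]), ('y', [388.5, 238.4], [387, 236, 4, 6, 17]), ('y', [274.6, 282.7], [262, 268, 26, 30, 621]), ('y', [188.7, 288.0], [176, 273, 27, 30, 658]), ('b', [50.3, 7.1], [49, 4, 4, 7, 11]), ('b', [157.6, 169.0], [154, 165, 7, 10, 54]), ('b', [189.0, 182.1], [186, 178, 7, 11, 53]), ('b', [301.8, 219.1], [298, 213, 9, 14, 82]), ('b', [220.0, 224.1], [216, 219, 8, 12, 77]), ('b', [316.3, 280.3], [302, 265, 30, 32, 731]), ('b', [232.1, 285.6], [218, 270, 30, 32, 785])]
```

View pics/w10.png

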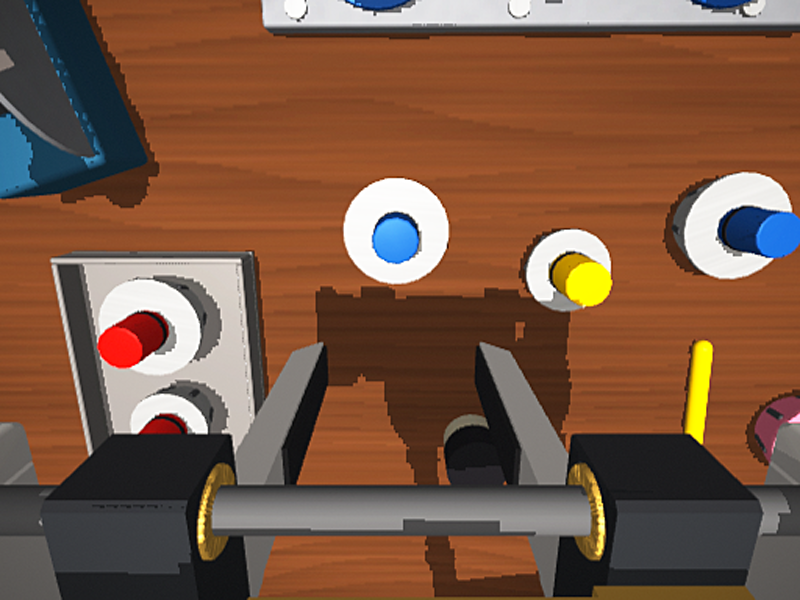

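View pics/s10.png

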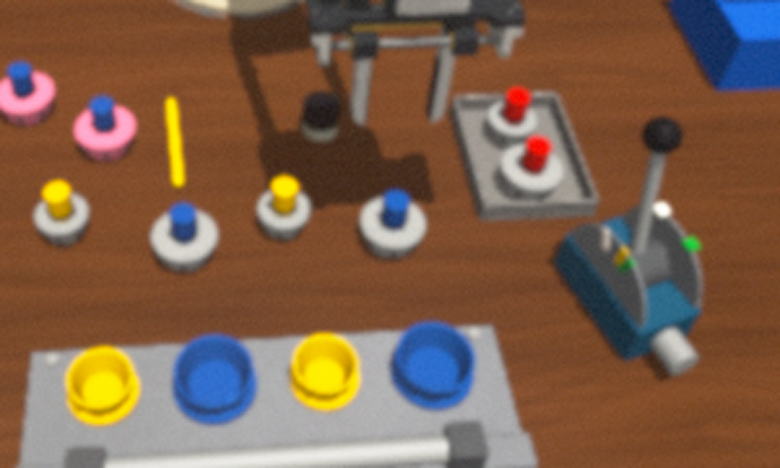

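Both worn cones are in the tray. Blue grip top is at (395,237) in the wrist view.

```bash
python3 - <<'E'
from h import *
d=np.load('w10.npz');K,W=d['K'],d['W']
for n,u,v in [('b1',395,237),('y1',589,284),('b2',777,234)]: print(n,onz(K,W,u/1.5625,v/1.5625,62).round(1))
s=observe();print(s['position'],R.from_quat(s['tcp_rot']).as_matrix()[:,1])
E
```

```text
b1 [472.6 129.3  62. ]
y1 [446.5  22.4  62. ]
b2 [474.1 -75.3  62. ]
[433.16737967 127.49565501 148.51669532] [ 0.01669129  0.00238393 -0.99985785]
```

```bash
python3 -m pendant '[{"grip":0.06,"x":-0.02,"y":0.015,"z":-0.001,"rx":0,"ry":0,"rz":-0.9},{"grip":0.06,"x":-0.017,"y":0.02,"z":-0.001,"rx":0,"ry":0,"rz":0},{"grip":0.06,"x":0,"y":0.015,"z":0,"rx":0,"ry":0,"rz":0},{"grip":0.06,"x":0,"y":0,"z":0,"rx":0,"ry":0,"rz":0},{"grip":0.06,"x":0,"y":0,"z":0,"rx":0,"ry":0,"rz":0}]' 40; python3 d.py 472.5 129.5 46
```

```text
time_s: 13.55
position: [468.9, 134.8, 97.7]
tcp_rot: [-0.003, 0.708, -0.706, 0.003]
ft_force: [0.7, -0.4, 0.7]
width: 60.1
t 13.6 pos [468.9 134.8  97.7] w 60.1 F [ 0.7 -0.4  0.7] tool d mm [-3.6 51.6  5.5] tooly [-0.001  0.004 -1.   ] toolx [-1.    -0.008  0.001]
```

```bash
python3 -m pendant '[{"grip":0.06,"x":-0.0035,"y":0.022,"z":0.005,"rx":0,"ry":0.4,"rz":0},{"grip":0.06,"x":0,"y":0.019,"z":0,"rx":0,"ry":0,"rz":0},{"grip":0.06,"x":0,"y":0.008,"z":0,"rx":0,"ry":0,"rz":0},{"grip":0.06,"x":0,"y":0,"z":0,"rx":0,"ry":0,"rz":0},{"grip":0.06,"x":0,"y":0,"z":0,"rx":0,"ry":0,"rz":0}]' 40; python3 d.py 472.5 129.5 46
```

```text
time_s: 14.05
position: [473.5, 132.6, 51.6]
tcp_rot: [0.0, 0.709, -0.705, 0.004]
ft_force: [0.1, -0.1, 0.9]
width: 60.2
t 14.1 pos [473.5 132.6  51.6] w 60.2 F [ 0.1 -0.1  0.9] tool d mm [1.  5.6 3.1] tooly [ 0.006  0.005 -1.   ] toolx [-1.    -0.005 -0.006]
```

```bash
python3 -m pendant '[{"grip":0.04,"x":0.001,"y":0.006,"z":0.003,"rx":0.2,"ry":0,"rz":-0.3},{"grip":0.035,"x":0,"y":0,"z":0,"rx":0,"ry":0,"rz":0},{"grip":0.015,"x":0,"y":0,"z":0,"rx":0,"ry":0,"rz":0},{"grip":0.015,"x":0,"y":0,"z":0,"rx":0,"ry":0,"rz":0},{"grip":0.015,"x":0,"y":0,"z":0,"rx":0,"ry":0,"rz":0},{"grip":0.015,"x":0,"y":0,"z":0,"rx":0,"ry":0,"rz":0}]' 40; python3 d.py 631 140 90
python3 - <<'E'
from h import *
im,K,W=cam('wrist'); crop(im,0,0,512,384,1.5625,'w11.png'); np.savez('w11.npz',K=K,W=W)
E
```

```text
time_s: 14.65
position: [474.2, 129.8, 47.7]
tcp_rot: [-0.0, 0.708, -0.706, 0.004]
ft_force: [-0.2, 0.0, -1.4]
width: 25.2
t 14.7 pos [474.2 129.8  47.7] w 25.2 F [-0.2  0.  -1.4] tool d mm [-157.1  -41.4   -9.4] tooly [ 0.005  0.002 -1.   ] toolx [-1.    -0.005 -0.005]
```

View pics/w11.png

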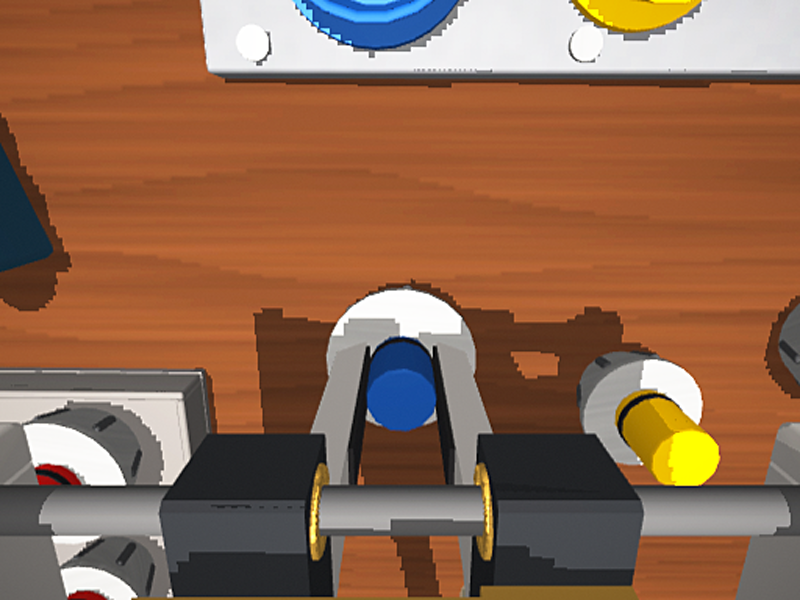

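```bash
python3 -m pendant '[{"grip":0.015,"x":0,"y":-0.02,"z":0,"rx":0,"ry":0,"rz":0},{"grip":0.015,"x":0,"y":-0.03,"z":0,"rx":0.2,"ry":0.3,"rz":-0.3},{"grip":0.015,"x":-0.02,"y":-0.025,"z":0,"rx":0,"ry":0,"rz":0},{"grip":0.015,"x":-0.04,"y":0,"z":-0.004,"rx":0,"ry":0,"rz":0},{"grip":0.015,"x":-0.04,"y":0,"z":-0.004,"rx":0,"ry":0,"rz":0},{"grip":0.015,"x":-0.035,"y":0,"z":0,"rx":0,"ry":0,"rz":0},{"grip":0.015,"x":-0.01,"y":0,"z":0,"rx":0,"ry":0,"rz":0},{"grip":0.015,"x":0,"y":0,"z":0,"rx":0,"ry":0,"rz":0},{"grip":0.015,"x":0,"y":0,"z":0,"rx":0,"ry":0,"rz":0}]' 40; python3 d.py 632 140 71
```

```text
time_s: 15.6
position: [616.1, 137.1, 118.7]
tcp_rot: [0.006, -0.706, 0.708, 0.005]
ft_force: [0.6, -0.0, -2.2]
width: 25.1
t 15.6 pos [616.1 137.1 118.7] w 25.1 F [ 0.6 -0.  -2.2] tool d mm [-16.6  47.4  -3. ] tooly [-0.016 -0.004 -1.   ] toolx [-1.    -0.     0.016]
```

```bash
python3 -m pendant '[{"grip":0.015,"x":-0.016,"y":0.01,"z":-0.003,"rx":-0.2,"ry":0,"rz":0.9},{"grip":0.015,"x":0,"y":0.01,"z":0,"rx":0,"ry":0,"rz":0},{"grip":0.015,"x":0,"y":0,"z":0,"rx":0,"ry":0,"rz":0},{"grip":0.015,"x":0,"y":0,"z":0,"rx":0,"ry":0,"rz":0}]' 40; python3 d.py 632 140 71
python3 - <<'E'
from h import *
im,K,W=cam('wrist'); crop(im,0,0,512,384,1.5625,'w12.png'); np.savez('w12.npz',K=K,W=W)
E
```

```text
time_s: 16.0
position: [628.1, 140.4, 95.7]
tcp_rot: [0.002, -0.707, 0.707, 0.001]
ft_force: [0.3, 0.6, -2.5]
width: 25.4
t 16.0 pos [628.1 140.4  95.7] w 25.4 F [ 0.3  0.6 -2.5] tool d mm [-4.  24.7  0.4] tooly [-0.004 -0.001 -1.   ] toolx [-1.    -0.001  0.004]
```

View pics/w12.png

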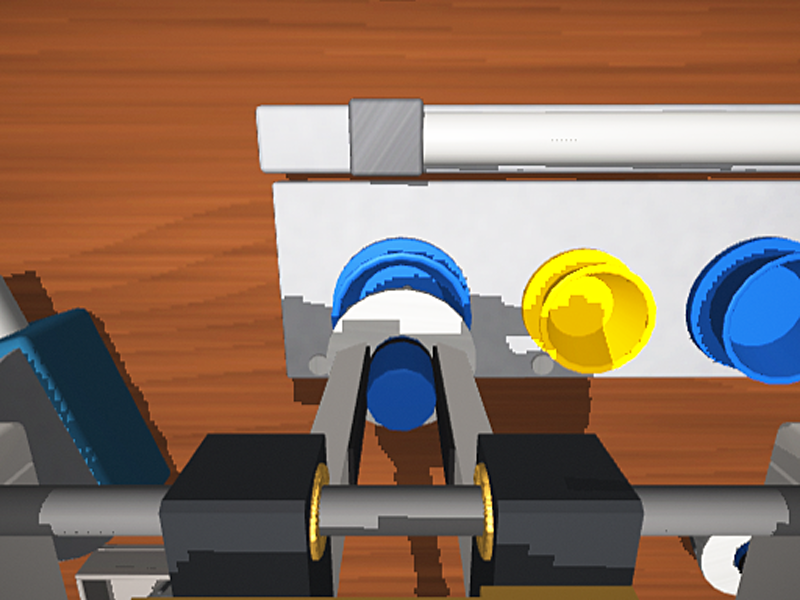

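```bash
python3 -m pendant '[{"grip":0.015,"x":-0.004,"y":0,"z":0,"rx":0,"ry":0,"rz":0.2},{"grip":0.015,"x":0,"y":0.008,"z":0,"rx":0,"ry":0,"rz":0},{"grip":0.015,"x":0,"y":0.008,"z":0,"rx":0,"ry":0,"rz":0},{"grip":0.015,"x":0,"y":0,"z":0,"rx":0,"ry":0,"rz":0}]' 40; python3 d.py 632 140 71
```

```text
time_s: 16.45
position: [631.9, 140.4, 79.3]
tcp_rot: [0.0, -0.707, 0.707, -0.0]
ft_force: [0.6, -0.5, -2.5]
width: 25.2
t 16.4 pos [631.9 140.4  79.3] w 25.2 F [ 0.6 -0.5 -2.5] tool d mm [-0.1  8.3  0.4] tooly [ 0. -0. -1.] toolx [-1.    -0.001 -0.   ]
```

```bash
python3 -m pendant '[{"grip":0.015,"x":0,"y":0.005,"z":0,"rx":0,"ry":0,"rz":0},{"grip":0.015,"x":0,"y":0.004,"z":0,"rx":0,"ry":0,"rz":0},{"grip":0.015,"x":0,"y":0,"z":0,"rx":0,"ry":0,"rz":0}]' 40; python3 d.py 632 140 71
```

```text
time_s: 16.75
position: [634.2, 140.3, 70.8]
tcp_rot: [-0.001, -0.707, 0.707, -0.002]
ft_force: [-0.3, 0.1, -2.1]
width: 25.0
t 16.8 pos [634.2 140.3  70.8] w 25.0 F [-0.3  0.1 -2.1] tool d mm [ 2.2 -0.2  0.3] tooly [ 0.005 -0.001 -1.   ] toolx [-1.    -0.001 -0.005]
```

```bash
python3 -m pendant '[{"grip":0.015,"x":0.001,"y":0.001,"z":0,"rx":0,"ry":0,"rz":0},{"grip":0.06,"x":0,"y":0,"z":0,"rx":0,"ry":0,"rz":0},{"grip":0.06,"x":0,"y":0,"z":0,"rx":0,"ry":0,"rz":0},{"grip":0.06,"x":0,"y":0,"z":0,"rx":0,"ry":0,"rz":0},{"grip":0.06,"x":0,"y":-0.03,"z":0,"rx":0,"ry":0,"rz":0},{"grip":0.06,"x":0.01,"y":-0.03,"z":0.0,"rx":0,"ry":0,"rz":0},{"grip":0.06,"x":0.045,"y":0,"z":0.02,"rx":0,"ry":0,"rz":0},{"grip":0.06,"x":0.045,"y":0,"z":0.03,"rx":0,"ry":0,"rz":0},{"grip":0.06,"x":0.045,"y":0,"z":0.03,"rx":0,"ry":0,"rz":0},{"grip":0.06,"x":0,"y":0,"z":0,"rx":0,"ry":0,"rz":0}]' 40; python3 d.py 446 23 46
python3 - <<'E'
from h import *
im,K,W=cam('wrist'); crop(im,0,0,512,384,1.5625,'w13.png'); np.savez('w13.npz',K=K,W=W)
im,K,W=cam('side'); crop(im,150,140,290,260,5,'sd13.png')
print(R.from_quat(observe()['tcp_rot']).as_matrix()[:,1],observe()['position'])
E
```

```text
time_s: 17.75
position: [485.6, 61.8, 129.6]
tcp_rot: [0.001, -0.707, 0.707, -0.002]
ft_force: [-0.3, 0.9, -0.3]
width: 59.8
t 17.8 pos [485.6  61.8 129.6] w 59.8 F [-0.3  0.9 -0.3] tool d mm [39.8 83.6 38.6] tooly [ 0.001 -0.    -1.   ] toolx [-1.    -0.004 -0.001]
[ 0.00986453  0.00110673 -0.99995073] [492.65421399  63.2890741  130.94548093]
```

View pics/w13.png

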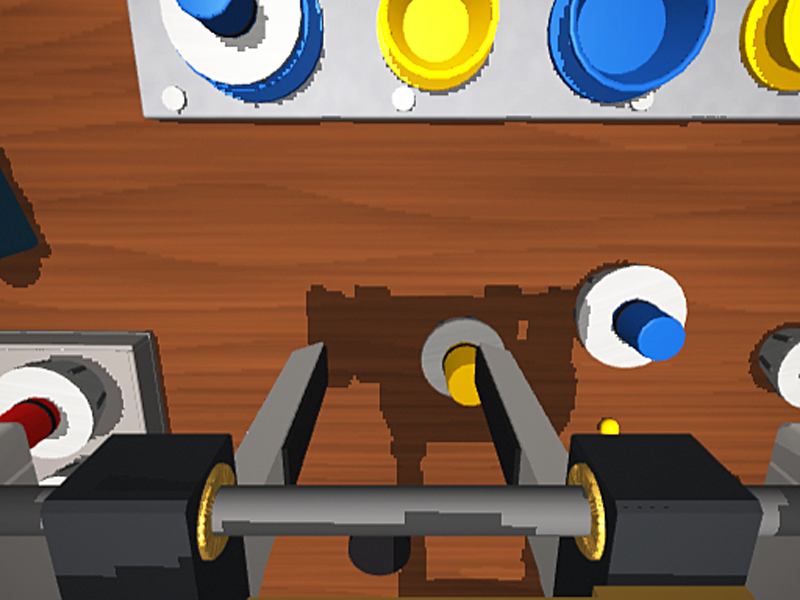

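View pics/sd13.png

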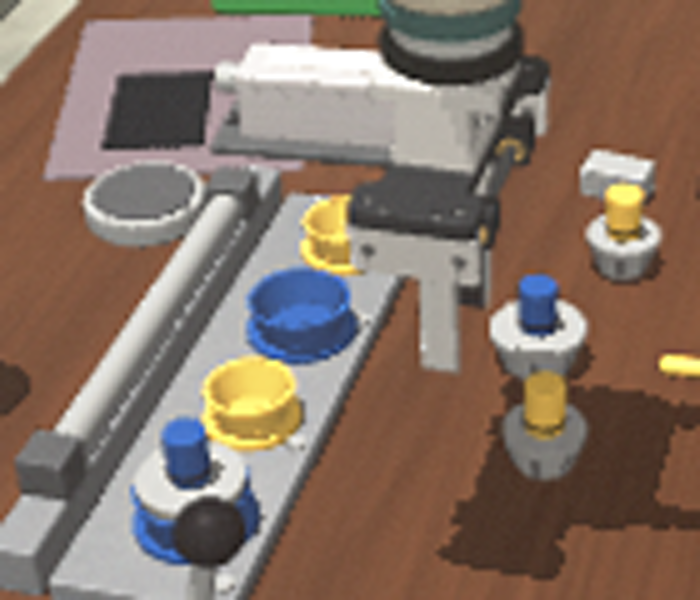

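```bash
python3 -m pendant '[{"grip":0.06,"x":0.025,"y":0,"z":0.02,"rx":0,"ry":0.2,"rz":-0.5},{"grip":0.06,"x":0.02,"y":0.0,"z":0.016,"rx":0,"ry":0,"rz":0},{"grip":0.06,"x":0.01,"y":0.01,"z":0,"rx":0,"ry":0,"rz":0},{"grip":0.06,"x":0,"y":0.01,"z":0,"rx":0,"ry":0,"rz":0},{"grip":0.06,"x":0,"y":0,"z":0,"rx":0,"ry":0,"rz":0}]' 40; python3 d.py 447 23 46
python3 - <<'E'
from h import *
im,K,W=cam('wrist'); crop(im,0,0,512,384,1.5625,'w14.png'); np.savez('w14.npz',K=K,W=W)
E
```

```text
time_s: 18.35
position: [447.9, 28.0, 111.5]
tcp_rot: [0.003, 0.708, -0.706, 0.006]
ft_force: [-0.5, 0.2, 0.3]
width: 59.9
t 18.4 pos [447.9  28.  111.5] w 59.9 F [-0.5  0.2  0.3] tool d mm [ 1.8 65.4  5.1] tooly [ 0.013  0.002 -1.   ] toolx [-1.    -0.004 -0.013]
```

View pics/w14.png

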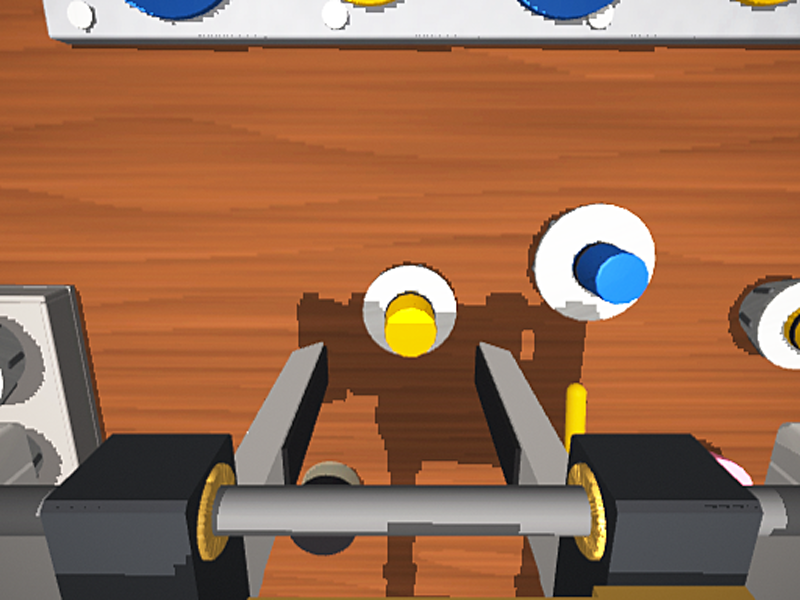

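```bash
python3 - <<'E'
from h import *
d=np.load('w14.npz');K,W=d['K'],d['W']
for n,u,v in [('y1',411,332),('b2',622,279)]: print(n,onz(K,W,u/1.5625,v/1.5625,62).round(1))
E
python3 -m pendant '[{"grip":0.06,"x":0.0015,"y":0.02,"z":0.004,"rx":0,"ry":0.2,"rz":-0.8},{"grip":0.06,"x":0,"y":0.02,"z":0,"rx":0,"ry":0,"rz":0},{"grip":0.06,"x":0,"y":0.012,"z":0,"rx":0,"ry":0,"rz":0},{"grip":0.06,"x":0,"y":0,"z":0,"rx":0,"ry":0,"rz":0},{"grip":0.06,"x":0,"y":0,"z":0,"rx":0,"ry":0,"rz":0}]' 40; python3 d.py 447 23.5 46
```

```text
y1 [446.8  22.3  62. ]
b2 [473.7 -76.6  62. ]
time_s: 18.9
position: [456.8, 25.5, 59.8]
tcp_rot: [0.002, 0.708, -0.706, 0.004]
ft_force: [-0.9, -0.1, -0.5]
width: 60.0
t 18.9 pos [456.8  25.5  59.8] w 60.0 F [-0.9 -0.1 -0.5] tool d mm [ 9.9 13.7  2. ] tooly [ 0.008  0.002 -1.   ] toolx [-1.    -0.004 -0.008]
```

```bash
python3 -m pendant '[{"grip":0.06,"x":0.0095,"y":0.0,"z":0.003,"rx":0,"ry":0.2,"rz":-0.4},{"grip":0.06,"x":0,"y":0.007,"z":0,"rx":0,"ry":0,"rz":0},{"grip":0.06,"x":0,"y":0.005,"z":0,"rx":0,"ry":0,"rz":0},{"grip":0.05,"x":0,"y":0,"z":0,"rx":0,"ry":0,"rz":0}]' 40; python3 d.py 447 23 46
```

```text
time_s: 19.3
position: [449.0, 22.4, 48.8]
tcp_rot: [0.002, 0.708, -0.707, 0.002]
ft_force: [-0.2, 0.4, 1.0]
width: 55.2
t 19.3 pos [449.   22.4  48.8] w 55.2 F [-0.2  0.4  1. ] tool d mm [ 2.   2.8 -0.6] tooly [ 0.005  0.001 -1.   ] toolx [-1.    -0.001 -0.005]
```

```bash
python3 -m pendant '[{"grip":0.035,"x":0.002,"y":0.002,"z":0,"rx":0,"ry":0,"rz":0},{"grip":0.03,"x":0,"y":0,"z":0,"rx":0,"ry":0,"rz":0},{"grip":0.015,"x":0,"y":0,"z":0,"rx":0,"ry":0,"rz":0},{"grip":0.015,"x":0,"y":0,"z":0,"rx":0,"ry":0,"rz":0},{"grip":0.015,"x":0,"y":0,"z":0,"rx":0,"ry":0,"rz":0}]' 40; python3 d.py 447 23 46
python3 - <<'E'
from h import *
im,K,W=cam('wrist'); crop(im,0,0,512,384,1.5625,'w15.png'); np.savez('w15.npz',K=K,W=W)
E
```

```text
time_s: 19.8
position: [446.8, 22.5, 46.8]
tcp_rot: [0.002, 0.708, -0.707, 0.002]
ft_force: [-0.2, 0.6, -2.3]
width: 24.9
t 19.8 pos [446.8  22.5  46.8] w 24.9 F [-0.2  0.6 -2.3] tool d mm [-0.2  0.8 -0.5] tooly [ 0.006  0.002 -1.   ] toolx [-1.    -0.    -0.006]
```

View pics/w15.png

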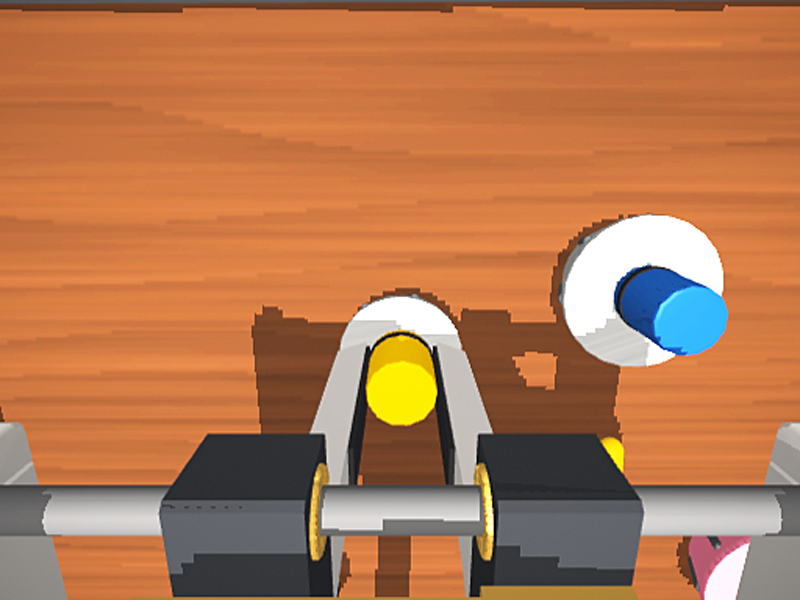

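```bash
python3 -m pendant '[{"grip":0.015,"x":0,"y":-0.02,"z":0,"rx":0,"ry":0,"rz":0},{"grip":0.015,"x":0,"y":-0.03,"z":0,"rx":0,"ry":0.0,"rz":-0.3},{"grip":0.015,"x":-0.02,"y":-0.02,"z":-0.003,"rx":0,"ry":0,"rz":0},{"grip":0.015,"x":-0.04,"y":0,"z":-0.006,"rx":0,"ry":0,"rz":0},{"grip":0.015,"x":-0.04,"y":0,"z":-0.006,"rx":0,"ry":0,"rz":0},{"grip":0.015,"x":-0.04,"y":0,"z":-0.004,"rx":0,"ry":0,"rz":0},{"grip":0.015,"x":-0.025,"y":0,"z":0,"rx":0,"ry":0,"rz":0},{"grip":0.015,"x":-0.01,"y":0,"z":0,"rx":0,"ry":0,"rz":0},{"grip":0.015,"x":0,"y":0,"z":0,"rx":0,"ry":0,"rz":0},{"grip":0.015,"x":0,"y":0,"z":0,"rx":0,"ry":0,"rz":0}]' 40; python3 d.py 631.5 44.5 70
```

```text
time_s: 20.85
position: [620.4, 42.5, 113.5]
tcp_rot: [-0.005, 0.708, -0.706, -0.005]
ft_force: [0.3, -1.3, -2.2]
width: 25.4
t 20.9 pos [620.4  42.5 113.5] w 25.4 F [ 0.3 -1.3 -2.2] tool d mm [-11.6  43.4  -1.9] tooly [-0.013  0.002 -1.   ] toolx [-1.    -0.     0.013]
```

```bash
python3 -m pendant '[{"grip":0.015,"x":-0.0095,"y":0.008,"z":-0.002,"rx":0.1,"ry":0,"rz":0.7},{"grip":0.015,"x":0,"y":0.009,"z":0,"rx":0,"ry":0,"rz":0},{"grip":0.015,"x":0,"y":0,"z":0,"rx":0,"ry":0,"rz":0},{"grip":0.015,"x":0,"y":0,"z":0,"rx":0,"ry":0,"rz":0}]' 40; python3 d.py 631.5 44.5 70
python3 - <<'E'
from h import *
im,K,W=cam('wrist'); crop(im,0,0,512,384,1.5625,'w16.png'); np.savez('w16.npz',K=K,W=W)
E
```

```text
time_s: 21.25
position: [625.5, 44.6, 94.7]
tcp_rot: [-0.002, 0.707, -0.707, -0.002]
ft_force: [-0.6, -0.5, -2.3]
width: 24.9
t 21.2 pos [625.5  44.6  94.7] w 24.9 F [-0.6 -0.5 -2.3] tool d mm [-6.1 24.7  0.1] tooly [-0.005  0.    -1.   ] toolx [-1.    -0.     0.005]
```

View pics/w16.png

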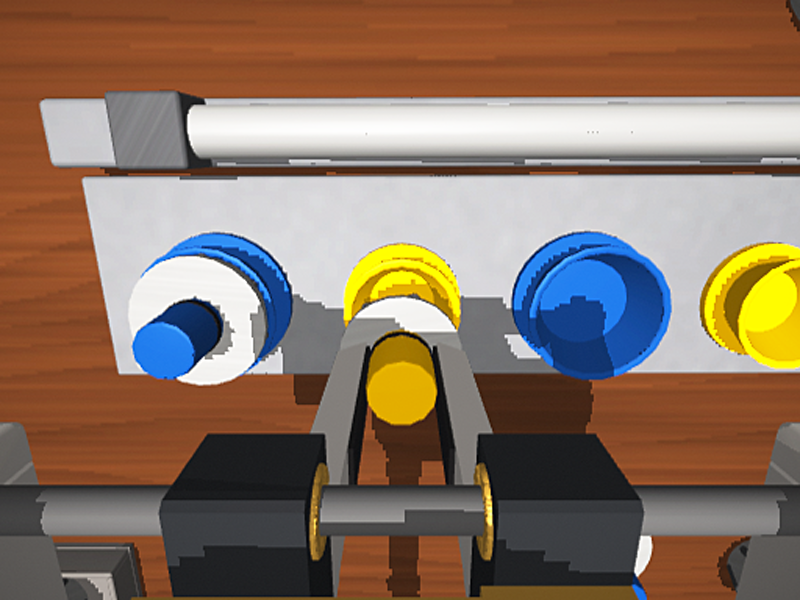

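```bash
python3 -m pendant '[{"grip":0.015,"x":-0.006,"y":0,"z":0,"rx":0,"ry":0,"rz":0.3},{"grip":0.015,"x":0,"y":0.008,"z":0,"rx":0,"ry":0,"rz":0},{"grip":0.015,"x":0,"y":0.008,"z":0,"rx":0,"ry":0,"rz":0},{"grip":0.015,"x":0,"y":0,"z":0,"rx":0,"ry":0,"rz":0}]' 40; python3 d.py 631.5 44.5 70
```

```text
time_s: 21.7
position: [631.9, 44.5, 78.1]
tcp_rot: [-0.001, -0.707, 0.707, -0.001]
ft_force: [0.1, 0.8, -1.9]
width: 24.8
t 21.7 pos [631.9  44.5  78.1] w 24.8 F [ 0.1  0.8 -1.9] tool d mm [0.4 8.1 0. ] tooly [ 0.002 -0.    -1.   ] toolx [-1.    -0.    -0.002]
```

```bash
python3 -m pendant '[{"grip":0.015,"x":0.002,"y":0.005,"z":0,"rx":0,"ry":0,"rz":0},{"grip":0.015,"x":0,"y":0.004,"z":0,"rx":0,"ry":0,"rz":0},{"grip":0.015,"x":0,"y":0,"z":0,"rx":0,"ry":0,"rz":0}]' 40; python3 d.py 631.5 44.5 70
```

```text
time_s: 22.0
position: [631.5, 43.9, 69.5]
tcp_rot: [-0.002, -0.707, 0.707, -0.002]
ft_force: [-0.5, 0.6, -1.4]
width: 25.1
t 22.0 pos [631.5  43.9  69.5] w 25.1 F [-0.5  0.6 -1.4] tool d mm [-0.  -0.5 -0.6] tooly [ 0.005 -0.001 -1.   ] toolx [-1.    -0.    -0.005]
```

```bash
python3 -m pendant '[{"grip":0.06,"x":0,"y":0.001,"z":0,"rx":0,"ry":0,"rz":0},{"grip":0.06,"x":0,"y":0,"z":0,"rx":0,"ry":0,"rz":0},{"grip":0.06,"x":0,"y":0,"z":0,"rx":0,"ry":0,"rz":0},{"grip":0.06,"x":0,"y":-0.03,"z":0,"rx":0,"ry":0,"rz":-0.3},{"grip":0.06,"x":0.01,"y":-0.03,"z":0.0,"rx":0,"ry":0,"rz":0},{"grip":0.06,"x":0.04,"y":0,"z":0.03,"rx":0,"ry":0,"rz":0},{"grip":0.06,"x":0.04,"y":0,"z":0.03,"rx":0,"ry":0,"rz":0},{"grip":0.06,"x":0.04,"y":0,"z":0.03,"rx":0,"ry":0,"rz":0},{"grip":0.06,"x":0.02,"y":0,"z":0.02,"rx":0,"ry":0,"rz":0},{"grip":0.06,"x":0,"y":0,"z":0,"rx":0,"ry":0,"rz":0}]' 40; python3 d.py 474 -76 46
python3 - <<'E'
from h import *
for i in range(3): grab_frame('side')
im,K,W=cam('wrist'); crop(im,0,0,512,384,1.5625,'w17.png'); np.savez('w17.npz',K=K,W=W)
im,K,W=cam('side'); crop(im,150,140,290,260,5,'sd17.png')
print(R.from_quat(observe()['tcp_rot']).as_matrix()[:,1],observe()['position'])
E
```

```text
time_s: 23.0
position: [478.3, -67.3, 130.6]
tcp_rot: [0.0, -0.707, 0.707, -0.002]
ft_force: [-0.3, 0.4, 0.5]
width: 60.1
t 23.0 pos [478.3 -67.3 130.6] w 60.1 F [-0.3  0.4  0.5] tool d mm [ 4.7 84.6  8.6] tooly [ 0.003 -0.001 -1.   ] toolx [-1.    -0.004 -0.003]
[ 5.42367212e-03 -1.45744791e-04 -9.99985281e-01] [482.41790935 -65.25935715 130.35933257]
```

View pics/w17.png

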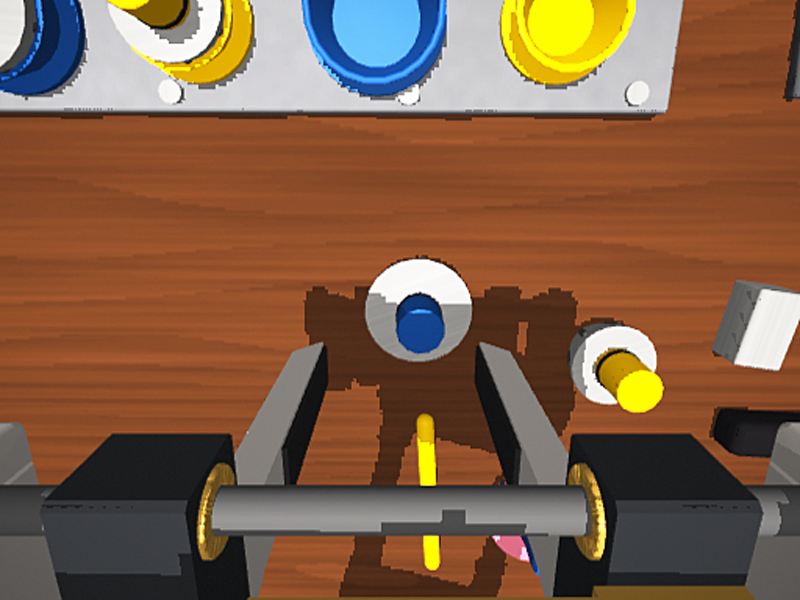

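View pics/sd17.png

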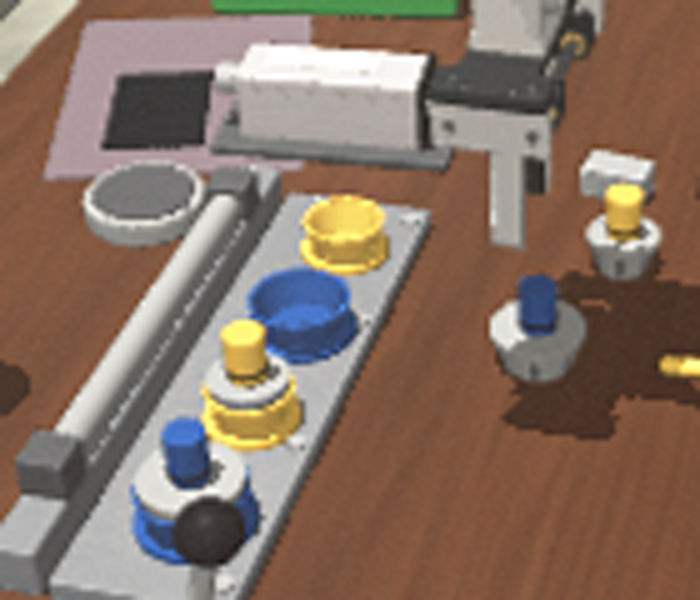

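Yellow seated. Blue2's grip top is at (421,330).

```bash
python3 - <<'E'
from h import *
d=np.load('w17.npz');K,W=d['K'],d['W']
for n,u,v in [('b2',421,331),('y2',640,390)]: print(n,onz(K,W,u/1.5625,v/1.5625,62).round(1))
E
python3 d.py 474 -76 46
python3 -m pendant '[{"grip":0.06,"x":0.007,"y":0.02,"z":0.011,"rx":0,"ry":0.2,"rz":-0.3},{"grip":0.06,"x":0,"y":0.02,"z":0,"rx":0,"ry":0,"rz":0},{"grip":0.06,"x":0,"y":0.02,"z":0,"rx":0,"ry":0,"rz":0},{"grip":0.06,"x":0,"y":0.01,"z":0,"rx":0,"ry":0,"rz":0},{"grip":0.06,"x":0,"y":0,"z":0,"rx":0,"ry":0,"rz":0},{"grip":0.06,"x":0,"y":0,"z":0,"rx":0,"ry":0,"rz":0}]' 40; python3 d.py 474 -76 46
```

```text
b2 [474.  -77.2  62. ]
y2 [ 440.3 -197.7   62. ]
t 23.2 pos [482.4 -65.3 130.4] w 59.9 F [ 0.2  0.2 -0.4] tool d mm [ 9.  84.3 10.7] tooly [ 0.005 -0.    -1.   ] toolx [-1.    -0.007 -0.005]
time_s: 23.85
position: [483.6, -73.2, 58.2]
tcp_rot: [0.002, -0.707, 0.707, -0.006]
ft_force: [0.5, -0.4, -0.2]
width: 60.6
t 23.9 pos [483.6 -73.2  58.2] w 60.6 F [ 0.5 -0.4 -0.2] tool d mm [ 9.7 12.1  2.7] tooly [ 0.005 -0.    -1.   ] toolx [-1.    -0.012 -0.005]
```

```bash
python3 -m pendant '[{"grip":0.06,"x":0.0095,"y":0.0,"z":0.003,"rx":0,"ry":0.6,"rz":-0.3},{"grip":0.06,"x":0,"y":0.007,"z":0,"rx":0,"ry":0,"rz":0},{"grip":0.06,"x":0,"y":0.004,"z":0,"rx":0,"ry":0,"rz":0},{"grip":0.05,"x":0,"y":0,"z":0,"rx":0,"ry":0,"rz":0}]' 40; python3 d.py 474 -76.5 46
```

```text
time_s: 24.25
position: [475.2, -76.7, 48.5]
tcp_rot: [-0.001, -0.707, 0.708, -0.002]
ft_force: [-0.4, -0.2, -0.4]
width: 54.7
t 24.2 pos [475.2 -76.7  48.5] w 54.7 F [-0.4 -0.2 -0.4] tool d mm [ 1.2  2.5 -0.2] tooly [ 0.004 -0.002 -1.   ] toolx [-1.    -0.001 -0.004]
```

```bash
python3 -m pendant '[{"grip":0.035,"x":0.001,"y":0.002,"z":0,"rx":0,"ry":0,"rz":0},{"grip":0.03,"x":0,"y":0,"z":0,"rx":0,"ry":0,"rz":0},{"grip":0.015,"x":0,"y":0,"z":0,"rx":0,"ry":0,"rz":0},{"grip":0.015,"x":0,"y":0,"z":0,"rx":0,"ry":0,"rz":0},{"grip":0.015,"x":0,"y":0,"z":0,"rx":0,"ry":0,"rz":0},{"grip":0.015,"x":0,"y":0,"z":0,"rx":0,"ry":0,"rz":0}]' 40; python3 d.py 474 -76.5 46
python3 - <<'E'
from h import *
im,K,W=cam('wrist'); crop(im,0,0,512,384,1.5625,'w18.png'); np.savez('w18.npz',K=K,W=W)
E
```

```text
time_s: 24.85
position: [474.3, -76.8, 46.6]
tcp_rot: [-0.001, -0.707, 0.708, -0.002]
ft_force: [0.1, 0.8, -0.1]
width: 25.5
t 24.9 pos [474.3 -76.8  46.6] w 25.5 F [ 0.1  0.8 -0.1] tool d mm [ 0.3  0.6 -0.3] tooly [ 0.005 -0.001 -1.   ] toolx [-1.    -0.001 -0.005]
```

View pics/w18.png

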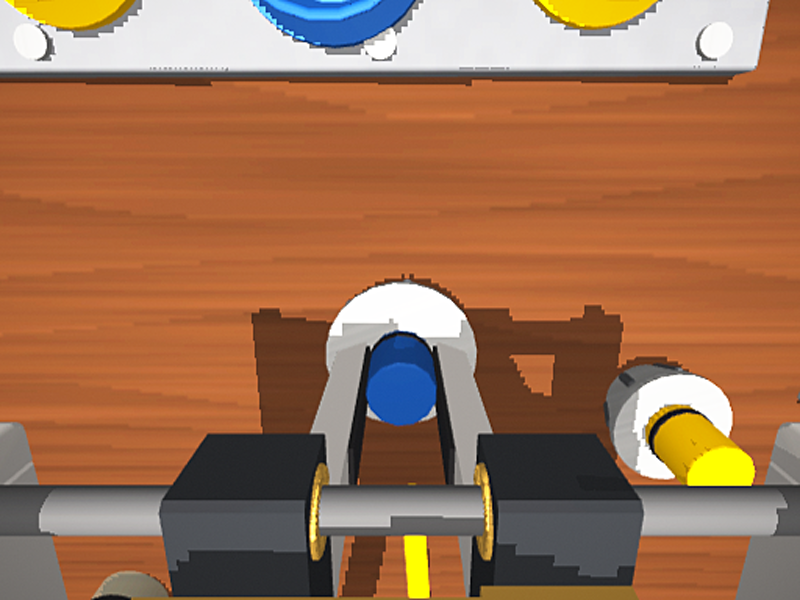

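```bash
python3 -m pendant '[{"grip":0.015,"x":0,"y":-0.02,"z":0,"rx":0,"ry":0,"rz":0},{"grip":0.015,"x":0,"y":-0.03,"z":0,"rx":0,"ry":0.0,"rz":-0.3},{"grip":0.015,"x":-0.02,"y":-0.022,"z":-0.003,"rx":0,"ry":0,"rz":0},{"grip":0.015,"x":-0.035,"y":0,"z":-0.006,"rx":0,"ry":0,"rz":0},{"grip":0.015,"x":-0.035,"y":0,"z":-0.006,"rx":0,"ry":0,"rz":0},{"grip":0.015,"x":-0.03,"y":0,"z":-0.006,"rx":0,"ry":0,"rz":0},{"grip":0.015,"x":-0.02,"y":0,"z":0,"rx":0,"ry":0,"rz":0},{"grip":0.015,"x":-0.008,"y":0,"z":0,"rx":0,"ry":0,"rz":0.3},{"grip":0.015,"x":0,"y":0,"z":0,"rx":0,"ry":0,"rz":0},{"grip":0.015,"x":0,"y":0,"z":0,"rx":0,"ry":0,"rz":0}]' 40; python3 d.py 632 -51.2 70
```

```text
time_s: 25.9
position: [619.7, -53.5, 113.7]
tcp_rot: [-0.004, 0.708, -0.707, -0.004]
ft_force: [-1.2, -0.5, -3.4]
width: 25.2
t 25.9 pos [619.7 -53.5 113.7] w 25.2 F [-1.2 -0.5 -3.4] tool d mm [-12.8  43.6  -2.2] tooly [-0.011  0.001 -1.   ] toolx [-1.    -0.001  0.011]
```

```bash
python3 -m pendant '[{"grip":0.015,"x":-0.011,"y":0.008,"z":-0.002,"rx":0,"ry":0,"rz":0.7},{"grip":0.015,"x":-0.002,"y":0.009,"z":0,"rx":0,"ry":0,"rz":0},{"grip":0.015,"x":-0.001,"y":0,"z":0,"rx":0,"ry":0,"rz":0},{"grip":0.015,"x":0,"y":0,"z":0,"rx":0,"ry":0,"rz":0}]' 40; python3 d.py 632 -51.2 70
python3 - <<'E'
from h import *
im,K,W=cam('wrist'); crop(im,0,0,512,384,1.5625,'w19.png'); np.savez('w19.npz',K=K,W=W)
E
```

```text
time_s: 26.3
position: [630.7, -51.5, 94.7]
tcp_rot: [-0.0, 0.708, -0.706, -0.001]
ft_force: [0.4, 0.7, -2.7]
width: 25.2
t 26.3 pos [630.7 -51.5  94.7] w 25.2 F [ 0.4  0.7 -2.7] tool d mm [-1.3 24.7 -0.2] tooly [-0.002  0.002 -1.   ] toolx [-1.     0.     0.002]
```

View pics/w19.png

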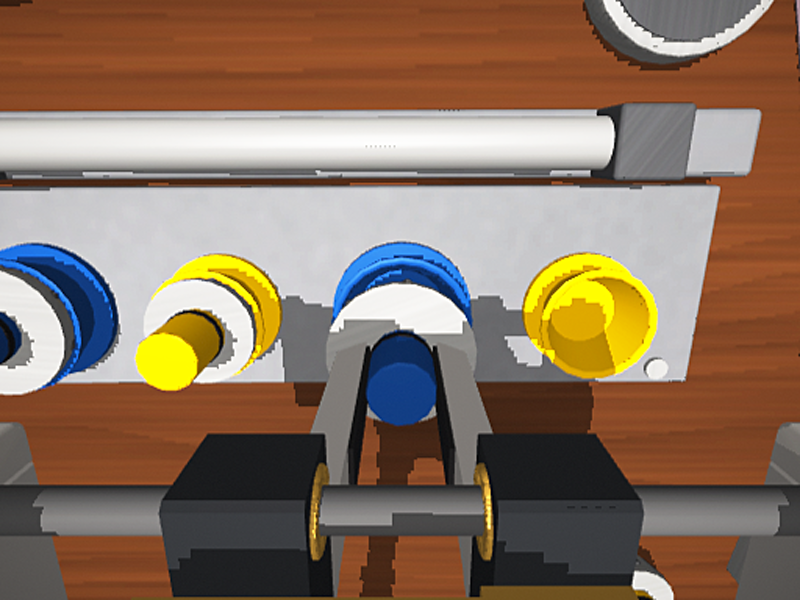

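```bash
python3 -m pendant '[{"grip":0.015,"x":-0.001,"y":0.006,"z":0,"rx":0,"ry":0,"rz":0},{"grip":0.015,"x":0,"y":0.008,"z":0,"rx":0,"ry":0,"rz":0},{"grip":0.015,"x":0,"y":0.004,"z":0,"rx":0,"ry":0,"rz":0},{"grip":0.015,"x":0,"y":0,"z":0,"rx":0,"ry":0,"rz":0}]' 40; python3 d.py 632 -51.2 70
```

```text
time_s: 26.75
position: [631.1, -51.5, 75.4]
tcp_rot: [-0.001, 0.708, -0.706, -0.001]
ft_force: [-0.3, 0.4, -3.7]
width: 25.3
t 26.8 pos [631.1 -51.5  75.4] w 25.3 F [-0.3  0.4 -3.7] tool d mm [-0.9  5.4 -0.3] tooly [-0.002  0.002 -1.   ] toolx [-1.     0.001  0.002]
```

```bash
python3 -m pendant '[{"grip":0.015,"x":-0.001,"y":0.004,"z":0,"rx":0,"ry":0,"rz":0},{"grip":0.015,"x":0,"y":0.002,"z":0,"rx":0,"ry":0,"rz":0},{"grip":0.015,"x":0,"y":0,"z":0,"rx":0,"ry":0,"rz":0}]' 40; python3 d.py 632 -51.2 70
```

```text
time_s: 27.05
position: [632.1, -51.7, 69.9]
tcp_rot: [-0.001, 0.708, -0.707, -0.001]
ft_force: [0.0, 0.3, -2.0]
width: 25.3
t 27.1 pos [632.1 -51.7  69.9] w 25.3 F [ 0.   0.3 -2. ] tool d mm [ 0.1 -0.1 -0.5] tooly [-0.002  0.001 -1.   ] toolx [-1.     0.     0.002]
```

```bash
python3 -m pendant '[{"grip":0.06,"x":0,"y":0.0005,"z":0,"rx":0,"ry":0,"rz":0},{"grip":0.06,"x":0,"y":0,"z":0,"rx":0,"ry":0,"rz":0},{"grip":0.06,"x":0,"y":0,"z":0,"rx":0,"ry":0,"rz":0},{"grip":0.06,"x":0,"y":-0.03,"z":0,"rx":0,"ry":0,"rz":0},{"grip":0.06,"x":0.01,"y":-0.03,"z":0.0,"rx":0,"ry":0,"rz":0},{"grip":0.06,"x":0.04,"y":0,"z":0.03,"rx":0,"ry":0,"rz":0},{"grip":0.06,"x":0.04,"y":0,"z":0.035,"rx":0,"ry":0,"rz":0},{"grip":0.06,"x":0.04,"y":0,"z":0.035,"rx":0,"ry":0,"rz":0},{"grip":0.06,"x":0.03,"y":0,"z":0.02,"rx":0,"ry":0,"rz":0},{"grip":0.05,"x":0,"y":0,"z":0,"rx":0,"ry":0,"rz":0}]' 40; python3 d.py 440 -196 46
python3 - <<'E'
from h import *
for i in range(3): grab_frame('side')
im,K,W=cam('wrist'); crop(im,0,0,512,384,1.5625,'w20.png'); np.savez('w20.npz',K=K,W=W)
im,K,W=cam('side'); crop(im,150,140,290,260,5,'sd20.png')
E
python3 d.py 440 -196 46
```

```text
time_s: 28.05
position: [475.9, -173.4, 133.8]
tcp_rot: [-0.003, -0.706, 0.708, -0.006]
ft_force: [-0.4, -0.3, -0.4]
width: 55.0
t 28.1 pos [ 475.9 -173.4  133.8] w 55.0 F [-0.4 -0.3 -0.4] tool d mm [37.  87.5 22.1] tooly [ 0.012 -0.003 -1.   ] toolx [-1.    -0.004 -0.012]
t 28.3 pos [ 480.6 -171.4  133.5] w 49.9 F [-0.2  0.4  0.2] tool d mm [42.1 87.  24. ] tooly [ 0.014 -0.003 -1.   ] toolx [-1.    -0.009 -0.014]
```

View pics/w20.png

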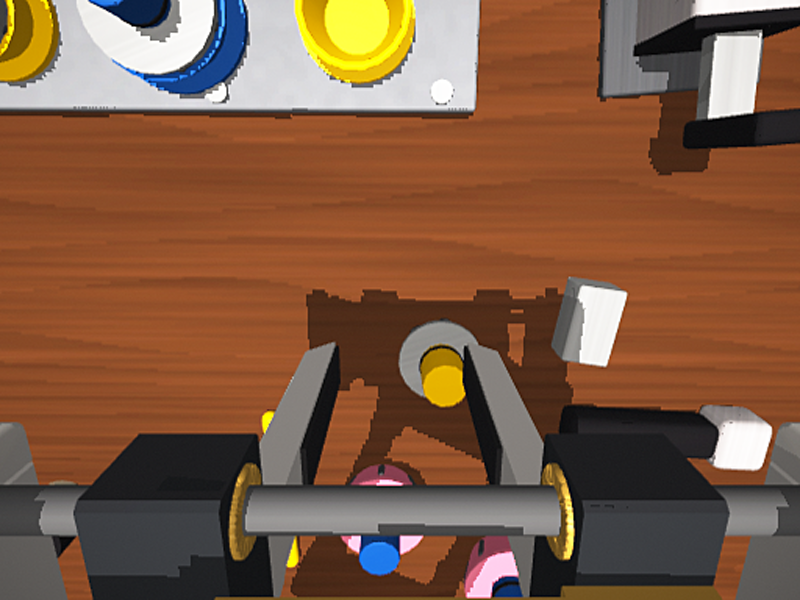

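View pics/sd20.png

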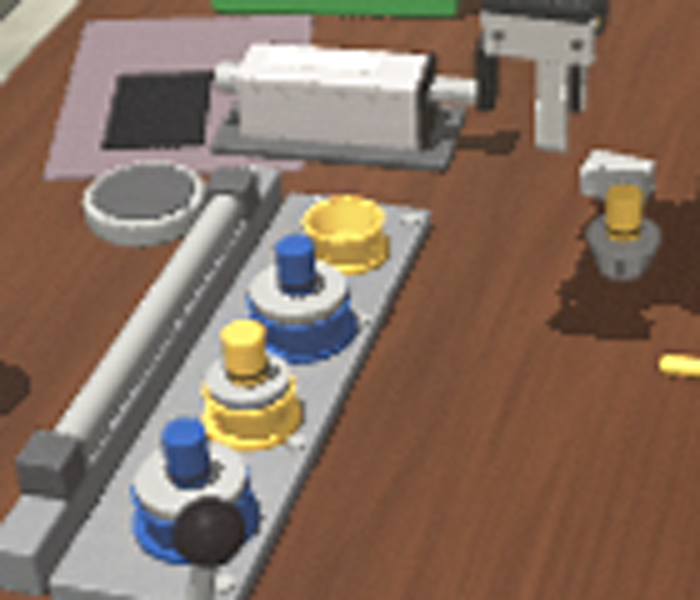

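```bash
python3 - <<'E'
from h import *
d=np.load('w20.npz');K,W=d['K'],d['W']
for n,u,v,z in [('y2',444,384,62),('blk',572,284,25),('',627,292,25),('',606,366,25),('',556,347,0),('pen',565,410,20),('handle',690,130,95),('h',690,145,95)]: print(n,onz(K,W,u/1.5625,v/1.5625,z).round(1))
E
python3 d.py 440 -197 46
```

```text
y2 [ 440.7 -197.1   62. ]
blk [ 488.7 -275.9   25. ]
 [ 483.9 -309.7   25. ]
 [ 435.5 -302.9   25. ]
 [ 438.2 -279.     0. ]
pen [ 401.7 -282.    20. ]
handle [ 572.5 -291.8   95. ]
h [ 566.6 -292.8   95. ]
t 28.3 pos [ 480.6 -171.4  133.5] w 49.9 F [-0.2  0.4  0.2] tool d mm [42.1 87.  25. ] tooly [ 0.014 -0.003 -1.   ] toolx [-1.    -0.009 -0.014]
```

```bash
python3 -m pendant '[{"grip":0.05,"x":0.022,"y":0.01,"z":0.014,"rx":0,"ry":0.5,"rz":-0.8},{"grip":0.05,"x":0.018,"y":0.01,"z":0.01,"rx":0,"ry":0,"rz":0},{"grip":0.05,"x":0.004,"y":0.02,"z":0,"rx":0,"ry":0,"rz":0},{"grip":0.05,"x":0,"y":0.02,"z":0,"rx":0,"ry":0,"rz":0},{"grip":0.05,"x":0,"y":0,"z":0,"rx":0,"ry":0,"rz":0},{"grip":0.05,"x":0,"y":0,"z":0,"rx":0,"ry":0,"rz":0}]' 40; python3 d.py 440.5 -197 46
```

```text
time_s: 28.9
position: [444.7, -193.6, 71.8]
tcp_rot: [0.002, -0.706, 0.708, -0.006]
ft_force: [0.6, 0.6, 0.4]
width: 50.3
t 28.9 pos [ 444.7 -193.6   71.8] w 50.3 F [0.6 0.6 0.4] tool d mm [ 4.4 25.8  3.2] tooly [ 0.005 -0.004 -1.   ] toolx [-1.    -0.011 -0.005]
```

```bash
python3 -m pendant '[{"grip":0.05,"x":0.005,"y":0.008,"z":0.0035,"rx":-0.2,"ry":0.6,"rz":-0.3},{"grip":0.05,"x":0,"y":0.01,"z":0,"rx":0,"ry":0,"rz":0},{"grip":0.05,"x":0,"y":0.007,"z":0,"rx":0,"ry":0,"rz":0},{"grip":0.05,"x":0,"y":0,"z":0,"rx":0,"ry":0,"rz":0}]' 40; python3 d.py 440.5 -197 46
```

```text
time_s: 29.3
position: [442.3, -197.8, 46.7]
tcp_rot: [-0.0, -0.706, 0.708, -0.002]
ft_force: [0.1, 0.0, -0.7]
width: 50.0
t 29.3 pos [ 442.3 -197.8   46.7] w 50.0 F [ 0.1  0.  -0.7] tool d mm [ 1.8  0.7 -0.8] tooly [ 0.004 -0.002 -1.   ] toolx [-1.    -0.002 -0.004]
```

```bash
python3 -m pendant '[{"grip":0.035,"x":0.0015,"y":0,"z":-0.001,"rx":0,"ry":0,"rz":0},{"grip":0.03,"x":0,"y":0,"z":0,"rx":0,"ry":0,"rz":0},{"grip":0.015,"x":0,"y":0,"z":0,"rx":0,"ry":0,"rz":0},{"grip":0.015,"x":0,"y":0,"z":0,"rx":0,"ry":0,"rz":0},{"grip":0.015,"x":0,"y":0,"z":0,"rx":0,"ry":0,"rz":0}]' 40; python3 d.py 440.5 -197 46
python3 - <<'E'
from h import *
im,K,W=cam('wrist'); crop(im,0,0,512,384,1.5625,'w21.png'); np.savez('w21.npz',K=K,W=W)
E
python3 d.py 440.5 -197 46
```

```text
time_s: 29.8
position: [440.8, -196.8, 47.0]
tcp_rot: [-0.001, -0.706, 0.708, -0.002]
ft_force: [-0.7, 0.5, -1.8]
width: 25.8
t 29.8 pos [ 440.8 -196.8   47. ] w 25.8 F [-0.7  0.5 -1.8] tool d mm [0.3 1.  0.2] tooly [ 0.004 -0.002 -1.   ] toolx [-1.    -0.002 -0.004]
t 29.9 pos [ 440.8 -196.8   47. ] w 25.4 F [ 0.5 -0.9 -2.1] tool d mm [0.3 1.  0.2] tooly [ 0.004 -0.002 -1.   ] toolx [-1.    -0.002 -0.004]
```

View pics/w21.png

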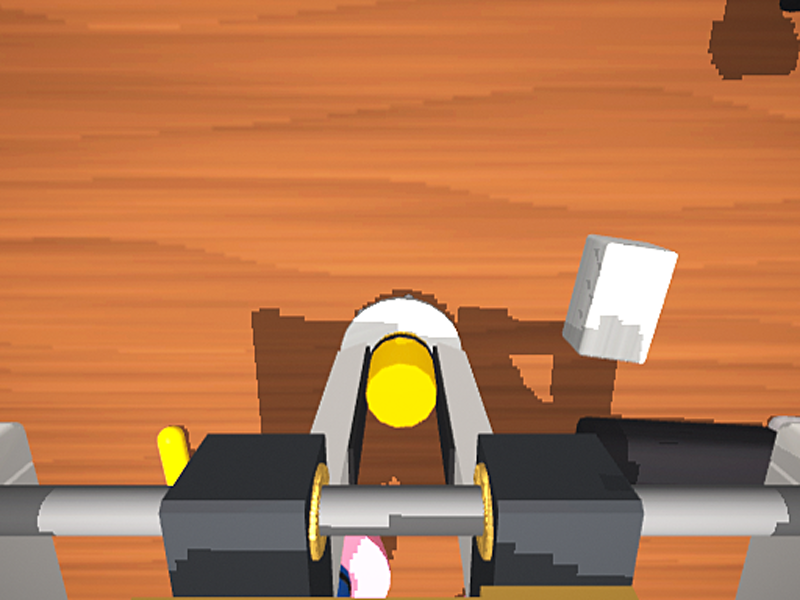

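```bash
python3 -m pendant '[{"grip":0.015,"x":0,"y":-0.02,"z":0,"rx":0,"ry":0,"rz":0},{"grip":0.015,"x":0,"y":-0.03,"z":0,"rx":0,"ry":0.0,"rz":-0.3},{"grip":0.015,"x":-0.02,"y":-0.022,"z":-0.008,"rx":0,"ry":0,"rz":0},{"grip":0.015,"x":-0.04,"y":0,"z":-0.012,"rx":0,"ry":0,"rz":0},{"grip":0.015,"x":-0.04,"y":0,"z":-0.012,"rx":0,"ry":0,"rz":0},{"grip":0.015,"x":-0.04,"y":0,"z":-0.01,"rx":0,"ry":0,"rz":0},{"grip":0.015,"x":-0.03,"y":0,"z":-0.004,"rx":0,"ry":0,"rz":0},{"grip":0.015,"x":-0.012,"y":0,"z":0,"rx":0,"ry":0,"rz":0.3},{"grip":0.015,"x":0,"y":0,"z":0,"rx":0,"ry":0,"rz":0},{"grip":0.015,"x":0,"y":0,"z":0,"rx":0,"ry":0,"rz":0}]' 40; python3 d.py 632 -146.7 70
```

```text
time_s: 30.85
position: [622.9, -146.8, 116.4]
tcp_rot: [-0.002, 0.708, -0.706, -0.002]
ft_force: [-0.7, -1.0, -2.6]
width: 24.9
t 30.9 pos [ 622.9 -146.8  116.4] w 24.9 F [-0.7 -1.  -2.6] tool d mm [-9.4 46.3  0. ] tooly [-0.007  0.002 -1.   ] toolx [-1.    -0.     0.007]
```

```bash
python3 -m pendant '[{"grip":0.015,"x":-0.008,"y":0.01,"z":0,"rx":0,"ry":0,"rz":0.4},{"grip":0.015,"x":0,"y":0.01,"z":0,"rx":0,"ry":0,"rz":0},{"grip":0.015,"x":-0.001,"y":0,"z":0,"rx":0,"ry":0,"rz":0},{"grip":0.015,"x":0,"y":0,"z":0,"rx":0,"ry":0,"rz":0}]' 40; python3 d.py 632 -146.7 70
python3 - <<'E'
from h import *
im,K,W=cam('wrist'); crop(im,0,0,512,384,1.5625,'w22.png'); np.savez('w22.npz',K=K,W=W)
E
```

```text
time_s: 31.25
position: [627.1, -147.7, 94.1]
tcp_rot: [-0.001, 0.708, -0.706, -0.002]
ft_force: [-0.6, -0.7, -2.9]
width: 25.2
t 31.2 pos [ 627.1 -147.7   94.1] w 25.2 F [-0.6 -0.7 -2.9] tool d mm [-5.  24.1 -1. ] tooly [-0.004  0.003 -1.   ] toolx [-1.     0.002  0.004]
```

View pics/w22.png

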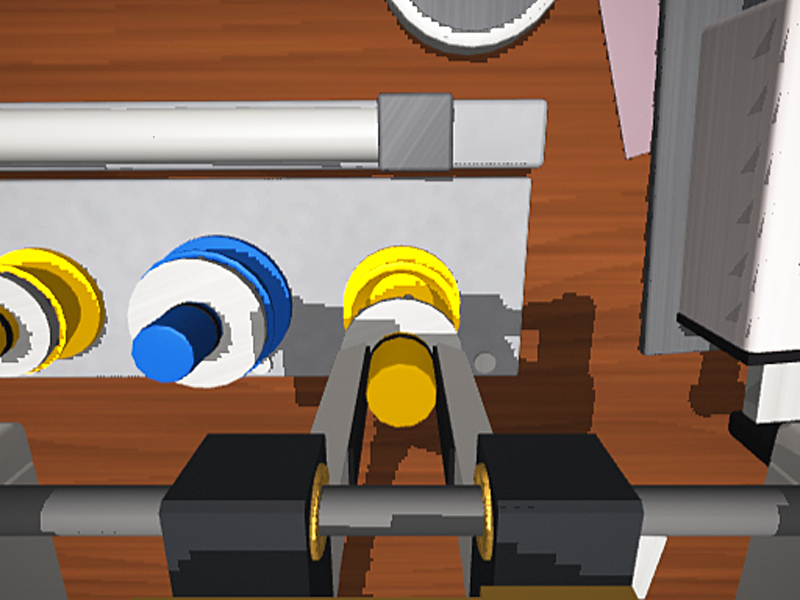

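```bash
python3 -m pendant '[{"grip":0.015,"x":-0.0045,"y":0.004,"z":-0.0005,"rx":0,"ry":0,"rz":0.2},{"grip":0.015,"x":0,"y":0.008,"z":0,"rx":0,"ry":0,"rz":0},{"grip":0.015,"x":0,"y":0.006,"z":0,"rx":0,"ry":0,"rz":0},{"grip":0.015,"x":0,"y":0,"z":0,"rx":0,"ry":0,"rz":0}]' 40; python3 d.py 632 -147 70
```

```text
time_s: 31.7
position: [631.7, -147.3, 75.1]
tcp_rot: [0.001, 0.708, -0.706, -0.001]
ft_force: [-0.0, -0.4, -2.7]
width: 25.7
t 31.7 pos [ 631.7 -147.3   75.1] w 25.7 F [-0.  -0.4 -2.7] tool d mm [-0.3  5.1 -0.3] tooly [-0.     0.003 -1.   ] toolx [-1.     0.003  0.   ]
```

```bash
python3 -m pendant '[{"grip":0.015,"x":0,"y":0.004,"z":0,"rx":0,"ry":0,"rz":0},{"grip":0.015,"x":0,"y":0.002,"z":0,"rx":0,"ry":0,"rz":0},{"grip":0.015,"x":0,"y":0,"z":0,"rx":0,"ry":0,"rz":0}]' 40; python3 d.py 632 -147 70
```

```text
time_s: 32.0
position: [633.0, -147.8, 69.9]
tcp_rot: [0.002, 0.708, -0.707, 0.0]
ft_force: [0.5, 0.1, -1.5]
width: 25.1
t 32.0 pos [ 633.  -147.8   69.9] w 25.1 F [ 0.5  0.1 -1.5] tool d mm [ 1.  -0.1 -0.8] tooly [ 0.003  0.001 -1.   ] toolx [-1.     0.003 -0.003]
```

```bash
python3 -m pendant '[{"grip":0.06,"x":0.001,"y":0,"z":-0.001,"rx":0,"ry":0,"rz":0},{"grip":0.06,"x":0,"y":0,"z":0,"rx":0,"ry":0,"rz":0},{"grip":0.06,"x":0,"y":0,"z":0,"rx":0,"ry":0,"rz":0},{"grip":0.06,"x":0,"y":-0.035,"z":0,"rx":0,"ry":0,"rz":0},{"grip":0.06,"x":0.01,"y":-0.04,"z":0.0,"rx":0,"ry":0,"rz":0},{"grip":0.06,"x":0.04,"y":-0.03,"z":-0.01,"rx":0,"ry":0,"rz":0},{"grip":0.06,"x":0.04,"y":-0.02,"z":-0.03,"rx":0,"ry":0,"rz":0},{"grip":0.06,"x":0.04,"y":-0.02,"z":-0.03,"rx":0,"ry":0,"rz":0},{"grip":0.06,"x":0.03,"y":-0.01,"z":-0.03,"rx":0,"ry":0,"rz":0},{"grip":0.06,"x":0,"y":0,"z":-0.03,"rx":0,"ry":0,"rz":0}]' 40; python3 d.py 440 -196 46
python3 - <<'E'
from h import *
im,K,W=cam('wrist'); crop(im,0,0,512,384,1.5625,'w23.png'); np.savez('w23.npz',K=K,W=W)
im,K,W=cam('side'); crop(im,140,140,300,260,5,'sd23.png')
im,K,W=cam('scene'); crop(im,150,140,450,320,2.6,'s23.png')
E
python3 d.py 440 -196 46
```

```text
time_s: 33.0
position: [472.2, -19.3, 228.3]
tcp_rot: [0.005, 0.707, -0.707, -0.001]
ft_force: [0.6, -0.8, 0.4]
width: 60.0
t 33.0 pos [472.2 -19.3 228.3] w 60.0 F [ 0.6 -0.8  0.4] tool d mm [ 31.8 182.1 177.1] tooly [ 0.006  0.    -1.   ] toolx [-1.     0.009 -0.006]
t 33.1 pos [475.1 -19.1 227.1] w 59.8 F [-0.4  0.1 -0.2] tool d mm [ 35.5 180.8 177.1] tooly [ 0.006  0.    -1.   ] toolx [-1.     0.005 -0.006]
```

View pics/w23.png

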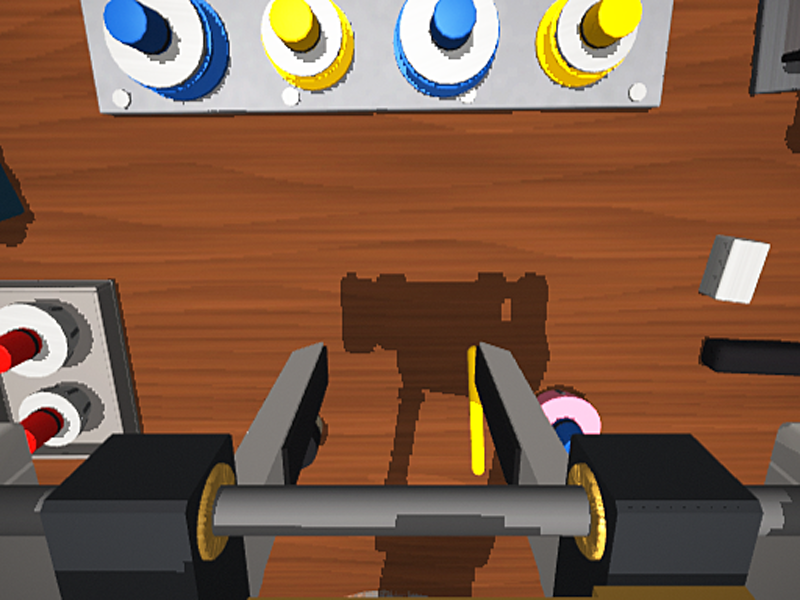

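View pics/sd23.png

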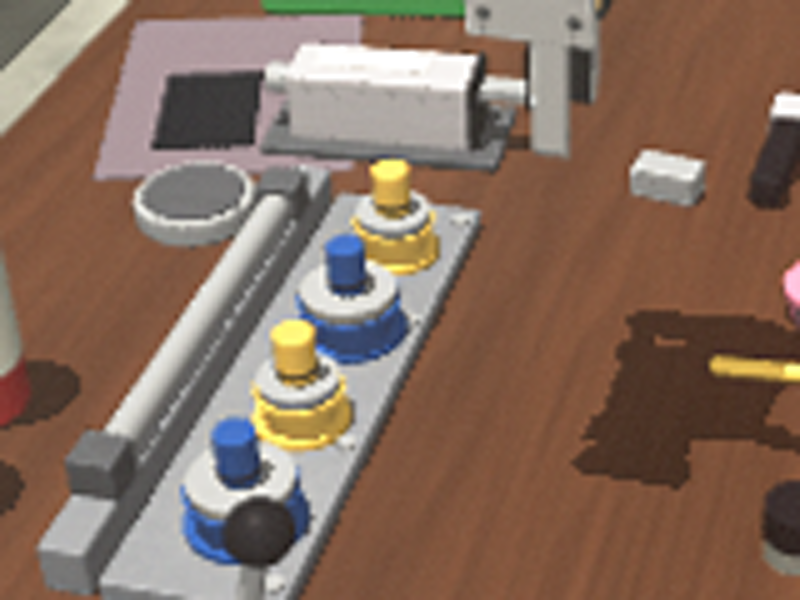

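View pics/s23.png

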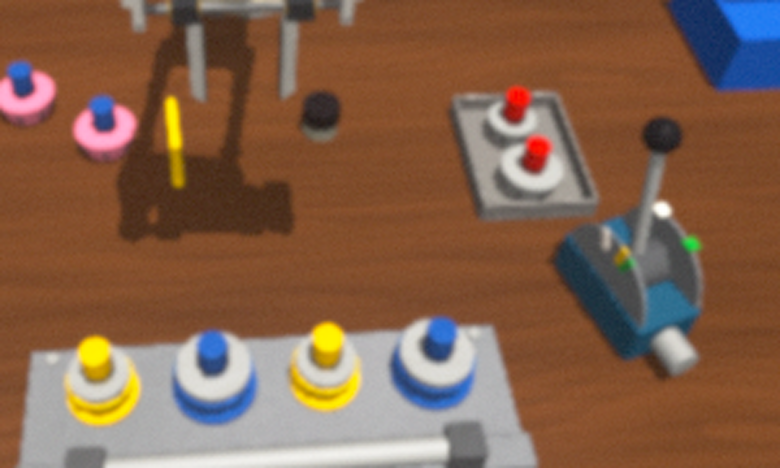

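```bash
python3 -m pendant '[{"grip":0.06,"x":0,"y":-0.02,"z":-0.045,"rx":0,"ry":0,"rz":0},{"grip":0.06,"x":0,"y":-0.02,"z":-0.045,"rx":0,"ry":0,"rz":0},{"grip":0.06,"x":0.01,"y":-0.01,"z":-0.045,"rx":0,"ry":0,"rz":0},{"grip":0.06,"x":0.01,"y":0,"z":-0.045,"rx":0,"ry":0,"rz":0},{"grip":0.06,"x":0,"y":0,"z":-0.045,"rx":0,"ry":0,"rz":0},{"grip":0.06,"x":0,"y":0,"z":-0.045,"rx":0,"ry":0,"rz":0},{"grip":0.06,"x":0,"y":0,"z":-0.01,"rx":0,"ry":0,"rz":0},{"grip":0.06,"x":0,"y":0,"z":0,"rx":0,"ry":0,"rz":0},{"grip":0.06,"x":0,"y":0,"z":0,"rx":0,"ry":0,"rz":0}]' 40
python3 - <<'E'
from h import *
for i in range(2): grab_frame('side')
im,K,W=cam('wrist'); crop(im,0,0,512,384,1.5625,'w24.png'); np.savez('w24.npz',K=K,W=W)
E
python3 d.py 530 328 190
```

```text
time_s: 34.05
position: [466.6, 261.4, 274.1]
tcp_rot: [-0.008, -0.704, 0.71, 0.003]
ft_force: [0.5, 0.6, 0.3]
width: 59.8
t 34.2 pos [466.4 260.9 274.6] w 59.9 F [-0.2  0.  -0.5] tool d mm [-61.7  84.6 -68.9] tooly [ 0.008 -0.007 -1.   ] toolx [-1.     0.018 -0.008]
```

View pics/w24.png

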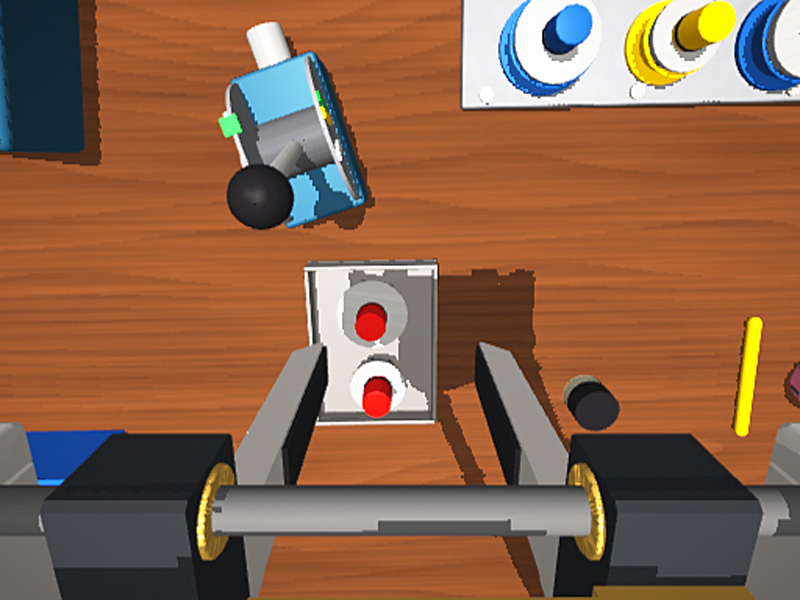

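```bash
python3 - <<'E'
from h import *
d=np.load('w24.npz');K,W=d['K'],d['W']
f=lambda u,v,z:onz(K,W,u/1.5625,v/1.5625,z).round(1)
a=f(320,52,50);b=f(367,203,50);print(a,b,np.degrees(np.arctan2(*(a-b)[[1,0]])))
print(f(260,196,198),f(231,80,50),f(290,225,50))
# scene: 
_,K,W=cam('scene')
g=lambda u,v,z:onz(K,W,310+u/5,170+v/5,z).round(1)
print('scene',g(408,540,0),g(545,450,0),g(272,360,0),'top',g(297,303,50),g(425,485,50),g(545,432,50))
E
```

```text
[622.9 315.6  50. ] [511.3 284.7  50. ] 15.476437359568916
[529.2 329.  198. ] [604.8 383.9  50. ] [494.7 348.3  50. ]
scene [624.  329.1   0. ] [579.3 414.1  -0. ] [517.1 293.1   0. ] top [518.5 293.6  50. ] [624.3 322.3  50. ] [600.  388.4  50. ]
```

```bash
python3 -m pendant '[{"grip":0.065,"x":0,"y":0,"z":0,"rx":-0.4,"ry":-8.5,"rz":-0.4},{"grip":0.065,"x":0,"y":0,"z":0,"rx":0,"ry":-8.5,"rz":0},{"grip":0.065,"x":0,"y":0,"z":0,"rx":0,"ry":0,"rz":0},{"grip":0.065,"x":0,"y":0,"z":0,"rx":0,"ry":0,"rz":0}]' 30; python3 d.py 529.5 329.5 196
```

```text
time_s: 34.65
position: [467.1, 256.5, 275.6]
tcp_rot: [0.098, -0.7, 0.701, -0.099]
ft_force: [-1.1, 0.8, 0.6]
width: 64.9
t 34.6 pos [467.1 256.5 275.6] w 64.9 F [-1.1  0.8  0.6] tool d mm [-80.   79.6 -53.1] tooly [ 0.002 -0.001 -1.   ] toolx [-0.961 -0.275 -0.001]
```

```bash
python3 -m pendant '[{"grip":0.065,"x":-0.03,"y":0,"z":-0.02,"rx":0,"ry":0,"rz":0},{"grip":0.065,"x":-0.03,"y":0,"z":-0.02,"rx":0,"ry":0,"rz":0},{"grip":0.065,"x":-0.015,"y":0,"z":-0.01,"rx":0,"ry":0,"rz":0},{"grip":0.065,"x":0,"y":0,"z":0,"rx":0,"ry":0,"rz":0},{"grip":0.065,"x":0,"y":0,"z":0,"rx":0,"ry":0,"rz":0}]' 30; python3 d.py 529.5 329.5 196
python3 - <<'E'
from h import *
im,K,W=cam('wrist'); crop(im,0,0,512,384,1.5625,'w25.png'); np.savez('w25.npz',K=K,W=W)
E
python3 d.py 529.5 329.5 196
```

```text
time_s: 35.15
position: [526.8, 323.8, 276.2]
tcp_rot: [0.092, -0.7, 0.702, -0.093]
ft_force: [-0.6, -0.4, -0.3]
width: 65.4
t 35.1 pos [526.8 323.8 276.2] w 65.4 F [-0.6 -0.4 -0.3] tool d mm [-4.  80.2 -5.1] tooly [ 0.002 -0.003 -1.   ] toolx [-0.966 -0.26  -0.001]
t 35.2 pos [526.7 323.6 276.2] w 64.8 F [-1.1 -0.6 -0.8] tool d mm [-4.2 80.2 -5.2] tooly [ 0.002 -0.003 -1.   ] toolx [-0.966 -0.26  -0.001]
```

View pics/w25.png

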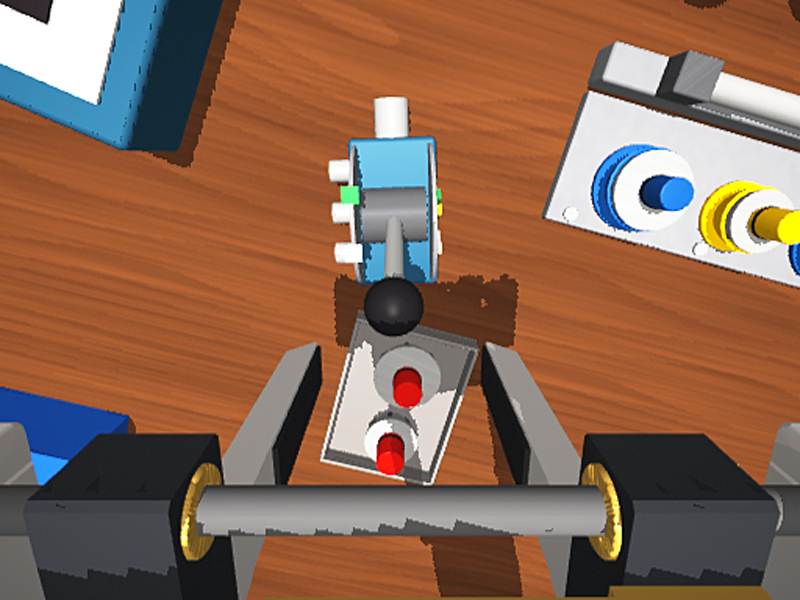

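```bash
python3 - <<'E'
from h import *
d=np.load('w25.npz');K,W=d['K'],d['W']
print(onz(K,W,394/1.5625,306/1.5625,202))
E
python3 -m pendant '[{"grip":0.065,"x":-0.002,"y":0.02,"z":-0.006,"rx":0,"ry":0,"rz":0},{"grip":0.065,"x":0,"y":0.03,"z":0,"rx":0,"ry":0,"rz":0},{"grip":0.065,"x":0,"y":0.02,"z":0,"rx":0,"ry":0,"rz":0},{"grip":0.065,"x":0,"y":0.005,"z":0,"rx":0,"ry":0,"rz":0},{"grip":0.065,"x":0,"y":0,"z":0,"rx":0,"ry":0,"rz":0}]' 30; python3 d.py 529.5 329.5 196
```

```text
[529.37850787 327.27352818 202.        ]
time_s: 35.7
position: [524.5, 325.5, 202.5]
tcp_rot: [0.089, -0.7, 0.702, -0.092]
ft_force: [0.1, 0.1, 0.3]
width: 65.1
t 35.7 pos [524.5 325.5 202.5] w 65.1 F [0.1 0.1 0.3] tool d mm [-5.8  6.5 -2.7] tooly [ 0.005 -0.003 -1.   ] toolx [-0.967 -0.254 -0.004]
```

```bash
python3 -m pendant '[{"grip":0.06,"x":-0.005,"y":0.006,"z":-0.001,"rx":0,"ry":-1.5,"rz":0},{"grip":0.05,"x":0,"y":0,"z":0,"rx":0,"ry":0,"rz":0},{"grip":0.04,"x":0,"y":0,"z":0,"rx":0,"ry":0,"rz":0},{"grip":0.02,"x":0,"y":0,"z":0,"rx":0,"ry":0,"rz":0},{"grip":0.02,"x":0,"y":0,"z":0,"rx":0,"ry":0,"rz":0},{"grip":0.02,"x":0,"y":0,"z":0,"rx":0,"ry":0,"rz":0}]' 30; python3 d.py 529.5 328.5 196
python3 - <<'E'
from h import *
im,K,W=cam('wrist'); crop(im,0,0,512,384,1.5625,'w26.png'); np.savez('w26.npz',K=K,W=W)
E
```

```text
time_s: 36.3
position: [530.9, 328.8, 200.4]
tcp_rot: [-0.096, 0.7, -0.7, 0.104]
ft_force: [0.4, -0.1, -1.8]
width: 30.9
t 36.3 pos [530.9 328.8 200.4] w 30.9 F [ 0.4 -0.1 -1.8] tool d mm [ 1.5  4.4 -0.1] tooly [ 0.011  0.002 -1.   ] toolx [-0.96  -0.28  -0.011]
```

View pics/w26.png

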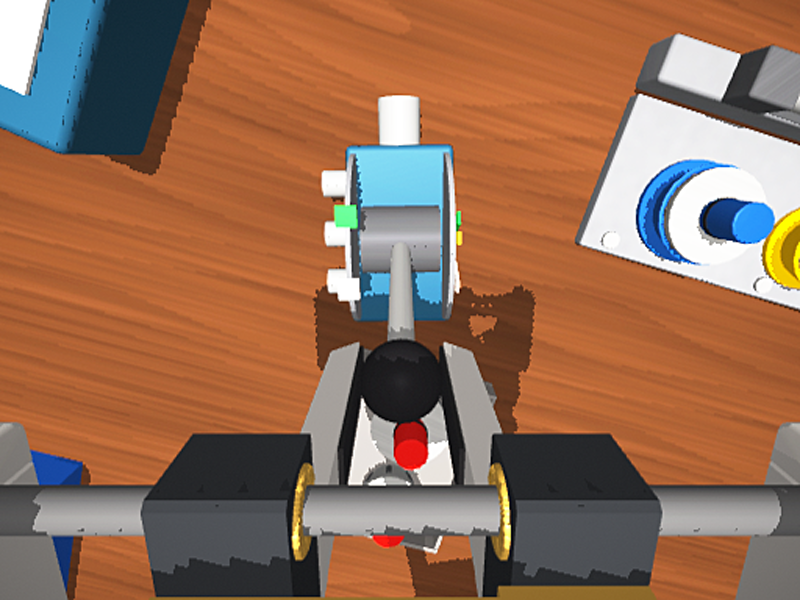

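```bash
python3 -m pendant '[{"grip":0.02,"x":-0.008,"y":-0.001,"z":0,"rx":0,"ry":0,"rz":-0.3},{"grip":0.02,"x":-0.01,"y":-0.001,"z":0,"rx":0,"ry":0,"rz":-0.3},{"grip":0.02,"x":-0.01,"y":-0.001,"z":0,"rx":0,"ry":0,"rz":0},{"grip":0.02,"x":-0.01,"y":0,"z":0,"rx":0,"ry":0,"rz":0}]' 40; python3 d.py 612 353 188
```

```text
time_s: 36.75
position: [557.9, 337.1, 203.2]
tcp_rot: [0.11, -0.698, 0.702, -0.091]
ft_force: [-9.1, -2.6, 6.8]
width: 29.9
t 36.8 pos [557.9 337.1 203.2] w 29.9 F [-9.1 -2.6  6.8] tool d mm [-56.8  13.7  -0.1] tooly [-0.025 -0.009 -1.   ] toolx [-0.959 -0.281  0.027]
```

```bash
python3 -m pendant '[{"grip":0.02,"x":-0.012,"y":-0.001,"z":0,"rx":0,"ry":0,"rz":0},{"grip":0.02,"x":-0.012,"y":0,"z":0,"rx":0,"ry":0,"rz":0},{"grip":0.02,"x":-0.012,"y":0.001,"z":0,"rx":0,"ry":0,"rz":0},{"grip":0.02,"x":-0.012,"y":0.002,"z":0,"rx":0,"ry":0,"rz":0}]' 40; python3 d.py 612 353 188
```

```text
time_s: 37.15
position: [593.5, 347.9, 199.3]
tcp_rot: [0.121, -0.696, 0.703, -0.08]
ft_force: [-0.6, 0.7, 1.0]
width: 29.2
t 37.1 pos [593.5 347.9 199.3] w 29.2 F [-0.6  0.7  1. ] tool d mm [-19.9  10.2   0.3] tooly [-0.056 -0.019 -0.998] toolx [-0.958 -0.282  0.059]
```

```bash
python3 -m pendant '[{"grip":0.02,"x":-0.01,"y":0.002,"z":0,"rx":0,"ry":0,"rz":0},{"grip":0.02,"x":-0.01,"y":0.003,"z":0,"rx":0,"ry":0,"rz":0},{"grip":0.02,"x":-0.006,"y":0.003,"z":0,"rx":0,"ry":0,"rz":0},{"grip":0.02,"x":-0.003,"y":0,"z":0,"rx":0,"ry":0,"rz":0}]' 40; python3 d.py 612 353 188
```

```text
time_s: 37.55
position: [634.2, 359.6, 188.1]
tcp_rot: [0.114, -0.697, 0.702, -0.086]
ft_force: [-1.0, 0.1, 0.5]
width: 20.5
t 37.5 pos [634.2 359.6 188.1] w 20.5 F [-1.   0.1  0.5] tool d mm [23.1  1.   0.1] tooly [-0.038 -0.012 -0.999] toolx [-0.959 -0.281  0.04 ]
```

```bash
python3 - <<'E'
from h import *
im,K,W=cam('wrist'); crop(im,0,0,512,384,1.5625,'w27.png'); np.savez('w27.npz',K=K,W=W)
im,K,W=cam('side'); crop(im,120,150,280,330,4,'sd27.png')
E
```

```text
(no output)
```

View pics/w27.png

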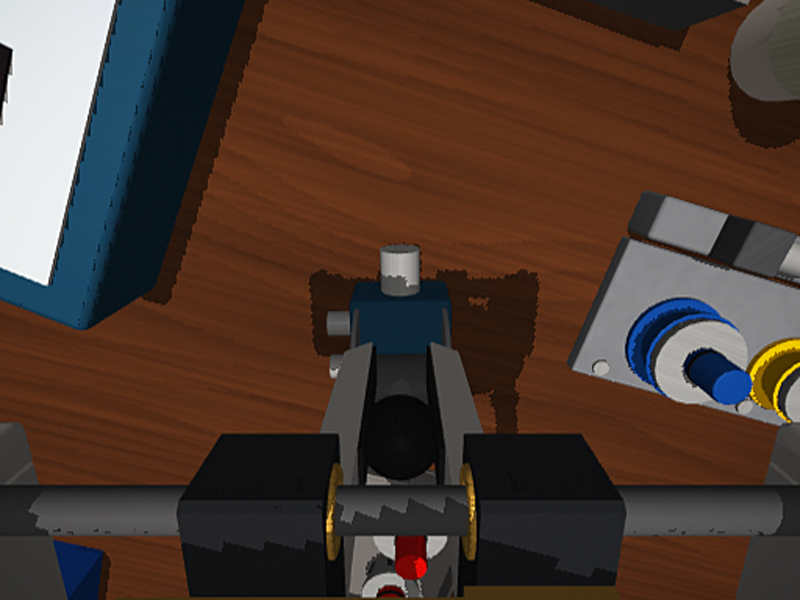

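View pics/sd27.png

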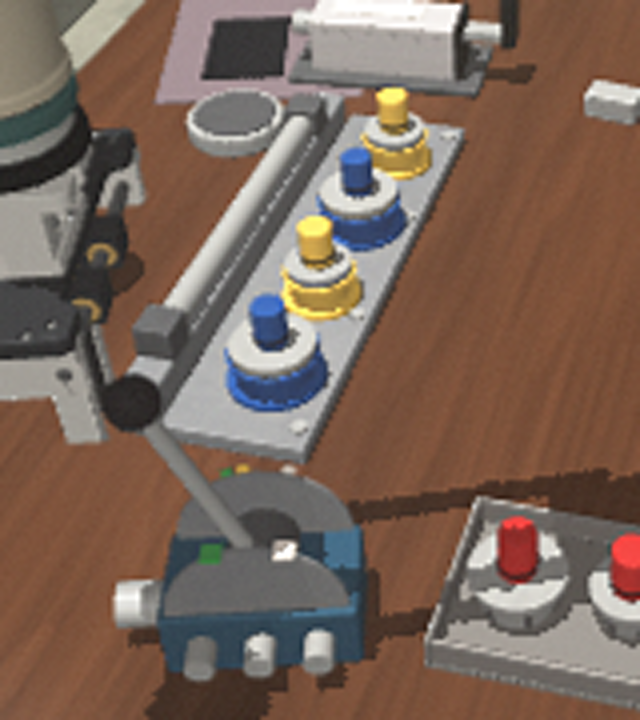

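```bash
python3 -m pendant '[{"grip":0.07,"x":0,"y":0,"z":0,"rx":0,"ry":0,"rz":0},{"grip":0.07,"x":0,"y":0,"z":0,"rx":0,"ry":0,"rz":0},{"grip":0.07,"x":0,"y":0,"z":0,"rx":0,"ry":0,"rz":0},{"grip":0.07,"x":0,"y":0,"z":0,"rx":0,"ry":0,"rz":0},{"grip":0.07,"x":-0.004,"y":-0.03,"z":0,"rx":0,"ry":0,"rz":0},{"grip":0.07,"x":0,"y":-0.04,"z":0,"rx":0,"ry":0,"rz":1},{"grip":0.07,"x":0,"y":-0.02,"z":0,"rx":0,"ry":0,"rz":1},{"grip":0.07,"x":0.04,"y":0,"z":0,"rx":0,"ry":0,"rz":0},{"grip":0.07,"x":0.04,"y":0,"z":0,"rx":0,"ry":0,"rz":0},{"grip":0.07,"x":0.02,"y":0,"z":0,"rx":0,"ry":0,"rz":0}]' 30
python3 - <<'E'
from h import *
for i in range(2):grab_frame('side')
im,K,W=cam('wrist'); crop(im,0,0,512,384,1.5625,'w28.png'); np.savez('w28.npz',K=K,W=W)
im,K,W=cam('side'); crop(im,120,150,280,330,4,'sd28.png');np.savez('sd28.npz',K=K,W=W)
im,K,W=cam('scene'); crop(im,300,150,430,290,5,'s28.png');np.savez('s28.npz',K=K,W=W)
E
python3 d.py 612 353 188
```

```text
time_s: 38.65
position: [541.5, 332.0, 280.3]
tcp_rot: [0.103, -0.699, 0.701, -0.097]
ft_force: [-0.6, -0.5, 0.1]
width: 70.4
t 38.9 pos [545.1 332.9 279.5] w 70.1 F [ 0.9 -0.8 -1. ] tool d mm [-70.5  91.   -0.8] tooly [-0.006 -0.005 -1.   ] toolx [-0.96  -0.28   0.007]
```

View pics/w28.png

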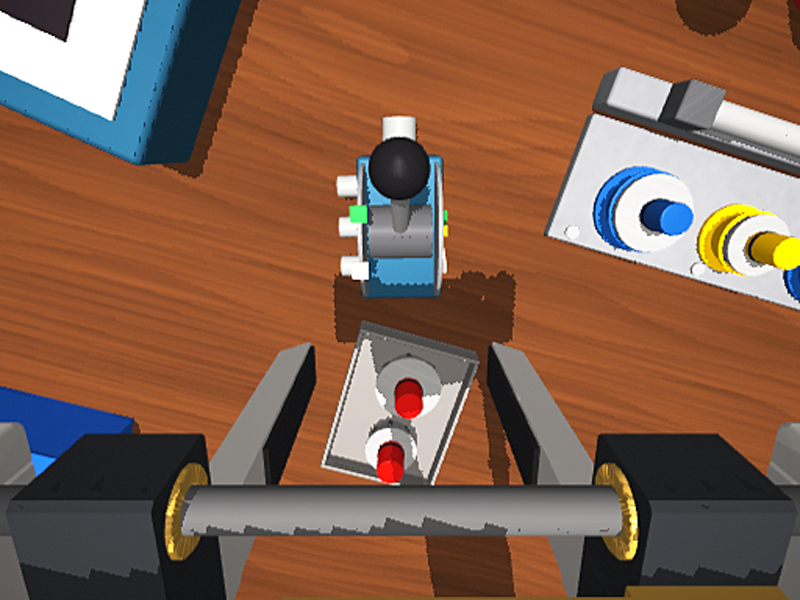

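View pics/sd28.png

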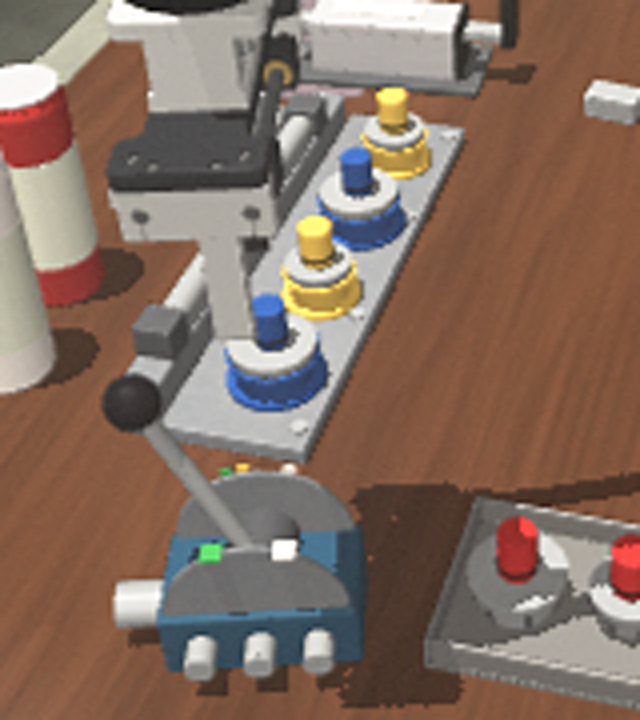

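View pics/s28.png

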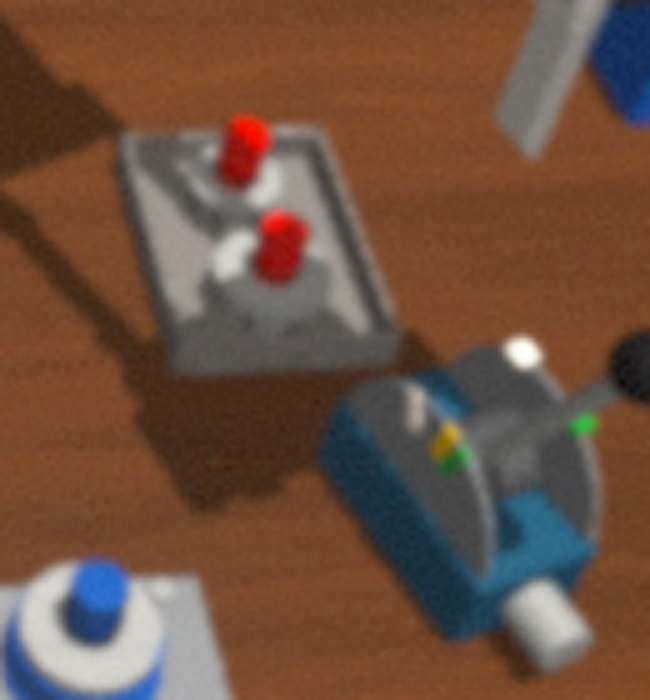

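```bash
python3 - <<'E'
from h import *
A=np.load('w28.npz');B=np.load('sd28.npz');C=np.load('s28.npz')
p=tri([(A['K'],A['W'],399/1.5625,168/1.5625),(B['K'],B['W'],120+132/4,150+402/4)]);print(p)
q=np.array([529.4,328.5]);print(np.linalg.norm(p[:2]-q),np.degrees(np.arctan2(p[1]-q[1],p[0]-q[0])))
E
python3 d.py 567 -330 80
```

```text
[611.66260003 352.73852269 191.47237828]
85.75920560465033 16.417511721859327
t 38.9 pos [545.1 332.9 279.5] w 70.1 F [ 0.9 -0.8 -1. ] tool d mm [163.1 202.4 642. ] tooly [-0.006 -0.005 -1.   ] toolx [-0.96  -0.28   0.007]
```

```bash
python3 -m pendant '[{"grip":0.05,"x":0.005,"y":0,"z":0.04,"rx":0.3,"ry":8.4,"rz":0.3},{"grip":0.05,"x":0.005,"y":0,"z":0.045,"rx":0,"ry":8.4,"rz":0},{"grip":0.05,"x":0.0,"y":0,"z":0.045,"rx":0,"ry":0,"rz":0},{"grip":0.05,"x":0.0,"y":0,"z":0.048,"rx":0,"ry":0,"rz":0},{"grip":0.05,"x":0,"y":0,"z":0.048,"rx":0,"ry":0,"rz":0},{"grip":0.05,"x":0,"y":0,"z":0.048,"rx":0,"ry":0,"rz":0},{"grip":0.05,"x":0,"y":0,"z":0.048,"rx":0,"ry":0,"rz":0},{"grip":0.05,"x":0,"y":0,"z":0.048,"rx":0,"ry":0,"rz":0},{"grip":0.05,"x":0,"y":0,"z":0.048,"rx":0,"ry":0,"rz":0},{"grip":0.05,"x":0,"y":0,"z":0.048,"rx":0,"ry":0,"rz":0}]' 30; python3 d.py 530 -330 230;python3 -c "
from h import *
print(observe()['joints'].round(3))"
```

```text
time_s: 39.9
position: [560.5, -144.1, 274.6]
tcp_rot: [-0.005, -0.705, 0.71, 0.004]
ft_force: [1.0, 0.8, 0.4]
width: 50.0
t 39.9 pos [ 560.5 -144.1  274.6] w 50.0 F [1.  0.8 0.4] tool d mm [ 28.1  45.9 185.9] tooly [ 0.001 -0.007 -1.   ] toolx [-1.     0.014 -0.001]
[-0.368  0.254  1.393 -0.006  1.49   1.217]
```

```bash
python3 -m pendant '[{"grip":0.05,"x":0.005,"y":0.005,"z":0.045,"rx":0,"ry":-0.8,"rz":0},{"grip":0.05,"x":0.015,"y":0.005,"z":0.045,"rx":0,"ry":0,"rz":0},{"grip":0.05,"x":0.015,"y":0,"z":0.04,"rx":0,"ry":0,"rz":0},{"grip":0.05,"x":0.01,"y":0,"z":0.03,"rx":0,"ry":0,"rz":0},{"grip":0.05,"x":0,"y":0,"z":0,"rx":0,"ry":0,"rz":0},{"grip":0.05,"x":0,"y":0,"z":0,"rx":0,"ry":0,"rz":0},{"grip":0.05,"x":0,"y":0,"z":0,"rx":0,"ry":0,"rz":0}]' 30; python3 - <<'E'
from h import *
im,K,W=cam('wrist'); crop(im,0,0,512,384,1.5625,'w29.png'); np.savez('w29.npz',K=K,W=W)
im,K,W=cam('scene'); crop(im,70,190,200,310,5,'s29.png');np.savez('s29.npz',K=K,W=W)
E
python3 d.py 530 -330 230
```

```text
time_s: 40.6
position: [518.6, -324.3, 258.5]
tcp_rot: [-0.004, -0.704, 0.71, 0.004]
ft_force: [1.0, -0.2, 0.8]
width: 49.9
t 40.7 pos [ 518.6 -323.4  258.8] w 50.1 F [ 0.2  0.9 -0.1] tool d mm [-11.4  28.8   6.3] tooly [-0.    -0.008 -1.   ] toolx [-1.    0.01  0.  ]
```

View pics/w29.png

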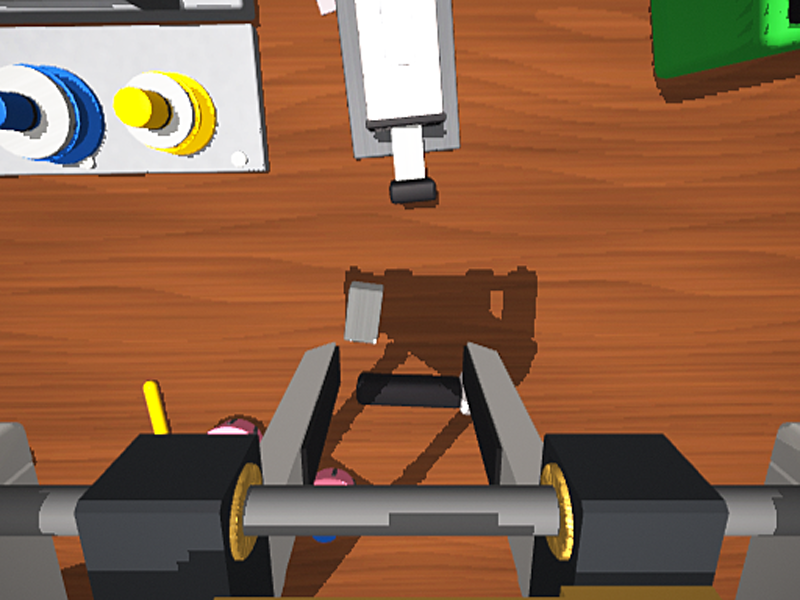

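```bash
python3 - <<'E'
from h import *
im=cv2.imread('pics/w29.png')[:,:,::-1]
crop(im,300,0,500,230,3,'w29z.png')
im=cv2.imread('pics/s29.png')[:,:,::-1]
E
```

```text
(no output)
```

View pics/w29z.png

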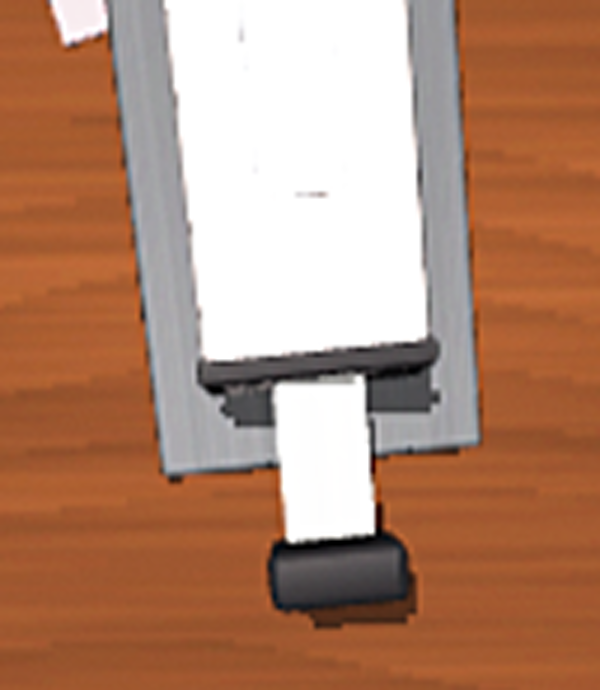

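View pics/s29.png

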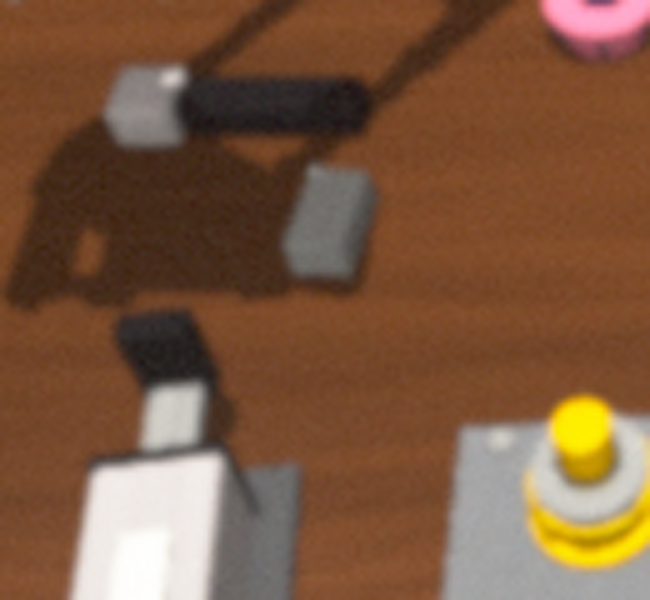

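```bash
python3 - <<'E'
from h import *
d=np.load('w29.npz');K,W=d['K'],d['W']
f=lambda u,v,z:onz(K,W,(300+u/3)/1.5625,v/3/1.5625,z).round(1)
print('handle',f(341,576,95),'edge',f(272,610,95),f(408,600,95))
a,b=f(165,472,8),f(478,441,8);print('base end',a,b,np.degrees(np.arctan2(b[0]-a[0],a[1]-b[1])))
a,b=f(115,50,8),f(165,472,8);print('side',a,b,np.degrees(np.arctan2((a-b)[1],(a-b)[0])))
a,b=f(450,0,8),f(478,441,8);print('side',a,b,np.degrees(np.arctan2((a-b)[1],(a-b)[0])))
d=np.load('s29.npz');K,W=d['K'],d['W']
g=lambda u,v,z:onz(K,W,70+u/5,190+v/5,z).round(1)
print(g(117,320,95),g(185,313,95),g(125,340,95),g(205,360,95))
E
```

```text
handle [ 574.4 -335.8   95. ] edge [ 567.  -320.1   95. ] [ 568.9 -351.1   95. ]
base end [ 596.7 -289.6    8. ] [ 604.  -377.1    8. ] 4.769060756208248
side [ 702.  -280.6    8. ] [ 596.7 -289.6    8. ] 4.885202568117302
side [ 712.7 -367.3    8. ] [ 604.  -377.1    8. ] 5.151653136701099
[ 575.9 -345.5   95. ] [ 574.1 -317.2   95. ] [ 586.4 -339.8   95. ] [ 598.7 -304.    95. ]
```

```bash
python3 -m pendant '[{"grip":0.04,"x":0,"y":0,"z":0,"rx":0,"ry":-8.5,"rz":0},{"grip":0.04,"x":0,"y":0,"z":0,"rx":0,"ry":-8.5,"rz":0},{"grip":0.04,"x":0,"y":0,"z":0,"rx":0,"ry":-8.5,"rz":0},{"grip":0.04,"x":0,"y":0,"z":0,"rx":0,"ry":-8.5,"rz":0},{"grip":0.04,"x":0,"y":0,"z":0,"rx":0,"ry":-8.5,"rz":0},{"grip":0.04,"x":0,"y":0,"z":0,"rx":0,"ry":-8.5,"rz":0},{"grip":0.04,"x":0,"y":0,"z":0,"rx":0,"ry":-8.5,"rz":0},{"grip":0.04,"x":0,"y":0,"z":0,"rx":0,"ry":-8.5,"rz":0},{"grip":0.04,"x":0,"y":0,"z":0,"rx":0,"ry":-8.5,"rz":0},{"grip":0.04,"x":0,"y":0,"z":0,"rx":0,"ry":-8.5,"rz":0}]' 30; python3 d.py 575 -335 200
```

```text
time_s: 41.7
position: [525.5, -308.6, 261.9]
tcp_rot: [0.482, -0.515, 0.521, -0.481]
ft_force: [-0.3, -0.3, 0.2]
width: 39.9
t 41.7 pos [ 525.5 -308.6  261.9] w 39.9 F [-0.3 -0.3  0.2] tool d mm [22.2 62.3 51. ] tooly [ 0.005 -0.007 -1.   ] toolx [-0.074 -0.997  0.007]
```

```bash
python3 -m pendant '[{"grip":0.04,"x":0.01,"y":0.01,"z":0.02,"rx":0,"ry":-5,"rz":0},{"grip":0.04,"x":0.01,"y":0.01,"z":0.02,"rx":0,"ry":0,"rz":0},{"grip":0.04,"x":0,"y":0.01,"z":0.01,"rx":0,"ry":0,"rz":0},{"grip":0.04,"x":0,"y":0.01,"z":0,"rx":0,"ry":0,"rz":0},{"grip":0.04,"x":0,"y":0,"z":0,"rx":0,"ry":0,"rz":0},{"grip":0.04,"x":0,"y":0,"z":0,"rx":0,"ry":0,"rz":0}]' 30; python3 d.py 575 -335 200
```

```text
time_s: 42.3
position: [578.2, -322.0, 222.7]
tcp_rot: [0.508, -0.489, 0.496, -0.507]
ft_force: [-1.0, -0.8, -0.4]
width: 40.1
t 42.3 pos [ 578.2 -322.   222.7] w 40.1 F [-1.  -0.8 -0.4] tool d mm [12.7 22.8 -3.7] tooly [ 0.006 -0.006 -1.   ] toolx [ 0.03  -1.     0.007]
```

```bash
python3 -m pendant '[{"grip":0.04,"x":0.006,"y":0.01,"z":-0.002,"rx":0,"ry":-3,"rz":0},{"grip":0.04,"x":0.005,"y":0.02,"z":-0.002,"rx":0,"ry":0,"rz":0},{"grip":0.04,"x":0,"y":0.02,"z":0,"rx":0,"ry":0,"rz":0},{"grip":0.04,"x":0,"y":0.01,"z":0,"rx":0,"ry":0,"rz":0},{"grip":0.04,"x":0,"y":0,"z":0,"rx":0,"ry":0,"rz":0},{"grip":0.04,"x":0,"y":0,"z":0,"rx":0,"ry":0,"rz":0}]' 30; python3 - <<'E'
from h import *
im,K,W=cam('wrist'); crop(im,0,0,512,384,1.5625,'w30.png'); np.savez('w30.npz',K=K,W=W)
im,K,W=cam('side'); crop(im,170,120,330,240,5,'sd30.png');np.savez('sd30.npz',K=K,W=W)
E
python3 d.py 575 -335 75
```

```text
time_s: 42.9
position: [573.5, -333.1, 166.3]
tcp_rot: [0.521, -0.473, 0.484, -0.52]
ft_force: [-0.0, 0.5, 0.8]
width: 39.9
t 43.0 pos [ 573.9 -333.2  166.6] w 40.1 F [0.4 0.2 0.4] tool d mm [ 0.8 91.6  0.1] tooly [ 0.011 -0.011 -1.   ] toolx [ 0.084 -0.996  0.011]
```

View pics/w30.png

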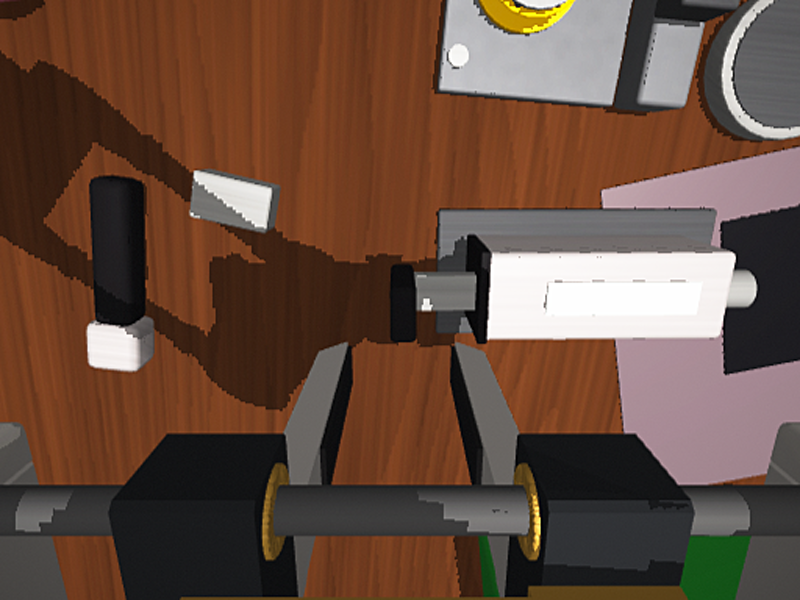

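View pics/sd30.png

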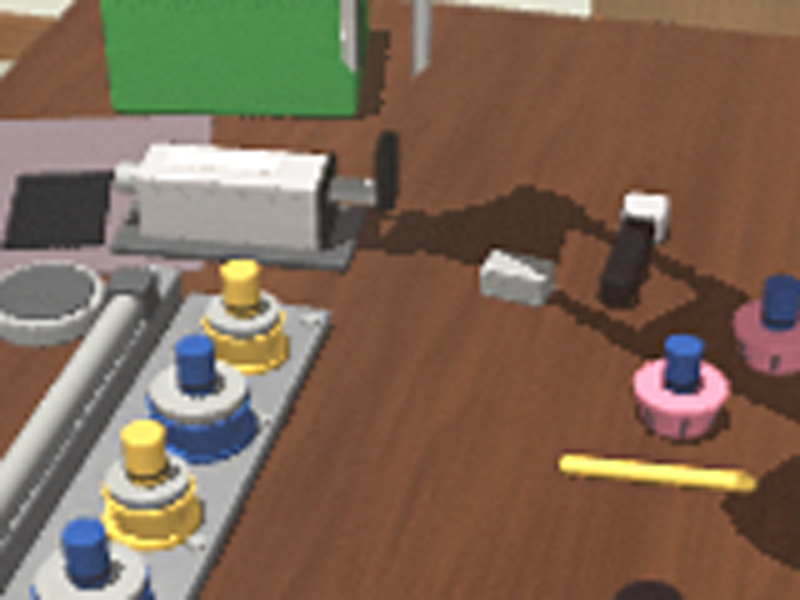

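```bash
python3 - <<'E'
from h import *
d=np.load('w30.npz');K,W=d['K'],d['W']
f=lambda u,v,z:onz(K,W,u/1.5625,v/1.5625,z).round(1)
print(f(402,313,95),f(402,341,95),f(402,285,95),f(478,235,60))
crop(cv2.imread('pics/w30.png')[:,:,::-1],360,220,520,360,4,'w30z.png')
E
```

```text
[ 574.2 -333.3   95. ] [ 575.6 -349.2   95. ] [ 572.9 -318.    95. ] [ 615.3 -294.5   60. ]
```

View pics/w30z.png

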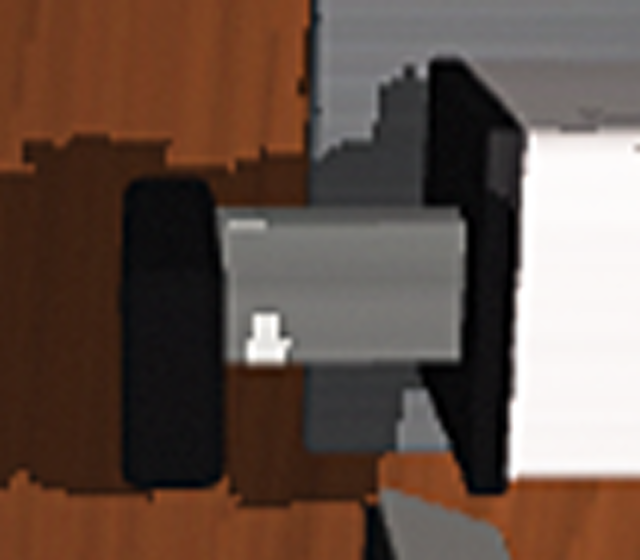

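```bash
python3 -m pendant '[{"grip":0.04,"x":0,"y":0.02,"z":0,"rx":0,"ry":0,"rz":0},{"grip":0.04,"x":0,"y":0.025,"z":0,"rx":0,"ry":0,"rz":0},{"grip":0.04,"x":0,"y":0.015,"z":0,"rx":0,"ry":0,"rz":0},{"grip":0.04,"x":0,"y":0,"z":0,"rx":0,"ry":0,"rz":0},{"grip":0.04,"x":0,"y":0,"z":0,"rx":0,"ry":0,"rz":0}]' 30; python3 d.py 574.3 -333.5 73
```

```text
time_s: 43.5
position: [578.2, -336.1, 111.5]
tcp_rot: [-0.52, 0.469, -0.488, 0.521]
ft_force: [-0.5, -0.8, -0.5]
width: 40.2
t 43.5 pos [ 578.2 -336.1  111.5] w 40.2 F [-0.5 -0.8 -0.5] tool d mm [-3.6 38.3 -4.4] tooly [ 0.02  -0.018 -1.   ] toolx [ 0.084 -0.996  0.019]
```

```bash
python3 -m pendant '[{"grip":0.04,"x":-0.003,"y":0.0,"z":-0.004,"rx":-1,"ry":0,"rz":1},{"grip":0.04,"x":0,"y":0.012,"z":0,"rx":0,"ry":0,"rz":0},{"grip":0.04,"x":0,"y":0.012,"z":0,"rx":0,"ry":0,"rz":0},{"grip":0.04,"x":0,"y":0.008,"z":0,"rx":0,"ry":0,"rz":0},{"grip":0.04,"x":0,"y":0,"z":0,"rx":0,"ry":0,"rz":0}]' 30; python3 d.py 574.3 -333.5 73
```

```text
time_s: 44.0
position: [575.4, -334.5, 80.3]
tcp_rot: [-0.521, 0.476, -0.48, 0.521]
ft_force: [-0.6, 0.2, 0.4]
width: 40.0
t 44.0 pos [ 575.4 -334.5   80.3] w 40.0 F [-0.6  0.2  0.4] tool d mm [-1.1  7.2 -1. ] tooly [ 0.005 -0.004 -1.   ] toolx [ 0.085 -0.996  0.004]
```

```bash
python3 -m pendant '[{"grip":0.04,"x":-0.001,"y":0.006,"z":-0.001,"rx":-0.3,"ry":0,"rz":0.2},{"grip":0.03,"x":0,"y":0,"z":0,"rx":0,"ry":0,"rz":0},{"grip":0.02,"x":0,"y":0,"z":0,"rx":0,"ry":0,"rz":0},{"grip":0.005,"x":0,"y":0,"z":0,"rx":0,"ry":0,"rz":0},{"grip":0.005,"x":0,"y":0,"z":0,"rx":0,"ry":0,"rz":0},{"grip":0.005,"x":0,"y":0,"z":0,"rx":0,"ry":0,"rz":0}]' 40; python3 - <<'E'
from h import *
im,K,W=cam('wrist'); crop(im,0,0,512,384,1.5625,'w31.png'); np.savez('w31.npz',K=K,W=W)
E
python3 d.py 574.3 -333.5 73
```

```text
time_s: 44.6
position: [575.2, -333.4, 73.4]
tcp_rot: [0.521, -0.478, 0.478, -0.521]
ft_force: [0.0, 0.5, -1.9]
width: 13.9
t 44.6 pos [ 575.2 -333.4   73.4] w 14.0 F [ 1.1 -0.5 -1. ] tool d mm [ 0.   0.4 -0.9] tooly [ 0. -0. -1.] toolx [ 0.085 -0.996  0.   ]
```

View pics/w31.png

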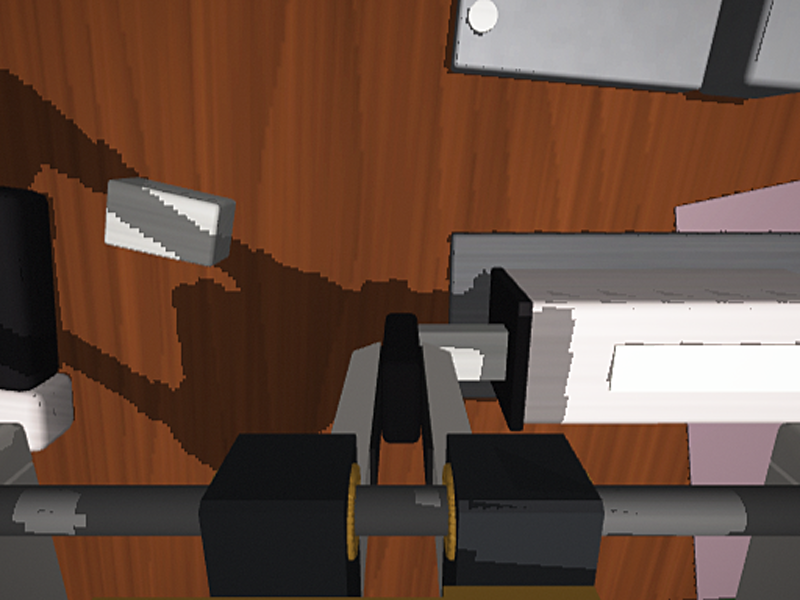

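```bash
python3 -m pendant '[{"grip":0.005,"x":0,"y":0,"z":-0.01,"rx":0,"ry":0,"rz":0},{"grip":0.005,"x":0,"y":0,"z":-0.01,"rx":0,"ry":0,"rz":0},{"grip":0.005,"x":0,"y":0,"z":-0.01,"rx":0,"ry":0,"rz":0},{"grip":0.005,"x":0,"y":0,"z":-0.006,"rx":0,"ry":0,"rz":0},{"grip":0.005,"x":0,"y":0,"z":0,"rx":0,"ry":0,"rz":0}]' 50;python3 d.py 525.4 -337.7 73.4
```

```text
time_s: 45.15
position: [546.1, -335.9, 73.4]
tcp_rot: [-0.517, 0.474, -0.483, 0.524]
ft_force: [5.0, -0.1, -3.4]
width: 13.7
t 45.1 pos [ 546.1 -335.9   73.4] w 13.7 F [ 5.  -0.1 -3.4] tool d mm [  0.   -0.4 -20.8] tooly [ 0.015 -0.001 -1.   ] toolx [ 0.085 -0.996  0.002]
```

```bash
python3 -m pendant '[{"grip":0.005,"x":0,"y":0,"z":-0.01,"rx":-0.4,"ry":0,"rz":0},{"grip":0.005,"x":0,"y":0,"z":-0.008,"rx":0,"ry":0,"rz":0},{"grip":0.005,"x":0,"y":0,"z":-0.003,"rx":0,"ry":0,"rz":0},{"grip":0.005,"x":0,"y":0,"z":0,"rx":0,"ry":0,"rz":0}]' 50;python3 d.py 525.4 -337.7 73.4
```

```text
time_s: 45.55
position: [531.6, -337.2, 73.4]
tcp_rot: [-0.516, 0.472, -0.485, 0.525]
ft_force: [6.4, 0.3, -3.4]
width: 13.8
t 45.5 pos [ 531.6 -337.2   73.4] w 13.8 F [ 6.4  0.3 -3.4] tool d mm [-0.  -0.2 -6.3] tooly [ 0.022 -0.003 -1.   ] toolx [ 0.085 -0.996  0.004]
```

```bash
python3 -m pendant '[{"grip":0.005,"x":0,"y":0,"z":-0.007,"rx":-0.5,"ry":0,"rz":0},{"grip":0.005,"x":0,"y":0,"z":-0.003,"rx":0,"ry":0,"rz":0}]' 50;python3 d.py 525.4 -337.7 73.4;python3 - <<'E'
from h import *
im,K,W=cam('wrist'); crop(im,0,0,512,384,1.5625,'w32.png')
im,K,W=cam('scene'); crop(im,70,190,200,310,5,'s32.png')
E
python3 d.py 525.4 -337.7 73.4
```

```text
time_s: 45.75
position: [525.7, -337.7, 73.4]
tcp_rot: [-0.517, 0.472, -0.485, 0.525]
ft_force: [7.9, 0.2, -4.0]
width: 14.4
t 45.8 pos [ 525.7 -337.7   73.4] w 14.4 F [ 7.9  0.2 -4. ] tool d mm [-0.  -0.1 -0.3] tooly [ 0.021 -0.004 -1.   ] toolx [ 0.084 -0.996  0.005]
t 45.9 pos [ 525.5 -337.7   73.4] w 13.7 F [ 6.8  0.6 -2.6] tool d mm [-0.  -0.  -0.1] tooly [ 0.02  -0.004 -1.   ] toolx [ 0.084 -0.996  0.005]
```

View pics/w32.png

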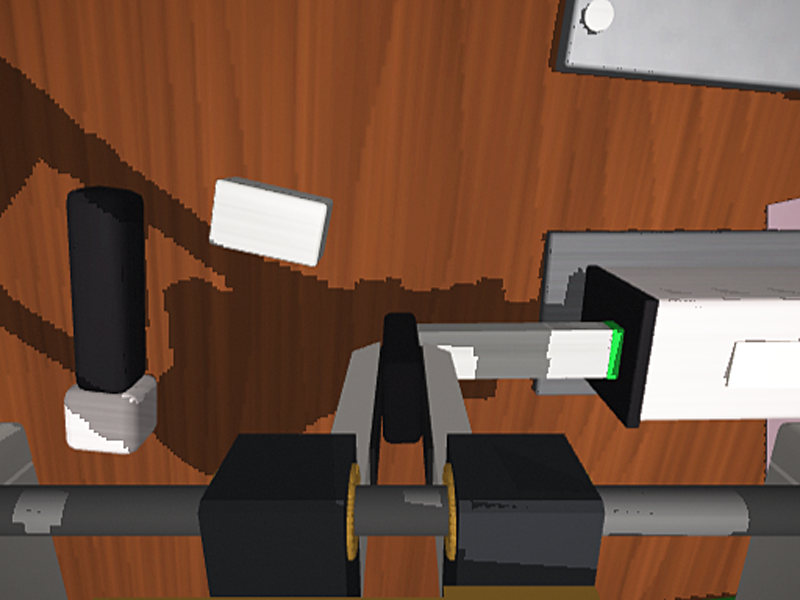

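```bash
python3 -m pendant '[{"grip":0.005,"x":0,"y":0,"z":-0.001,"rx":0,"ry":0,"rz":0},{"grip":0.005,"x":0,"y":0,"z":-0.001,"rx":0,"ry":0,"rz":0},{"grip":0.005,"x":0,"y":0,"z":-0.001,"rx":0,"ry":0,"rz":0},{"grip":0.005,"x":0,"y":0,"z":-0.001,"rx":0,"ry":0,"rz":0}]' 50;python3 d.py 525.4 -337.7 73.4
```

```text
time_s: 46.25
position: [526.8, -337.7, 73.3]
tcp_rot: [-0.515, 0.47, -0.487, 0.527]
ft_force: [7.7, 0.6, -3.1]
width: 14.2
t 46.2 pos [ 526.8 -337.7   73.3] w 14.2 F [ 7.7  0.6 -3.1] tool d mm [-0.1 -0.2 -1.4] tooly [ 0.03  -0.004 -1.   ] toolx [ 0.085 -0.996  0.007]
```

```bash
python3 -m pendant '[{"grip":0.005,"x":0,"y":0,"z":-0.002,"rx":-0.2,"ry":0,"rz":0},{"grip":0.005,"x":0,"y":0,"z":-0.0015,"rx":-0.2,"ry":0,"rz":0},{"grip":0.005,"x":0,"y":0,"z":-0.0015,"rx":-0.2,"ry":0,"rz":0},{"grip":0.005,"x":0,"y":0,"z":-0.0015,"rx":-0.2,"ry":0,"rz":0},{"grip":0.005,"x":0,"y":0,"z":-0.0015,"rx":-0.2,"ry":0,"rz":0}]' 50;python3 d.py 525.4 -337.7 73.4
```

```text
time_s: 46.75
position: [526.4, -337.7, 73.3]
tcp_rot: [-0.516, 0.47, -0.486, 0.525]
ft_force: [6.6, 0.2, -4.0]
width: 13.7
t 46.8 pos [ 526.4 -337.7   73.3] w 13.7 F [ 6.6  0.2 -4. ] tool d mm [-0.1 -0.1 -1. ] tooly [ 0.025 -0.007 -1.   ] toolx [ 0.085 -0.996  0.009]
```

```bash
python3 -m pendant '[{"grip":0.005,"x":0,"y":0,"z":-0.002,"rx":-0.2,"ry":0,"rz":0},{"grip":0.005,"x":0,"y":0,"z":-0.0015,"rx":-0.2,"ry":0,"rz":0},{"grip":0.005,"x":0,"y":0,"z":-0.0015,"rx":-0.2,"ry":0,"rz":0},{"grip":0.005,"x":0,"y":0,"z":-0.0015,"rx":-0.2,"ry":0,"rz":0},{"grip":0.005,"x":0,"y":0,"z":-0.0015,"rx":-0.2,"ry":0,"rz":0},{"grip":0.005,"x":0,"y":0,"z":-0.0015,"rx":-0.2,"ry":0,"rz":0},{"grip":0.005,"x":0,"y":0,"z":-0.0015,"rx":-0.2,"ry":0,"rz":0}]' 50;python3 d.py 525.4 -337.7 73.4;python3 - <<'E'
from h import *
im,K,W=cam('wrist'); crop(im,190,140,290,290,5,'w33.png')
E
```

```text
time_s: 47.45
position: [526.6, -337.7, 73.3]
tcp_rot: [-0.518, 0.471, -0.486, 0.523]
ft_force: [8.0, 0.5, -2.2]
width: 13.8
t 47.5 pos [ 526.6 -337.7   73.3] w 13.8 F [ 8.   0.5 -2.2] tool d mm [-0.1 -0.1 -1.2] tooly [ 0.021 -0.009 -1.   ] toolx [ 0.084 -0.996  0.011]
```

```bash
python3 -c "
from h import *
im,K,W=cam('wrist'); crop(im,320,180,460,280,5,'w34.png')"; python3 d.py 525.4 -337.7 73.4
```

```text
t 47.5 pos [ 526.6 -337.7   73.3] w 13.8 F [ 8.3  1.1 -3.9] tool d mm [-0.1 -0.1 -1.2] tooly [ 0.021 -0.009 -1.   ] toolx [ 0.084 -0.996  0.011]
```

View pics/w34.png

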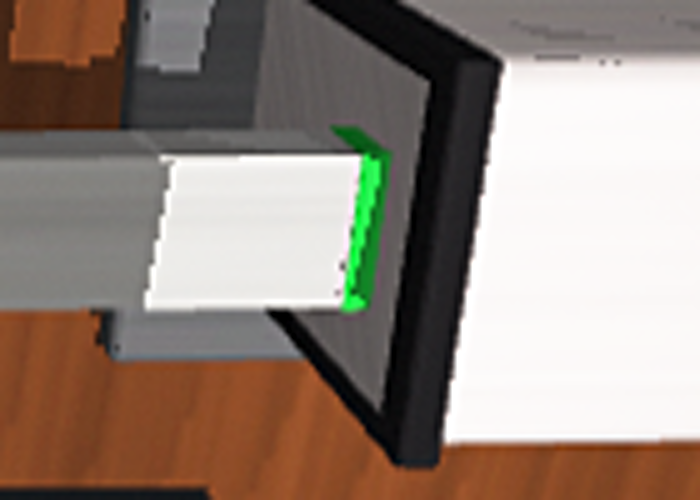

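```bash
python3 -m pendant '[{"grip":0.005,"x":0,"y":0,"z":-0.0035,"rx":-0.3,"ry":0,"rz":0},{"grip":0.005,"x":0,"y":0,"z":-0.003,"rx":-0.3,"ry":0,"rz":0},{"grip":0.005,"x":0,"y":0,"z":-0.002,"rx":-0.2,"ry":0,"rz":0},{"grip":0.005,"x":0,"y":0,"z":-0.0015,"rx":-0.2,"ry":0,"rz":0}]' 50;python3 d.py 525.4 -337.7 73.4
```

```text
time_s: 47.95
position: [524.6, -337.9, 73.3]
tcp_rot: [-0.519, 0.472, -0.486, 0.522]
ft_force: [7.9, -0.1, -3.7]
width: 13.7
t 48.0 pos [ 524.6 -337.9   73.3] w 13.7 F [ 7.9 -0.1 -3.7] tool d mm [-0.1 -0.1  0.9] tooly [ 0.018 -0.011 -1.   ] toolx [ 0.082 -0.997  0.012]
```

```bash
python3 -m pendant '[{"grip":0.005,"x":0,"y":0,"z":-0.0015,"rx":-0.2,"ry":0,"rz":0},{"grip":0.005,"x":0,"y":0,"z":-0.0015,"rx":-0.1,"ry":0,"rz":0},{"grip":0.005,"x":0,"y":0,"z":-0.0015,"rx":-0.1,"ry":0,"rz":0},{"grip":0.005,"x":0,"y":0,"z":-0.0015,"rx":-0.1,"ry":0,"rz":0},{"grip":0.005,"x":0,"y":0,"z":-0.0015,"rx":-0.1,"ry":0,"rz":0},{"grip":0.005,"x":0,"y":0,"z":-0.0015,"rx":-0.1,"ry":0,"rz":0},{"grip":0.005,"x":0,"y":0,"z":-0.0015,"rx":-0.1,"ry":0,"rz":0},{"grip":0.005,"x":0,"y":0,"z":-0.0015,"rx":-0.1,"ry":0,"rz":0},{"grip":0.005,"x":0,"y":0,"z":-0.0015,"rx":-0.1,"ry":0,"rz":0},{"grip":0.005,"x":0,"y":0,"z":-0.0015,"rx":-0.1,"ry":0,"rz":0}]' 50;python3 d.py 525.4 -337.7 73.4;python3 -c "
from h import *
im,K,W=cam('wrist'); crop(im,320,180,460,280,5,'w35.png')"; python3 d.py 525.4 -337.7 73.4
```

```text
time_s: 48.95
position: [525.7, -337.8, 73.3]
tcp_rot: [-0.517, 0.469, -0.489, 0.523]
ft_force: [7.4, -0.4, -3.7]
width: 14.4
t 49.0 pos [ 525.7 -337.8   73.3] w 14.4 F [ 7.4 -0.4 -3.7] tool d mm [-0.1 -0.1 -0.3] tooly [ 0.028 -0.013 -1.   ] toolx [ 0.081 -0.997  0.015]
t 49.0 pos [ 525.7 -337.8   73.3] w 14.0 F [ 8.2 -0.1 -3.4] tool d mm [-0.1 -0.1 -0.3] tooly [ 0.028 -0.013 -1.   ] toolx [ 0.081 -0.997  0.015]
```

View pics/w35.png

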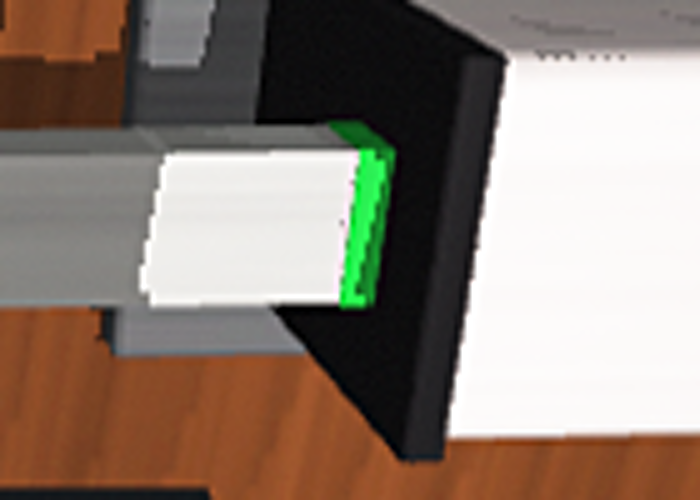

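```bash
python3 -m pendant '[{"grip":0.005,"x":0,"y":0,"z":-0.0025,"rx":-0.3,"ry":0,"rz":0.1},{"grip":0.005,"x":0,"y":0,"z":-0.002,"rx":-0.2,"ry":0,"rz":0.1},{"grip":0.005,"x":0,"y":0,"z":-0.0015,"rx":-0.2,"ry":0,"rz":0.1},{"grip":0.005,"x":0,"y":0,"z":-0.0015,"rx":-0.2,"ry":0,"rz":0.1},{"grip":0.005,"x":0,"y":0,"z":-0.0015,"rx":-0.2,"ry":0,"rz":0.1},{"grip":0.005,"x":0,"y":0,"z":-0.0015,"rx":-0.2,"ry":0,"rz":0},{"grip":0.005,"x":0,"y":0,"z":-0.0015,"rx":-0.2,"ry":0,"rz":0},{"grip":0.005,"x":0,"y":0,"z":-0.0015,"rx":-0.2,"ry":0,"rz":0},{"grip":0.005,"x":0,"y":0,"z":-0.0015,"rx":-0.2,"ry":0,"rz":0},{"grip":0.005,"x":0,"y":0,"z":-0.0015,"rx":-0.2,"ry":0,"rz":0}]' 50;python3 d.py 525.4 -337.7 73.4; python3 -m pendant '[{"grip":0.005,"x":0,"y":0,"z":-0.0015,"rx":-0.2,"ry":0,"rz":0},{"grip":0.005,"x":0,"y":0,"z":-0.0015,"rx":-0.2,"ry":0,"rz":0},{"grip":0.005,"x":0,"y":0,"z":-0.0015,"rx":-0.2,"ry":0,"rz":0},{"grip":0.005,"x":0,"y":0,"z":-0.0015,"rx":-0.2,"ry":0,"rz":0},{"grip":0.005,"x":0,"y":0,"z":-0.0015,"rx":-0.2,"ry":0,"rz":0}]' 50;python3 d.py 575.2 -333.4 73.4
```

```text
time_s: 50.0
position: [525.7, -337.8, 73.3]
tcp_rot: [-0.517, 0.472, -0.486, 0.523]
ft_force: [7.2, 0.7, -4.0]
width: 14.2
t 50.0 pos [ 525.7 -337.8   73.3] w 14.2 F [ 7.2  0.7 -4. ] tool d mm [-0.1 -0.1 -0.3] tooly [ 0.02  -0.008 -1.   ] toolx [ 0.082 -0.997  0.01 ]
time_s: 50.5
position: [526.6, -337.7, 73.3]
tcp_rot: [-0.518, 0.472, -0.486, 0.522]
ft_force: [7.1, 0.7, -3.3]
width: 13.8
t 50.5 pos [ 526.6 -337.7   73.3] w 13.8 F [ 7.1  0.7 -3.3] tool d mm [-0.3  0.7 48.7] tooly [ 0.017 -0.01  -1.   ] toolx [ 0.082 -0.997  0.011]
```

```bash
python3 -m pendant '[{"grip":0.005,"x":0,"y":0,"z":0.008,"rx":0,"ry":0,"rz":0},{"grip":0.005,"x":0,"y":0,"z":0.01,"rx":0,"ry":0,"rz":0},{"grip":0.005,"x":0,"y":0,"z":0.01,"rx":0,"ry":0,"rz":0},{"grip":0.005,"x":0,"y":0,"z":0.007,"rx":0,"ry":0,"rz":0},{"grip":0.005,"x":0,"y":0,"z":0.0,"rx":0,"ry":0,"rz":0}]' 40;python3 d.py 575.2 -333.4 73.4
```

```text
time_s: 51.0
position: [563.9, -334.5, 73.3]
tcp_rot: [-0.519, 0.472, -0.485, 0.522]
ft_force: [4.6, -0.4, -1.6]
width: 13.9
t 51.0 pos [ 563.9 -334.5   73.3] w 13.9 F [ 4.6 -0.4 -1.6] tool d mm [-0.1  0.  11.4] tooly [ 0.015 -0.01  -1.   ] toolx [ 0.083 -0.996  0.011]
```

```bash
python3 -m pendant '[{"grip":0.005,"x":0,"y":0,"z":0.005,"rx":-0.5,"ry":0,"rz":0.4},{"grip":0.005,"x":0,"y":0,"z":0.004,"rx":0,"ry":0,"rz":0},{"grip":0.005,"x":0,"y":0,"z":0,"rx":0,"ry":0,"rz":0}]' 40;python3 d.py 575.2 -333.4 73.4; python3 -m pendant '[{"grip":0.04,"x":0,"y":0,"z":0,"rx":0,"ry":0,"rz":0},{"grip":0.04,"x":0,"y":0,"z":0,"rx":0,"ry":0,"rz":0},{"grip":0.04,"x":0,"y":0,"z":0,"rx":0,"ry":0,"rz":0},{"grip":0.04,"x":0,"y":0,"z":0,"rx":0,"ry":0,"rz":0}]' 40; python3 -c "
from h import *
im,K,W=cam('wrist'); crop(im,0,0,512,384,1.5625,'w36.png')"; python3 d.py 575.2 -333.4 73.4
```

```text
time_s: 51.3
position: [573.9, -333.6, 73.3]
tcp_rot: [-0.52, 0.476, -0.481, 0.521]
ft_force: [3.5, -0.4, -3.2]
width: 13.7
t 51.3 pos [ 573.9 -333.6   73.3] w 13.7 F [ 3.5 -0.4 -3.2] tool d mm [-0.1 -0.1  1.3] tooly [ 0.006 -0.003 -1.   ] toolx [ 0.084 -0.996  0.003]
time_s: 51.7
position: [572.7, -334.0, 74.5]
tcp_rot: [-0.52, 0.477, -0.481, 0.521]
ft_force: [-0.3, 0.6, -0.7]
width: 39.4
t 51.8 pos [ 572.8 -334.    74.6] w 40.0 F [ 0.  -0.3  0.5] tool d mm [-0.4  1.2  2.5] tooly [ 0.005 -0.004 -1.   ] toolx [ 0.082 -0.997  0.004]
```

View pics/w36.png

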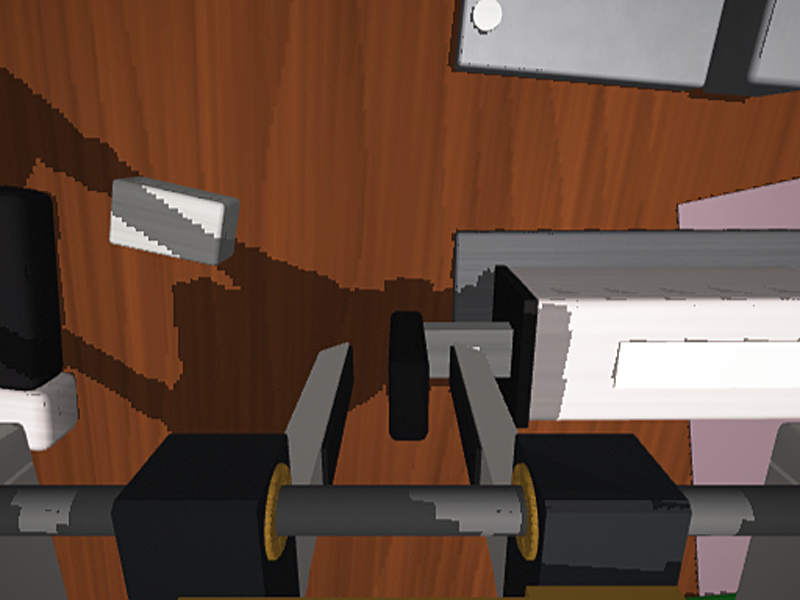

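```bash
python3 -m pendant '[{"grip":0.04,"x":0,"y":-0.02,"z":0,"rx":0,"ry":0,"rz":0},{"grip":0.04,"x":0,"y":-0.04,"z":0,"rx":0,"ry":0,"rz":0},{"grip":0.04,"x":0,"y":-0.045,"z":0,"rx":0,"ry":0,"rz":0},{"grip":0.04,"x":0,"y":-0.045,"z":-0.02,"rx":0,"ry":0,"rz":0},{"grip":0.04,"x":0,"y":-0.03,"z":-0.04,"rx":0,"ry":0,"rz":0},{"grip":0.04,"x":0,"y":0,"z":-0.045,"rx":0,"ry":0,"rz":0},{"grip":0.04,"x":0,"y":0,"z":-0.045,"rx":0,"ry":0,"rz":0},{"grip":0.04,"x":0,"y":0,"z":-0.045,"rx":0,"ry":0,"rz":0},{"grip":0.04,"x":0,"y":0,"z":-0.01,"rx":0,"ry":0,"rz":0},{"grip":0.04,"x":0,"y":0,"z":0,"rx":0,"ry":0,"rz":0}]' 40; python3 - <<'E'
from h import *
im,K,W=cam('scene'); crop(im,0,0,512,384,1.5625,'s37.png');print(blobs(im)); crop(im,70,190,200,310,5,'s37z.png')
im,K,W=cam('side'); crop(im,120,120,280,320,4,'sd37.png')
E
python3 d.py 575.2 -333.4 73.4
```

```text
time_s: 52.75
position: [359.8, -351.1, 262.2]
tcp_rot: [0.521, -0.476, 0.482, -0.519]
ft_force: [-0.0, 0.1, 0.9]
width: 40.1
[('r', [348.3, 179.1], [344, 173, 10, 14, 100]), ('r', [356.0, 198.4], [351, 193, 11, 13, 97]), ('r', [300.0, 376.1], [283, 357, 44, 27, 335]), ('y', [216.8, 194.4], [214, 177, 7, 35, 170]), ('y', [388.7, 238.4], [387, 236, 4, 6, 16]), ('y', [275.6, 271.6], [271, 264, 11, 17, 149]), ('y', [186.2, 277.0], [180, 269, 12, 17, 156]), ('y', [274.3, 290.7], [262, 282, 26, 16, 213]), ('y', [190.3, 295.7], [176, 284, 27, 20, 239]), ('b', [157.6, 169.1], [154, 165, 7, 11, 56]), ('b', [189.0, 182.1], [186, 178, 7, 11, 53]), ('b', [319.0, 269.4], [315, 263, 10, 14, 108]), ('b', [231.3, 274.4], [227, 268, 10, 15, 106]), ('b', [314.7, 290.0], [302, 278, 29, 19, 190]), ('b', [233.0, 295.9], [218, 286, 30, 16, 186])]
t 52.9 pos [ 361.4 -351.2  261.9] w 39.6 F [1.2 0.4 0.6] tool d mm [ -1.2 189.3 213.8] tooly [ 0.005 -0.008 -1.   ] toolx [ 0.084 -0.996  0.009]
```

View pics/s37.png

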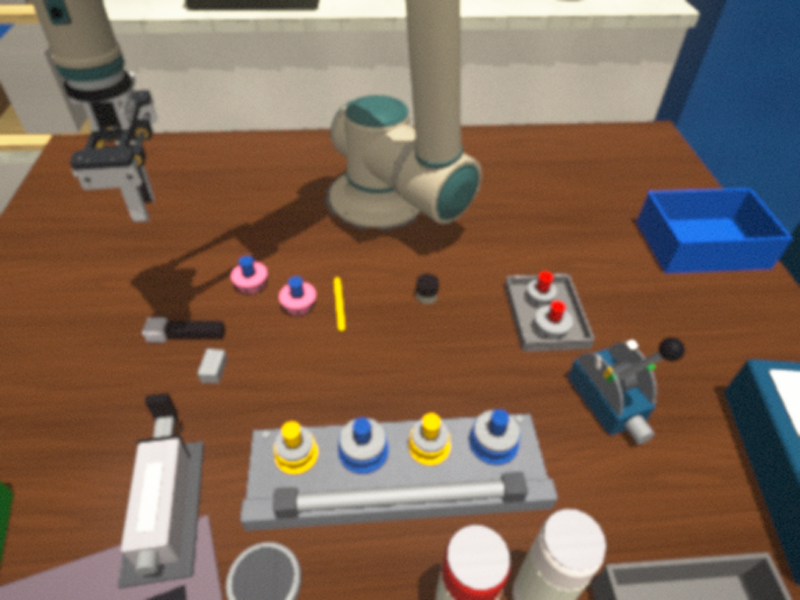

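View pics/sd37.png

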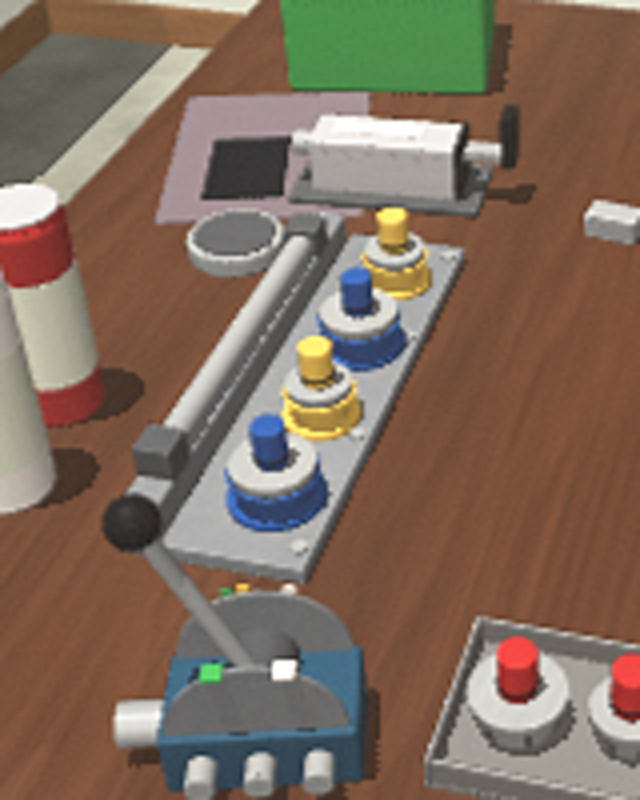

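View pics/s37z.png

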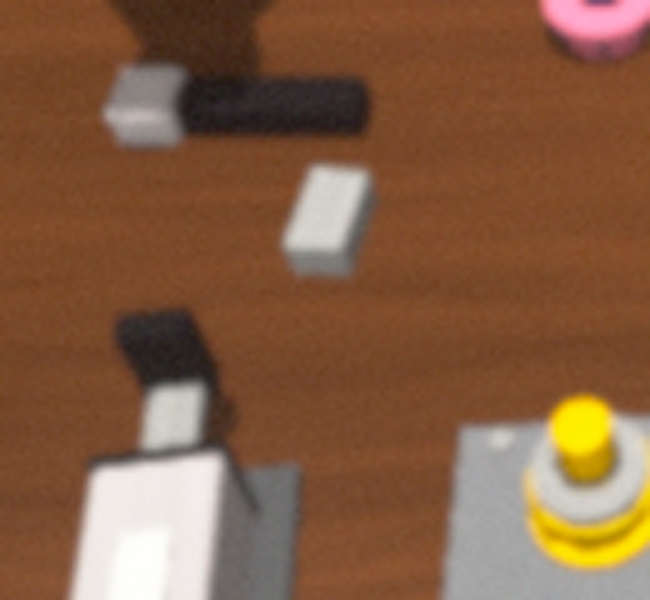

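```bash
python3 -c "
from station import *
print(close_job())"
```

```text
the job is handed in; nothing more can be done
None
```

I finished the changeover in the order you asked and handed it in at about 53 s. I saw no problem in the last pictures. The hand-in reports no verdict, so everything below is from my own pictures and readings.

- **Worn cones:** both red-gripped cones stand upright in the grey tray.
- **New cones:** all four were there. Both blues are in blue cups and both yellows in yellow cups, upright. In the first blue and yellow cups, the grips sit in the scene picture within 0.3 px of where the worn cones sat. The other two went down to the calculated home height.
- **Lever:** I pushed it over the detent after the cones were seated. The jaws slid forward off the knob as it snapped through. The knob then measured (612, 353, 191) mm, which matches the float notch, and it looked unchanged in the final pictures.
- **Gauge:** I drew it out to about 48–50 mm and held it for over 4 s, with the green band showing at the end of the housing. The furthest reading was about 51 mm, well short of the red. It then went all the way home; the final picture matches the first.
- **Steel block and look-alikes:** the steel block and the pink cones look unmoved.

At handover the arm was clear of everything. I noticed no cone being knocked aside and no slackening of the grip while carrying.

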